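# Change the batch of boards in the scanner's spring clips and index its stage

### The job

The board scanner is ready for its next batch: two scanned boards are still clipped in the slide stage, and two or three new ones lie on the blue mat. Pull up the black plunger knob, bring the stage back to its load hole at the right-hand end and let the pin snap in; there, pull the two scanned boards out of their clips and lay them flat, side by side, on the pink foam pad, and press every new board flat into a nest of its own until both of its orange sprung clips have snapped over it, with one of them in the nest nearest the white scanner bridge. Then pull the knob again, move the stage on to the next hole, which puts that board under the bridge, let the pin snap in, and press the green start button on the bridge; leave the hex keys and the tweezers where they lie.

Things in the scene. Friction and masses are not known exactly. Their poses are not given: they have to be found in the camera images.
- board_a_mid (a point): centre of a NEW green circuit board (two or three are present; absent: None): flat, 50 mm along its x, 70 mm along its y, 3.7 mm thick, 50 to 85 g, components up to 10 mm above its upper face; the point lies at mid thickness, z out of the component side. Starts flat on the 2 mm mat. Grasp across the 50 mm, mid long edge.
- board_b_mid (a point): centre of a NEW green circuit board (two or three are present; absent: None): flat, 50 mm along its x, 70 mm along its y, 3.7 mm thick, 50 to 85 g, components up to 10 mm above its upper face; the point lies at mid thickness, z out of the component side. Starts flat on the 2 mm mat. Grasp across the 50 mm, mid long edge.
- board_c_mid (a point): centre of a NEW green circuit board (two or three are present; absent: None): flat, 50 mm along its x, 70 mm along its y, 3.7 mm thick, 50 to 85 g, components up to 10 mm above its upper face; the point lies at mid thickness, z out of the component side. Starts flat on the 2 mm mat. Grasp across the 50 mm, mid long edge.
- scanned_a_mid (a point): centre of a SCANNED board, same kind as the new ones; starts clipped in nest 1 or 2. Pulled straight up by its long edges it pushes the clips apart and comes out with 12 to 20 N.
- scanned_b_mid (a point): centre of a SCANNED board, same kind as the new ones; starts clipped in nest 1 or 2. Pulled straight up by its long edges it pushes the clips apart and comes out with 12 to 20 N.
- pad_top (a point): centre of the top of the pink foam pad, 200 mm along its x, 90 mm along its y, 3 mm thick, fixed on the bench beside the stage: room for two boards with their 70 mm along the pad's x.
- nest_1 (a point): nest nearest the scanner bridge: where a board's centre lies when fully home, 43 mm above the bench; moves with the stage. The board's 70 mm lies along the point's y (along the stage, either way round), its 50 mm along x. It rests on two white ribs (36 mm along x, at y = +-22 mm), 14 mm above the grey plate: room for fingertips below mid long edge.
- nest_2 (a point): middle nest, like nest 1. All nests: at each end (y = +-35 mm) an orange sprung clip, 26 mm wide, slides outward along y as the board is pressed down. Its sloped mouth runs from 39 mm off centre, 16 mm above this point, down to the lip, 32 mm off centre, 6 mm above this point. A board laid on the mouths, not pressed, stands about 10 mm too high.
- nest_3 (a point): nest nearest the plunger knob, like nest 1, 105 mm from nest 2. All nests: round-topped steel pins (6 mm, tops 6 mm above this point) stand 1.3 mm clear of the long edges at y = +-27 mm. Pressing the level, centred board down takes 10 to 16 N; the lips then close over its upper edges and hold it.
- knob (a point): centre of the plunger's black knob, an upright cylinder 24 mm in diameter and 23 mm high (this point half-way up, 63 mm above the bench with the pin down), at the right-hand (-y) end of the carriage; moves with the stage and rises with the pin. A steel barrel 17 mm in diameter under it ends 19.5 mm below this point.
- plunger (a joint): lift of the plunger pin in m: 0 = down in a hole, 0.008 or more = clear of the index strip (it rests at 0.008 on the strip between holes), 0.014 = end of travel. A spring pulls it down with 4 N, rising to 7.5 N at the top.
- stage (a joint): position of the slide stage along the base's y (to the left, towards the scanner) in m: load hole at 0, next holes at 0.105 (nest 1 under the bridge), 0.210 and 0.315; 1.5 mm of pin play in a hole. Starts at 0.210. Slides with about 1.5 N of friction when the pin is up; moved by the lifted knob.
- stage_mark (a point): point on the top of the grey carriage plate (27.5 mm above the bench), at the foot of nest 2; its axes are those of the stage and its base: y along the slide, towards the scanner bridge, z up. The carriage plate is 104 mm wide (x).
- start_top (a point): centre of the top of the green start button, 28 mm in diameter, 126 mm above the bench, on top of the white scanner bridge, 50 mm from its middle towards the robot. The bridge is 160 mm along the base's x, 80 mm along its y, 108 mm high, with a 60 mm high passage for the stage.
- start (a joint): travel of the start button in m: 0 = up, 0.006 = fully down (5 N); pressed above 0.004. It springs back.
- keys: blue folding hex keys, 30 x 90 x 21 mm, bystander, origin under its centre
- tweezers: steel tweezers, 13 x 121 x 9 mm, bystander, origin under its centre
There are look-alikes about, which are no part of the job. Leave any grey look-alike of the part that bears board_b_mid alone. What is shaped like the part that bears scanned_a_mid but grey is not meant.

How it is judged:
By the outcome, as a careful person would: the job done as asked, in the order asked, and still so for the second after the job is handed in, with the robot touching nothing.
Of board_a, board_b, board_c only 2 to 3 are there at a start; the rules pass over those that are not, and their reading is None.
At some moment in a run one of board_a, board_b, board_c may be knocked a few centimetres aside while the robot is not near it.
Once in a run the grip may slacken for a moment while it holds something.
It also fails if it takes over 200 s, if anything falls off the work surface, if the arm or the gripper's body presses on something with over 40 N, if the wrist force passes 120 N, or if a joint passes its speed limit or range.

### The arm

A 7-joint arm with a two-finger parallel gripper is mounted at the origin on a cart in front of the work surface, level with it; the furniture and walls round the work are solid. World frame = base frame: x ahead of the robot, y to its left, z up, the work surface at z = 0. Lengths are in m, angles in rad, forces in N, time in s.
With the tool pointing down it reaches from about 0.425 to 0.925 m from the base axis. Payload 6.8 kg.
Tool frame: the origin (TCP) lies on the centre line of the jaws, within the pads' length; the fingertips stand 19 mm ahead of it and the grasp point (between the pads) is the TCP; z points along the fingers, y is the line along which they close (so a half turn about z gives the same grasp; the last joint's range is limited). The gripper opens to 85 mm and grips with 20 to 120 N. Pads are 22 mm wide; open, the fingers measure 114 mm over their backs; the gripper's body (76 mm by 85 mm) begins 54 mm behind the grasp point. The pads swing forward as they close: fully open they stand 13 mm farther back than shut.
Start: joints at [-1.442, 0.477, 0.022, 1.555, -0.011, 1.109, -0.083], TCP at [0.158, 0.656, 0.25] pointing down, gripper open.
Joint ranges: [-2.96, 2.96], [-0.34, 2.1], [-1.41, 1.46], [0.24, 2.44], [-1.37, 4.51], [0.17, 1.92], [-2.96, 2.96]. Speed limits (rad/s): [2.39, 2.39, 3.14, 3.14, 3.14, 3.14, 3.14].

### API

Orientations are given as a rotation vector (axis times angle).
In Python, from bench import r gives the robot as it stands. The module is installed in compiled form; this text tells all that it offers.
- The arm moves only by the tool arm_command, never from a script. Its argument "rows" is a list of rows, each an object of numbers: "fingers": the opening, from -1 (shut) to 1 (fully open); "x", "y", "z": the shift along the tool's x, y, z in m; "ax", "ay", "az": the turn, a rotation vector about the tool's x, y, z in degrees. In form: [{"fingers": .., "x": .., "y": .., "z": .., "ax": .., "ay": .., "az": ..}, ...]. A call has 1 to 10 rows; each row shifts and turns the commanded pose from where the row before left it, along the tool's axes as they then stand; what a row does not reach is not made up. A row lasts 1/12 s, in which the tool goes at most 41.7 mm and 7.16 degrees, less where a joint would pass 70% of its speed; a pose out of reach is approached as far as the arm can. A call is refused whole if a number of a shift passes 0.0417 or a number of a turn 7.16, either way. A call with a gripper value outside its range is refused whole. The fingers move at their own pace and stop on an object; "grip_force" is the grip in N (left out, the last holds). Time passes only in rows, so rows that do not move let the fingers close. It gives the time, the measured TCP pose, the force, the opening and the grip force at its end, in the units of the state.
- r.get_obs(): the state, without advancing time (a new reading comes with each control period).
- r.grab_frame(name): name is "scene" or "top" or "wrist"; returns a dict with "frame" (400x640x3 uint8, red, green, blue), "depth" (400x640 float32, m along the optical axis (not along the pixel's ray), 0 where there is no reading), "K" (3x3 intrinsics, pixels), "world_from_camera" (4x4, takes a point from camera to world coordinates). Camera axes: x right, y down, z forward; pixel columns grow to the right and rows downward; lengths in m; the calibration is good to about 2 mm. The wrist camera is an equidistant fisheye: a pixel r from the principal point sees the ray r / f radians off the axis. A picture is of the moment at which its call begins.
- r.hand_in(): hands the job in; it is judged then, once.
The state is a dict: "clock": time; "joints": joint angles; "qvel": joint speeds; "tau": joint torques, N m; "tcp_pos": TCP position; "orientation": TCP orientation; "contact_force": force on the tool from outside, world axes, zero at the start; "moment": the same for the moment, N m; "grip_width": finger opening in m; "gripper_force": force on a finger pad.
Only numpy, scipy, OpenCV 4.12 (cv2) and the standard library are available. Lean on these libraries where they do the work, as an engineer would, in place of code of your own. Each camera call takes 0.05 s, during which the arm holds its last target. There are 200 camera calls.

## Working session

There is one attempt and no reset: what is moved stays moved. The work goes in short steps, Python scripts to look and compute and a tool call to move; the robot and the scene stay as the last step left them, time stands still between calls to the robot, and variables do not carry over. Pictures are saved under pics/ and viewed, at most 14 in all, crops included, and the job is handed in when it is done.

Besides the shell and the picture viewer there is one more tool, called after ">>>" in YAML: its name, and indented under it one key for each argument. arm_command: Moves the arm, as the interface text tells. Its arguments: {"type":"object","properties":{"rows":{"type":"array"},"grip_force":{"type":"number"}},"required":["rows"]}

```bash
mkdir -p pics; cat > h.py <<'E'
import numpy as np, cv2
from bench import r
from scipy.spatial.transform import Rotation as R
def grab(n,fn=None):
    f=r.grab_frame(n)
    if fn: cv2.imwrite(f'pics/{fn}.png',f['frame'][:,:,::-1])
    return f
def pts(f):
    K=f['K'];d=f['depth'];v,u=np.mgrid[0:400,0:640]
    P=np.stack([(u-K[0,2])/K[0,0]*d,(v-K[1,2])/K[1,1]*d,d],-1)
    T=f['world_from_camera'];return P@T[:3,:3].T+T[:3,3]
def plane(f,u,v,z):
    K=f['K'];T=f['world_from_camera']
    d=T[:3,:3]@np.array([(u-K[0,2])/K[0,0],(v-K[1,2])/K[1,1],1.]);o=T[:3,3]
    return o+d*(z-o[2])/d[2]
E
python3 - <<'E'
from h import *
o=r.get_obs();print(o)
a=grab('scene','s0');b=grab('top','t0');c=grab('wrist','w0')
for f in(a,b,c):print(f['K'].round(1).tolist(),f['world_from_camera'].round(3).tolist())
print(R.from_rotvec(o['orientation']).as_matrix().round(3))
E
```

```text
{'clock': 0.0, 'joints': array([-1.44208651,  0.47781258,  0.02234066,  1.55644479, -0.01150014,
        1.10931321, -0.08311391]), 'qvel': array([-0.00077185, -0.00022802, -0.00109613, -0.00062645,  0.00144955,
        0.00077344, -0.0002686 ]), 'tau': array([ 2.21108958e-04, -5.96447754e+01,  1.60812624e+00, -2.81183946e+01,
        1.25248989e-02,  9.46018612e-03,  1.75045795e-05]), 'tcp_pos': array([0.15823824, 0.6556149 , 0.24932016]), 'orientation': array([-3.71091046e-01, -3.11951630e+00,  2.90271227e-03]), 'contact_force': array([-0.90349601,  0.09981647,  0.31982045]), 'moment': array([-0.01167321,  0.0538407 , -0.03144708]), 'gripper_force': 0.0, 'grip_width': 0.08540712526157034}
[[508.2, 0.0, 322.3], [0.0, 508.2, 191.4], [0.0, 0.0, 1.0]] [[0.651, -0.53, 0.543, -0.358], [-0.759, -0.445, 0.475, -0.854], [-0.01, -0.722, -0.692, 1.229], [0.0, 0.0, 0.0, 1.0]]
[[483.6, 0.0, 324.8], [0.0, 483.6, 199.7], [0.0, 0.0, 1.0]] [[-0.023, -0.998, 0.054, 0.417], [-1.0, 0.023, -0.002, -0.084], [0.001, -0.054, -0.999, 1.809], [0.0, 0.0, 0.0, 1.0]]
[[309.7, 0.0, 321.2], [0.0, 309.7, 202.7], [0.0, 0.0, 1.0]] [[0.234, 0.921, 0.311, 0.078], [0.972, -0.222, -0.076, 0.675], [-0.001, 0.32, -0.947, 0.372], [0.0, 0.0, 0.0, 1.0]]
[[-0.972  0.235 -0.   ]
 [ 0.235  0.972 -0.002]
 [-0.    -0.002 -1.   ]]
```

View pics/t0.png

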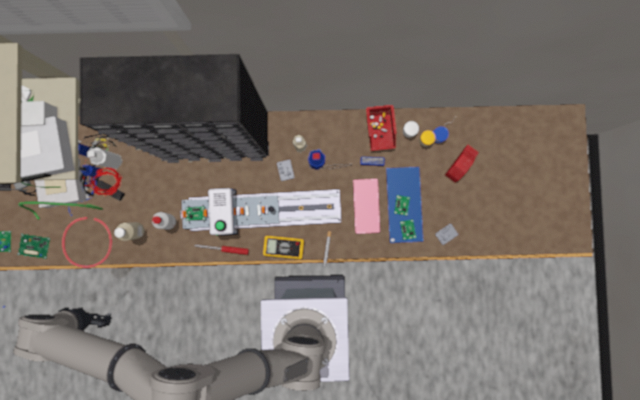

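View pics/s0.png

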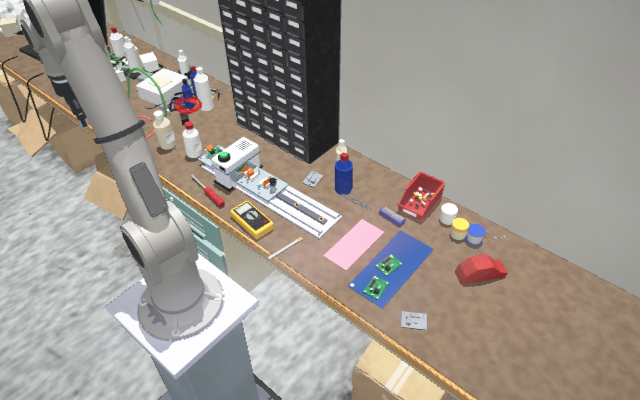

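Top view: two new boards on the blue mat at (403,206) and (408,230). The stage spans (180–340, 209) with the bridge at (220,212) and the knob near (272,210). The pink pad is at (367,206). The grey look-alikes at (286,169) and (447,234) stay put. Enlarging to confirm.

```bash
python3 - <<'E'
from h import *
f=grab('top');im=f['frame'][:,:,::-1];P=pts(f)
cv2.imwrite('pics/t1.png',cv2.resize(im[160:260,170:460],None,fx=2.75,fy=2.75,interpolation=cv2.INTER_CUBIC))
hsv=cv2.cvtColor(im.copy(),cv2.COLOR_BGR2HSV)
def comps(name,lo,hi,mn,z=None):
    m=cv2.inRange(hsv,lo,hi);m[:, :170]=0;m[:,470:]=0;m[270:]=0;m[:150]=0
    m=cv2.morphologyEx(m,cv2.MORPH_CLOSE,np.ones((3,3)))
    n,l,s,c=cv2.connectedComponentsWithStats(m)
    for i in range(1,n):
        if s[i,4]<mn: continue
        p=P[l==i];zz=np.median(p[:,2]) if z is None else z
        rr=cv2.minAreaRect(np.argwhere(l==i)[:,::-1].astype(np.float32))
        Q=np.array([plane(f,*q,zz)[:2] for q in cv2.boxPoints(rr)])
        print(name,s[i],c[i].round(1),'z',zz.round(4),'mean',p.mean(0).round(3),'ctr',Q.mean(0).round(4),'edges',(Q[1]-Q[0]).round(3),(Q[2]-Q[1]).round(3))
comps('green',(45,90,40),(85,255,255),25)
comps('pink',(150,50,120),(179,160,255),100)
comps('blue',(100,120,40),(125,255,255),300)
comps('orange',(5,130,120),(18,255,255),4)
E
```

```text
green [395 196  14  19 178] [402.2 205.2] z 0.0064 mean [ 0.488 -0.376  0.007] ctr [ 0.489  -0.3736] edges [ 0.065 -0.011] [-0.008 -0.045]
green [187 207  16  13 158] [194.5 214. ] z 0.046 mean [0.471 0.388 0.046] ctr [0.4751 0.388 ] edges [-0.001 -0.055] [-0.044  0.   ]
green [216 221   9   9  63] [219.8 225.2] z 0.1281 mean [0.428 0.279 0.128] ctr [0.4287 0.2779] edges [-0.001 -0.028] [-0.028  0.   ]
green [401 220  14  19 185] [408.1 229.3] z 0.0063 mean [ 0.398 -0.395  0.007] ctr [ 0.3978 -0.3938] edges [ 0.006 -0.045] [-0.065 -0.009]
pink [ 353  178   27   56 1378] [366.1 205.6] z 0.003 mean [ 0.489 -0.241  0.014] ctr [ 0.4895 -0.2414] edges [ 0.002 -0.096] [-0.204 -0.003]
blue [ 387  168   35   74 1761] [404.2 200.2] z 0.0023 mean [ 0.506 -0.384  0.008] ctr [ 0.4907 -0.3843] edges [ 0.004 -0.119] [-0.275 -0.006]
orange [262 207   3   6  15] [262.9 209.3] z 0.0551 mean [0.482 0.137 0.054] ctr [0.4817 0.1371] edges [-0.    -0.007] [-0.018  0.   ]
orange [234 209   2   5   8] [234.4 211.4] z 0.0581 mean [0.477 0.241 0.055] ctr [0.4786 0.2399] edges [-0.    -0.004] [-0.014  0.   ]
orange [241 208   3   6  16] [241.9 210.8] z 0.0539 mean [0.479 0.214 0.052] ctr [0.4799 0.2135] edges [-0.    -0.007] [-0.018  0.   ]
orange [183 211   3   6  15] [184.1 213.7] z 0.0532 mean [0.473 0.424 0.054] ctr [0.4739 0.4241] edges [-0.    -0.007] [-0.018  0.   ]
orange [204 210   3   7  19] [205.  212.7] z 0.0557 mean [0.475 0.348 0.055] ctr [0.4739 0.3473] edges [-0.    -0.007] [-0.022  0.   ]
orange [296 241   3   2   4] [297.2 241.2] z 0.0326 mean [0.363 0.016 0.034] ctr [0.364  0.0166] edges [ 0.003 -0.002] [-0.004 -0.007]
orange [328 256 142   6 292] [398.8 258.7] z 0.0004 mean [ 0.29  -0.356  0.019] ctr [ 0.2893 -0.3571] edges [ 0.    -0.525] [-0.008  0.   ]
orange [170 258 153   8 319] [248.6 262.1] z -0.0001 mean [0.29  0.199 0.011] ctr [0.2931 0.2104] edges [ 0.001 -0.566] [-0.016 -0.   ]
```

View pics/t1.png

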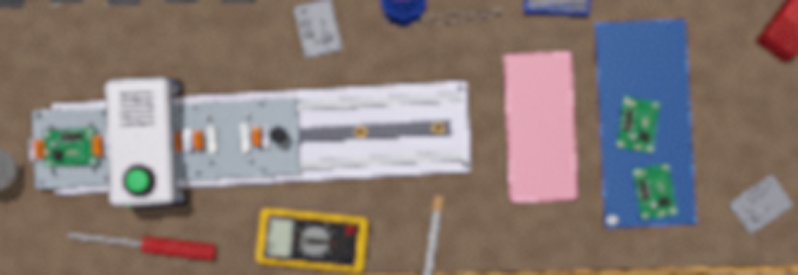

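Confirmed in the crop: the scanned boards are in nest 1, left of the bridge at (70,147), and under the bridge. The new boards are at (638,124) and (655,190). The knob is at (280,136) and the load hole is at (438,127). Moving above the knob.

```bash
cat >> h.py <<'E'
def st():
    o=r.get_obs();M=R.from_rotvec(o['orientation']).as_matrix()
    print('t',round(o['clock'],2),'p',o['tcp_pos'].round(4),'yaw',np.degrees(np.arctan2(M[1,0],M[0,0])).round(2),'zax',M[:,2].round(3),'F',o['contact_force'].round(1),'w',round(o['grip_width'],4),'gf',round(o['gripper_force'],1),'j',o['joints'].round(2))
    return o,M
def to(*p,yaw=None):
    o,M=st();d=M.T@(np.array(p)-o['tcp_pos']);n=int(np.ceil(np.linalg.norm(d)/.041))
    print('to',p,'tool',d.round(4),'rows',n,(d/n).round(4))
    if yaw is not None:
        a=-((yaw-np.degrees(np.arctan2(M[1,0],M[0,0]))+180)%360-180);k=int(np.ceil(abs(a)/7.1));print('az',a.round(2),'rows',k,round(a/max(k,1),3))
E
python3 - <<'E'
from h import *
to(.481,.106,.20)
f=grab('top');P=pts(f)
m=(f['frame'].max(-1)<70);s=np.zeros_like(m);s[203:216,265:280]=1
q=P[m&s];q=q[q[:,2]>.06];print(len(q),q.mean(0),q.min(0),q.max(0))
E
```

```text
t 0.2 p [0.1582 0.6558 0.2497] yaw 166.44 zax [-0.    -0.001 -1.   ] F [-0.1  0.3  0.2] w 0.0854 gf 0.0 j [-1.44  0.48  0.02  1.56 -0.01  1.11 -0.08]
to (0.481, 0.106, 0.2) tool [-0.4427 -0.4587  0.0502] rows 16 [-0.0277 -0.0287  0.0031]
12 [0.48182375 0.10528216 0.07499944] [0.47830566 0.09822306 0.06609   ] [0.48599313 0.11265521 0.07958983]
```

>>> arm_command:
  rows:
    - {"x": -0.0276, "y": -0.0287}
    - {"x": -0.0276, "y": -0.0287}
    - {"x": -0.0276, "y": -0.0287}
    - {"x": -0.0276, "y": -0.0287}
    - {"x": -0.0276, "y": -0.0287}
    - {"x": -0.0276, "y": -0.0287}
    - {"x": -0.0276, "y": -0.0287}
    - {"x": -0.0276, "y": -0.0287}

```text
validation failed for argument at $.ro...
```

>>> arm_command:
  rows:
    - {"fingers": 1, "x": -0.0276, "y": -0.0287, "z": 0, "ax": 0, "ay": 0, "az": 0}
    - {"fingers": 1, "x": -0.0276, "y": -0.0287, "z": 0, "ax": 0, "ay": 0, "az": 0}
    - {"fingers": 1, "x": -0.0276, "y": -0.0287, "z": 0, "ax": 0, "ay": 0, "az": 0}
    - {"fingers": 1, "x": -0.0276, "y": -0.0287, "z": 0, "ax": 0, "ay": 0, "az": 0}
    - {"fingers": 1, "x": -0.0276, "y": -0.0287, "z": 0, "ax": 0, "ay": 0, "az": 0}
    - {"fingers": 1, "x": -0.0276, "y": -0.0287, "z": 0, "ax": 0, "ay": 0, "az": 0}
    - {"fingers": 1, "x": -0.0276, "y": -0.0287, "z": 0, "ax": 0, "ay": 0, "az": 0}
    - {"fingers": 1, "x": -0.0276, "y": -0.0287, "z": 0, "ax": 0, "ay": 0, "az": 0}

```text
clock: 0.92
tcp_pos: [0.3197, 0.3793, 0.2504]
orientation: [0.371, 3.12, 0.001]
contact_force: [-0.4, -0.1, -0.5]
grip_width: 0.0853
gripper_force: 0.0
```

>>> arm_command:
  rows:
    - {"fingers": 1, "x": -0.0276, "y": -0.0287, "z": 0, "ax": 0, "ay": 0, "az": 0}
    - {"fingers": 1, "x": -0.0276, "y": -0.0287, "z": 0, "ax": 0, "ay": 0, "az": 0}
    - {"fingers": 1, "x": -0.0276, "y": -0.0287, "z": 0, "ax": 0, "ay": 0, "az": 0}
    - {"fingers": 1, "x": -0.0276, "y": -0.0287, "z": 0, "ax": 0, "ay": 0, "az": 0}
    - {"fingers": 1, "x": -0.0276, "y": -0.0287, "z": 0, "ax": 0, "ay": 0, "az": 0}
    - {"fingers": 1, "x": -0.0276, "y": -0.0287, "z": 0, "ax": 0, "ay": 0, "az": 0}
    - {"fingers": 1, "x": -0.0276, "y": -0.0287, "z": 0, "ax": 0, "ay": 0, "az": 0}
    - {"fingers": 1, "x": -0.0276, "y": -0.0287, "z": 0, "ax": 0, "ay": 0, "az": 0}

```text
clock: 1.58
tcp_pos: [0.4805, 0.1044, 0.2506]
orientation: [0.371, 3.119, 0.001]
contact_force: [0.6, 0.5, 0.5]
grip_width: 0.0854
gripper_force: 0.0
```

>>> arm_command:
  rows:
    - {"fingers": 1, "x": 0, "y": 0, "z": 0.005, "ax": 0, "ay": 0, "az": -7.03}
    - {"fingers": 1, "x": 0, "y": 0, "z": 0.005, "ax": 0, "ay": 0, "az": -7.03}
    - {"fingers": 1, "x": 0, "y": 0, "z": 0.005, "ax": 0, "ay": 0, "az": -7.03}
    - {"fingers": 1, "x": 0, "y": 0, "z": 0.005, "ax": 0, "ay": 0, "az": -7.03}
    - {"fingers": 1, "x": 0, "y": 0, "z": 0.005, "ax": 0, "ay": 0, "az": -7.03}
    - {"fingers": 1, "x": 0, "y": 0, "z": 0.005, "ax": 0, "ay": 0, "az": -7.03}
    - {"fingers": 1, "x": 0, "y": 0, "z": 0.005, "ax": 0, "ay": 0, "az": -7.03}
    - {"fingers": 1, "x": 0, "y": 0, "z": 0.005, "ax": 0, "ay": 0, "az": -7.03}
    - {"fingers": 1, "x": 0, "y": 0, "z": 0.005, "ax": 0, "ay": 0, "az": -7.03}
    - {"fingers": 1, "x": 0, "y": 0, "z": 0.005, "ax": 0, "ay": 0, "az": -7.03}

```text
clock: 2.42
tcp_pos: [0.4798, 0.1062, 0.2001]
orientation: [-1.501, 2.76, 0.0]
contact_force: [1.0, 0.1, 0.8]
grip_width: 0.0854
gripper_force: 0.0
```

>>> arm_command:
  rows:
    - {"fingers": 1, "x": 0, "y": 0, "z": 0.005, "ax": 0, "ay": 0, "az": -7.03}
    - {"fingers": 1, "x": 0, "y": 0, "z": 0.005, "ax": 0, "ay": 0, "az": -7.03}
    - {"fingers": 1, "x": 0, "y": 0, "z": 0.005, "ax": 0, "ay": 0, "az": -7.03}
    - {"fingers": 1, "x": 0, "y": 0, "z": 0.005, "ax": 0, "ay": 0, "az": -7.03}
    - {"fingers": 1, "x": 0, "y": 0, "z": 0.005, "ax": 0, "ay": 0, "az": -7.03}

```text
clock: 2.83
tcp_pos: [0.4799, 0.1062, 0.1751]
orientation: [-2.264, 2.178, -0.0]
contact_force: [-0.5, -0.4, 0.6]
grip_width: 0.0854
gripper_force: 0.0
```

```bash
python3 - <<'E'
from h import *
st();f=grab('wrist','w1');T=f['world_from_camera'];print(T.round(3))
E
```

```text
t 2.83 p [0.4799 0.1062 0.1751] yaw -87.77 zax [ 0.  0. -1.] F [-0.5 -0.4  0.6] w 0.0854 gf 0.0 j [-0.41  0.27  0.07  2.06 -0.03  0.81  2.86]
[[-0.999 -0.037 -0.012  0.483]
 [-0.039  0.947  0.319  0.024]
 [-0.001  0.319 -0.948  0.298]
 [ 0.     0.     0.     1.   ]]
```

View pics/w1.png

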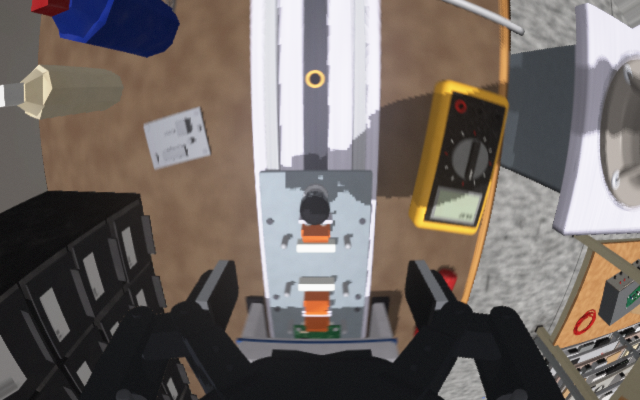

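The wrist view shows the knob at (315,210), the orange clips of nest 3 behind it, and the load hole ring at (315,79). j7 is near its limit, so I'll turn the tool 180° the other way while measuring the knob.

```bash
cat >> h.py <<'E'
def wray(f,u,v,z):
    K=f['K'];T=f['world_from_camera'];x=(u-K[0,2])/K[0,0];y=(v-K[1,2])/K[1,1];t=np.hypot(x,y)
    d=T[:3,:3]@np.array([np.sin(t)*x/max(t,1e-9),np.sin(t)*y/max(t,1e-9),np.cos(t)]);o=T[:3,3]
    return o+d*(z-o[2])/d[2]
def wpts(f):
    K=f['K'];d=f['depth'];v,u=np.mgrid[0:400,0:640];x=(u-K[0,2])/K[0,0];y=(v-K[1,2])/K[1,1];t=np.hypot(x,y)
    s=np.where(t>1e-9,np.tan(np.minimum(t,1.5))/np.maximum(t,1e-9),1)
    P=np.stack([x*s*d,y*s*d,d],-1);T=f['world_from_camera'];return P@T[:3,:3].T+T[:3,3]
E
python3 - <<'E'
from h import *
f=grab('wrist');P=wpts(f)
m=np.zeros((400,640),bool);m[180:235,290:340]=1
q=P[m&(P[...,2]>.068)];print('knob top',len(q),q.mean(0).round(4),q.min(0).round(4),q.max(0).round(4))
hsv=cv2.cvtColor(f['frame'],cv2.COLOR_RGB2HSV)
o=cv2.inRange(hsv,(4,130,120),(18,255,255));n,l,s,c=cv2.connectedComponentsWithStats(o)
for i in range(1,n):
    if s[i,4]>100 and 250<c[i][0]<380: q=P[l==i];print(c[i].round(),q.mean(0).round(4),q.min(0).round(3),q.max(0).round(3))
rg=cv2.inRange(hsv,(15,100,120),(30,255,255));rg[:, :300]=0;rg[:,330:]=0;rg[100:]=0;v,u=np.nonzero(rg);print(u.mean(),v.mean(),P[v,u].mean(0))
E
```

```text
knob top 695 [0.4848 0.1047 0.0765] [0.4735 0.0238 0.068 ] [0.4962 0.1187 0.2967]
[314. 234.] [0.484  0.1352 0.0519] [0.471 0.024 0.026] [0.496 0.15  0.297]
[313. 303.] [0.4816 0.2132 0.0473] [0.468 0.024 0.025] [0.495 0.228 0.297]
[313. 324.] [0.4806 0.238  0.0513] [0.468 0.024 0.037] [0.493 0.247 0.297]
316.13461538461536 78.51282051282051 [0.48799673 0.0030491  0.02309059]
```

>>> arm_command:
  rows:
    - {"fingers": 1, "x": 0, "y": 0, "z": 0, "ax": 0, "ay": 0, "az": 7}
    - {"fingers": 1, "x": 0, "y": 0, "z": 0, "ax": 0, "ay": 0, "az": 7}
    - {"fingers": 1, "x": 0, "y": 0, "z": 0, "ax": 0, "ay": 0, "az": 7}
    - {"fingers": 1, "x": 0, "y": 0, "z": 0, "ax": 0, "ay": 0, "az": 7}
    - {"fingers": 1, "x": 0, "y": 0, "z": 0, "ax": 0, "ay": 0, "az": 7}
    - {"fingers": 1, "x": 0, "y": 0, "z": 0, "ax": 0, "ay": 0, "az": 7}
    - {"fingers": 1, "x": 0, "y": 0, "z": 0, "ax": 0, "ay": 0, "az": 7}
    - {"fingers": 1, "x": 0, "y": 0, "z": 0, "ax": 0, "ay": 0, "az": 7}
    - {"fingers": 1, "x": 0, "y": 0, "z": 0, "ax": 0, "ay": 0, "az": 7}
    - {"fingers": 1, "x": 0, "y": 0, "z": 0, "ax": 0, "ay": 0, "az": 7}

```text
clock: 3.77
tcp_pos: [0.48, 0.1063, 0.1757]
orientation: [-0.58, 3.087, 0.0]
contact_force: [0.0, -0.3, 0.4]
grip_width: 0.0856
gripper_force: 0.0
```

>>> arm_command:
  rows:
    - {"fingers": 1, "x": 0, "y": 0, "z": 0, "ax": 0, "ay": 0, "az": 7}
    - {"fingers": 1, "x": 0, "y": 0, "z": 0, "ax": 0, "ay": 0, "az": 7}
    - {"fingers": 1, "x": 0, "y": 0, "z": 0, "ax": 0, "ay": 0, "az": 7}
    - {"fingers": 1, "x": 0, "y": 0, "z": 0, "ax": 0, "ay": 0, "az": 7}
    - {"fingers": 1, "x": 0, "y": 0, "z": 0, "ax": 0, "ay": 0, "az": 7}
    - {"fingers": 1, "x": 0, "y": 0, "z": 0, "ax": 0, "ay": 0, "az": 7}
    - {"fingers": 1, "x": 0, "y": 0, "z": 0, "ax": 0, "ay": 0, "az": 7}
    - {"fingers": 1, "x": 0, "y": 0, "z": 0, "ax": 0, "ay": 0, "az": 7}
    - {"fingers": 1, "x": 0, "y": 0, "z": 0, "ax": 0, "ay": 0, "az": 7}
    - {"fingers": 1, "x": 0, "y": 0, "z": 0, "ax": 0, "ay": 0, "az": 7}

```text
clock: 4.6
tcp_pos: [0.48, 0.1064, 0.1757]
orientation: [1.296, 2.862, 0.001]
contact_force: [-0.1, -0.6, -0.0]
grip_width: 0.0855
gripper_force: 0.0
```

>>> arm_command:
  rows:
    - {"fingers": 1, "x": 0, "y": 0, "z": 0, "ax": 0, "ay": 0, "az": 7}
    - {"fingers": 1, "x": 0, "y": 0, "z": 0, "ax": 0, "ay": 0, "az": 7}
    - {"fingers": 1, "x": 0, "y": 0, "z": 0, "ax": 0, "ay": 0, "az": 7}
    - {"fingers": 1, "x": 0, "y": 0, "z": 0, "ax": 0, "ay": 0, "az": 7}
    - {"fingers": 1, "x": 0, "y": 0, "z": 0, "ax": 0, "ay": 0, "az": 7}
    - {"fingers": 1, "x": 0, "y": 0, "z": 0, "ax": 0, "ay": 0, "az": 5}

```text
clock: 5.1
tcp_pos: [0.48, 0.1065, 0.1757]
orientation: [-2.196, -2.246, -0.001]
contact_force: [0.0, -0.6, 0.6]
grip_width: 0.0855
gripper_force: 0.0
```

```bash
python3 - <<'E'
from h import *
to(.481,.106,.067,yaw=92)
E
```

```text
t 5.1 p [0.48   0.1065 0.1757] yaw 91.29 zax [ 0.     0.001 -1.   ] F [ 0.  -0.6  0.6] w 0.0855 gf 0.0 j [-0.94  0.33  0.72  2.1  -0.3   0.82 -0.02]
to (0.481, 0.106, 0.067) tool [-0.0006  0.0009  0.1087] rows 3 [-0.0002  0.0003  0.0362]
az -0.71 rows 1 -0.71
```

>>> arm_command:
  rows:
    - {"fingers": 1, "x": 0, "y": 0.004, "z": 0.035, "ax": 0, "ay": 0, "az": -0.7}
    - {"fingers": 1, "x": 0, "y": 0, "z": 0.035, "ax": 0, "ay": 0, "az": 0}
    - {"fingers": 1, "x": 0, "y": 0, "z": 0.03, "ax": 0, "ay": 0, "az": 0}
    - {"fingers": 1, "x": 0, "y": 0, "z": 0.01, "ax": 0, "ay": 0, "az": 0}
    - {"fingers": -1, "x": 0, "y": 0, "z": 0, "ax": 0, "ay": 0, "az": 0}
    - {"fingers": -1, "x": 0, "y": 0, "z": 0, "ax": 0, "ay": 0, "az": 0}
    - {"fingers": -1, "x": 0, "y": 0, "z": 0, "ax": 0, "ay": 0, "az": 0}
    - {"fingers": -1, "x": 0, "y": 0, "z": 0, "ax": 0, "ay": 0, "az": 0}
    - {"fingers": -1, "x": 0, "y": 0, "z": 0, "ax": 0, "ay": 0, "az": 0}
    - {"fingers": -1, "x": 0, "y": 0, "z": 0, "ax": 0, "ay": 0, "az": 0}
  grip_force: 60

```text
clock: 5.93
tcp_pos: [0.4854, 0.1068, 0.0669]
orientation: [2.17, 2.27, 0.005]
contact_force: [0.1, -0.4, 7.7]
grip_width: 0.0222
gripper_force: 58.3
```

>>> arm_command:
  rows:
    - {"fingers": -1, "x": 0, "y": 0, "z": 0, "ax": 0, "ay": 0, "az": 0}
    - {"fingers": -1, "x": 0, "y": 0, "z": 0, "ax": 0, "ay": 0, "az": 0}
    - {"fingers": -1, "x": 0, "y": 0, "z": 0, "ax": 0, "ay": 0, "az": 0}

```text
clock: 6.18
tcp_pos: [0.4854, 0.1068, 0.0669]
orientation: [2.17, 2.27, 0.005]
contact_force: [-0.5, -0.5, 8.2]
grip_width: 0.0222
gripper_force: 58.3
```

```bash
python3 -c "
from h import *
st()"
```

```text
t 6.18 p [0.4854 0.1068 0.0669] yaw 92.56 zax [ 0.003  0.002 -1.   ] F [-0.5 -0.5  8.2] w 0.0222 gf 58.3 j [-0.79  0.52  0.56  2.15 -0.49  0.6   0.18]
```

>>> arm_command:
  rows:
    - {"fingers": -1, "x": 0, "y": 0, "z": -0.004, "ax": 0, "ay": 0, "az": 0}
    - {"fingers": -1, "x": 0, "y": 0, "z": -0.004, "ax": 0, "ay": 0, "az": 0}
    - {"fingers": -1, "x": 0, "y": 0, "z": -0.004, "ax": 0, "ay": 0, "az": 0}
    - {"fingers": -1, "x": 0, "y": 0, "z": 0, "ax": 0, "ay": 0, "az": 0}

```text
clock: 6.52
tcp_pos: [0.4853, 0.1068, 0.0783]
orientation: [2.169, 2.27, 0.004]
contact_force: [6.6, 0.1, -7.8]
grip_width: 0.0223
gripper_force: 59.1
```

>>> arm_command:
  rows:
    - {"fingers": -1, "x": -0.003, "y": 0, "z": 0, "ax": 0, "ay": 0, "az": 0}
    - {"fingers": -1, "x": -0.005, "y": 0, "z": 0, "ax": 0, "ay": 0, "az": 0}

```text
clock: 6.68
tcp_pos: [0.4855, 0.0996, 0.0777]
orientation: [2.168, 2.272, 0.004]
contact_force: [5.9, 1.0, -7.2]
grip_width: 0.0221
gripper_force: 59.1
```

```bash
python3 -c "
from h import *
o,M=st();print(M[:,0])"
```

```text
t 6.68 p [0.4855 0.0996 0.0777] yaw 92.66 zax [ 0.003  0.001 -1.   ] F [ 5.9  1.  -7.2] w 0.0221 gf 59.1 j [-0.79  0.5   0.58  2.15 -0.47  0.62  0.17]
[-4.64909129e-02  9.98918313e-01  8.93664672e-04]
```

>>> arm_command:
  rows:
    - {"fingers": -1, "x": -0.02, "y": 0, "z": 0, "ax": 0, "ay": 0, "az": 0}
    - {"fingers": -1, "x": -0.02, "y": 0, "z": 0, "ax": 0, "ay": 0, "az": 0}
    - {"fingers": -1, "x": -0.02, "y": 0, "z": 0, "ax": 0, "ay": 0, "az": 0}
    - {"fingers": -1, "x": -0.02, "y": 0, "z": 0, "ax": 0, "ay": 0, "az": 0}
    - {"fingers": -1, "x": -0.02, "y": 0, "z": 0, "ax": 0, "ay": 0, "az": 0}
    - {"fingers": -1, "x": -0.02, "y": 0, "z": 0, "ax": 0, "ay": 0, "az": 0}
    - {"fingers": -1, "x": -0.02, "y": 0, "z": 0, "ax": 0, "ay": 0, "az": 0}
    - {"fingers": -1, "x": -0.02, "y": 0, "z": 0, "ax": 0, "ay": 0, "az": 0}
    - {"fingers": -1, "x": -0.02, "y": 0, "z": 0, "ax": 0, "ay": 0, "az": 0}

```text
clock: 7.43
tcp_pos: [0.4916, -0.081, 0.0769]
orientation: [-2.168, -2.27, 0.0]
contact_force: [2.1, 2.9, -6.7]
grip_width: 0.0226
gripper_force: 59.2
```

```bash
python3 -c "
from h import *
o,M=st();to(.492,-.1031,.0777)"
```

```text
t 7.43 p [ 0.4916 -0.081   0.0769] yaw 92.64 zax [-0.002  0.002 -1.   ] F [ 2.1  2.9 -6.7] w 0.0226 gf 59.2 j [-0.41  0.5   0.57  2.14 -0.46  0.62  0.53]
t 7.43 p [ 0.4916 -0.081   0.0769] yaw 92.64 zax [-0.002  0.002 -1.   ] F [ 2.1  2.9 -6.7] w 0.0226 gf 59.2 j [-0.41  0.5   0.57  2.14 -0.46  0.62  0.53]
to (0.492, -0.1031, 0.0777) tool [-0.0221 -0.0006 -0.0008] rows 1 [-0.0221 -0.0006 -0.0008]
```

>>> arm_command:
  rows:
    - {"fingers": -1, "x": -0.012, "y": 0, "z": 0, "ax": 0, "ay": 0, "az": 0}
    - {"fingers": -1, "x": -0.0101, "y": 0, "z": 0, "ax": 0, "ay": 0, "az": 0}
    - {"fingers": -1, "x": 0, "y": 0, "z": 0, "ax": 0, "ay": 0, "az": 0}
    - {"fingers": -1, "x": 0, "y": 0, "z": 0.003, "ax": 0, "ay": 0, "az": 0}
    - {"fingers": -1, "x": 0, "y": 0, "z": 0.003, "ax": 0, "ay": 0, "az": 0}
    - {"fingers": -1, "x": 0, "y": 0, "z": 0.003, "ax": 0, "ay": 0, "az": 0}
    - {"fingers": -1, "x": 0, "y": 0, "z": 0.001, "ax": 0, "ay": 0, "az": 0}
    - {"fingers": -1, "x": 0, "y": 0, "z": 0, "ax": 0, "ay": 0, "az": 0}

```text
clock: 8.1
tcp_pos: [0.4924, -0.1028, 0.0671]
orientation: [-2.168, -2.27, 0.001]
contact_force: [-2.7, 0.1, -1.6]
grip_width: 0.0216
gripper_force: 60.2
```

```bash
python3 -c "
from h import *
o,M=st()"
```

```text
t 8.1 p [ 0.4924 -0.1028  0.0671] yaw 92.62 zax [-0.002  0.001 -1.   ] F [-2.7  0.1 -1.6] w 0.0216 gf 60.2 j [-0.35  0.53  0.55  2.13 -0.48  0.61  0.58]
```

>>> arm_command:
  rows:
    - {"fingers": 1, "x": 0, "y": 0, "z": 0, "ax": 0, "ay": 0, "az": 0}
    - {"fingers": 1, "x": 0, "y": 0, "z": 0, "ax": 0, "ay": 0, "az": 0}
    - {"fingers": 1, "x": 0, "y": 0, "z": 0, "ax": 0, "ay": 0, "az": 0}
    - {"fingers": 1, "x": 0, "y": 0, "z": 0, "ax": 0, "ay": 0, "az": 0}
    - {"fingers": 1, "x": 0, "y": 0, "z": -0.03, "ax": 0, "ay": 0, "az": 0.7}
    - {"fingers": 1, "x": 0, "y": 0, "z": -0.03, "ax": 0, "ay": 0, "az": 0}
    - {"fingers": 1, "x": 0, "y": 0, "z": -0.03, "ax": 0, "ay": 0, "az": 0}

```text
clock: 8.68
tcp_pos: [0.4932, -0.1037, 0.1582]
orientation: [-2.185, -2.257, 0.002]
contact_force: [0.3, 0.7, 0.8]
grip_width: 0.0855
gripper_force: 0.0
```

```bash
cat > nests.py <<'E'
from h import *
st();f=grab('wrist','w2');P=wpts(f);T=f['world_from_camera']
hsv=cv2.cvtColor(f['frame'],cv2.COLOR_RGB2HSV)
def comp(name,lo,hi,mn,z):
    o=cv2.inRange(hsv,lo,hi);o[:, :200]=0;o[:,440:]=0
    n,l,s,c=cv2.connectedComponentsWithStats(cv2.morphologyEx(o,cv2.MORPH_CLOSE,np.ones((5,5))))
    for i in range(1,n):
        if s[i,4]<mn: continue
        k=(l==i)&(f['depth']>.02);q=P[k]
        if len(q)<10: continue
        print(name,s[i],c[i].round(),np.percentile(q,2,0).round(4),np.percentile(q,98,0).round(4),'med',np.median(q,0).round(4))
comp('or',(4,130,100),(18,255,255),60,0);comp('gr',(45,90,40),(85,255,255),200,0)
E
python3 nests.py
```

```text
t 8.68 p [ 0.4932 -0.1037  0.1582] yaw 91.86 zax [-0.001 -0.001 -1.   ] F [0.3 0.7 0.8] w 0.0855 gf 0.0 j [-0.47  0.38  0.69  2.08 -0.33  0.79  0.45]
or [303  20  35  19 606] [320.  29.] [0.4753 0.0294 0.0381] [0.4992 0.0424 0.0588] med [0.4873 0.0321 0.0522]
or [303  57  35  16 517] [320.  64.] [0.4763 0.0006 0.0441] [0.5    0.0109 0.0588] med [0.4882 0.0058 0.0552]
or [304 158  33  18 523] [320. 166.] [ 0.479  -0.0747  0.0438] [ 0.5024 -0.0643  0.0588] med [ 0.4906 -0.0694  0.0547]
gr [ 287    0   67   26 1269] [318.  11.] [0.4623 0.0388 0.0424] [0.5109 0.059  0.0458] med [0.4837 0.0509 0.0441]
```

View pics/w2.png

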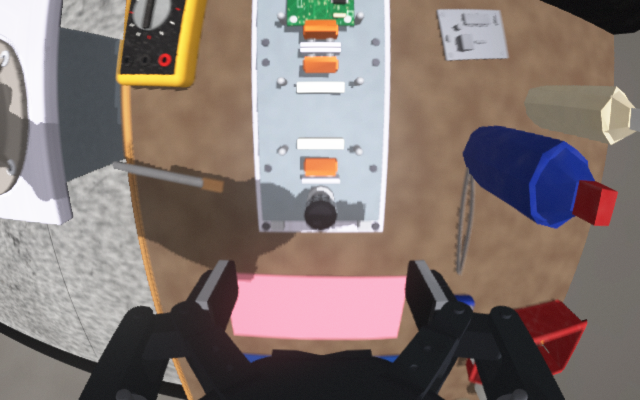

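The stage is at the load end. Nest 3 is empty at (320,115), and the nest 2 board shows at (320,11). Moving over nest 2 to look at nests 2 and 1.

>>> arm_command:
  rows:
    - {"fingers": 1, "x": 0.0295, "y": 0, "z": 0, "ax": 0, "ay": 0, "az": 0}
    - {"fingers": 1, "x": 0.0295, "y": 0, "z": 0, "ax": 0, "ay": 0, "az": 0}
    - {"fingers": 1, "x": 0.0295, "y": 0, "z": 0, "ax": 0, "ay": 0, "az": 0}
    - {"fingers": 1, "x": 0.0295, "y": 0, "z": 0, "ax": 0, "ay": 0, "az": 0}
    - {"fingers": 1, "x": 0.0295, "y": 0, "z": 0, "ax": 0, "ay": 0, "az": 0}
    - {"fingers": 1, "x": 0.0295, "y": 0, "z": 0, "ax": 0, "ay": 0, "az": 0}

```text
clock: 9.23
tcp_pos: [0.4876, 0.0749, 0.1576]
orientation: [2.185, 2.257, 0.002]
contact_force: [0.5, 0.3, 0.1]
grip_width: 0.0852
gripper_force: 0.0
```

```bash
sed -i "s/'w2'/'w3'/" nests.py; python3 nests.py
```

```text
t 9.23 p [0.4876 0.0749 0.1576] yaw 91.88 zax [ 0.001  0.001 -1.   ] F [0.5 0.3 0.1] w 0.0852 gf 0.0 j [-0.83  0.35  0.67  2.1  -0.31  0.78  0.07]
or [303  14  34  16 513] [320.  21.] [0.4691 0.2121 0.0375] [0.4929 0.227  0.0588] med [0.4817 0.2167 0.0552]
or [303 113  34  17 444] [319. 120.] [0.4721 0.1385 0.043 ] [0.4955 0.148  0.0576] med [0.4841 0.1433 0.051 ]
or [303 152  33  15 448] [319. 159.] [0.4728 0.1098 0.0295] [0.4967 0.1166 0.0588] med [0.4851 0.1153 0.0549]
or [205 169   8  58  89] [211. 198.] [0.3785 0.0398 0.0059] [0.3847 0.0937 0.0172] med [0.3824 0.0716 0.0089]
or [305 243  30  15 403] [320. 250.] [0.4757 0.0343 0.0433] [0.4986 0.0412 0.0569] med [0.4875 0.0384 0.0514]
or [306 269  28  14 380] [320. 275.] [0.4763 0.0098 0.0362] [0.4999 0.012  0.0583] med [0.4884 0.0109 0.0468]
or [308 329  25  23 517] [320. 339.] [ 0.4786 -0.0727  0.0313] [ 0.5023 -0.0639  0.0581] med [ 0.4908 -0.0671  0.0487]
gr [ 286   29   67   88 3791] [316.  72.] [0.4585 0.1504 0.0425] [0.5063 0.2108 0.0496] med [0.4801 0.1799 0.044 ]
gr [ 288  164   64   78 2727] [316. 202.] [0.462  0.0461 0.0427] [0.5092 0.1055 0.0535] med [0.4834 0.079  0.044 ]
```

View pics/w3.png

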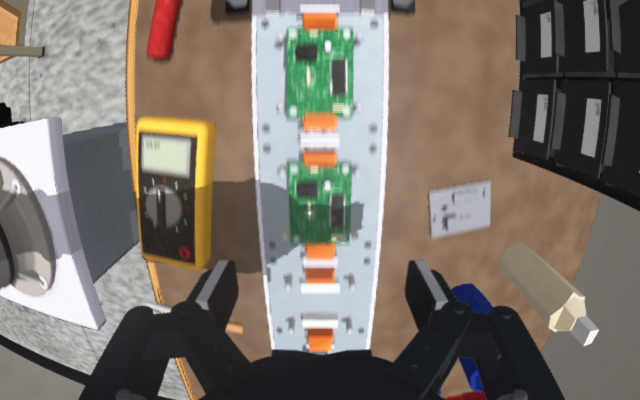

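The scanned boards sit in nest 1 at (320,72) and nest 2 at (320,202). Both are green and clipped; the grey one at (460,207) is the look-alike. Gripping nest 2's board.

>>> arm_command:
  rows:
    - {"fingers": 1, "x": 0.0005, "y": -0.0015, "z": 0.035, "ax": 0, "ay": 0, "az": 0}
    - {"fingers": 1, "x": 0, "y": 0, "z": 0.035, "ax": 0, "ay": 0, "az": 0}
    - {"fingers": 1, "x": 0, "y": 0, "z": 0.03, "ax": 0, "ay": 0, "az": 0}
    - {"fingers": 1, "x": 0, "y": 0, "z": 0.0095, "ax": 0, "ay": 0, "az": 0}
    - {"fingers": -1, "x": 0, "y": 0, "z": 0, "ax": 0, "ay": 0, "az": 0}
    - {"fingers": -1, "x": 0, "y": 0, "z": 0, "ax": 0, "ay": 0, "az": 0}
    - {"fingers": -1, "x": 0, "y": 0, "z": 0, "ax": 0, "ay": 0, "az": 0}
    - {"fingers": -1, "x": 0, "y": 0, "z": 0, "ax": 0, "ay": 0, "az": 0}
    - {"fingers": -1, "x": 0, "y": 0, "z": 0, "ax": 0, "ay": 0, "az": 0}
    - {"fingers": -1, "x": 0, "y": 0, "z": 0, "ax": 0, "ay": 0, "az": 0}
  grip_force: 80

```text
clock: 10.12
tcp_pos: [0.4874, 0.0738, 0.05]
orientation: [2.184, 2.256, 0.005]
contact_force: [-1.9, -0.7, 5.7]
grip_width: 0.047
gripper_force: 80.9
```

```bash
python3 -c "
from h import *
o,M=st();print(o['moment'])"
```

```text
t 10.12 p [0.4874 0.0738 0.05  ] yaw 91.86 zax [ 0.003  0.001 -1.   ] F [-1.9 -0.7  5.7] w 0.047 gf 80.9 j [-0.68  0.54  0.51  2.16 -0.5   0.55  0.23]
[-0.25106642  0.48481344  0.04607951]
```

>>> arm_command:
  rows:
    - {"fingers": -1, "x": 0, "y": 0, "z": -0.003, "ax": 0, "ay": 0, "az": 0}
    - {"fingers": -1, "x": 0, "y": 0, "z": -0.003, "ax": 0, "ay": 0, "az": 0}
    - {"fingers": -1, "x": 0, "y": 0, "z": -0.003, "ax": 0, "ay": 0, "az": 0}
    - {"fingers": -1, "x": 0, "y": 0, "z": -0.003, "ax": 0, "ay": 0, "az": 0}
    - {"fingers": -1, "x": 0, "y": 0, "z": -0.003, "ax": 0, "ay": 0, "az": 0}
    - {"fingers": -1, "x": 0, "y": 0, "z": -0.005, "ax": 0, "ay": 0, "az": 0}
    - {"fingers": -1, "x": 0, "y": 0, "z": -0.01, "ax": 0, "ay": 0, "az": 0}
    - {"fingers": -1, "x": 0, "y": 0, "z": -0.03, "ax": 0, "ay": 0, "az": 0}
    - {"fingers": -1, "x": 0, "y": 0, "z": -0.03, "ax": 0, "ay": 0, "az": 0}
    - {"fingers": -1, "x": 0, "y": 0, "z": 0, "ax": 0, "ay": 0, "az": 0}

```text
clock: 10.95
tcp_pos: [0.4893, 0.0738, 0.1428]
orientation: [2.183, 2.254, 0.011]
contact_force: [0.3, 0.3, -0.9]
grip_width: 0.0466
gripper_force: 86.8
```

```bash
python3 - <<'E'
from h import *
to(.54,-.2414,.14,yaw=0)
to(.54,-.2414,.14,yaw=180)
f=grab('wrist','w4');T=f['world_from_camera'];o=r.get_obs();M=R.from_rotvec(o['orientation']).as_matrix()
P=wpts(f);hsv=cv2.cvtColor(f['frame'],cv2.COLOR_RGB2HSV);g=cv2.inRange(hsv,(45,90,40),(85,255,255))>0
q=(P-o['tcp_pos'])@M;k=g&(abs(q[...,0])<.06)&(abs(q[...,1])<.04)&(q[...,2]<.03)&(f['depth']>.03)
print(k.sum(),np.percentile(q[k],2,0),np.percentile(q[k],98,0))
E
```

```text
t 10.95 p [0.4893 0.0738 0.1428] yaw 91.82 zax [ 0.008  0.003 -1.   ] F [ 0.3  0.3 -0.9] w 0.0466 gf 86.8 j [-0.81  0.38  0.66  2.12 -0.35  0.74  0.1 ]
to (0.54, -0.2414, 0.14) tool [-0.3167  0.0407  0.0023] rows 8 [-0.0396  0.0051  0.0003]
az 91.82 rows 13 7.063
t 10.95 p [0.4893 0.0738 0.1428] yaw 91.82 zax [ 0.008  0.003 -1.   ] F [ 0.3  0.3 -0.9] w 0.0466 gf 86.8 j [-0.81  0.38  0.66  2.12 -0.35  0.74  0.1 ]
to (0.54, -0.2414, 0.14) tool [-0.3167  0.0407  0.0023] rows 8 [-0.0396  0.0051  0.0003]
az -88.18 rows 13 -6.783
7512 [-0.03395678 -0.02306123  0.00287633] [0.03340873 0.02409778 0.00528154]
```

View pics/w4.png

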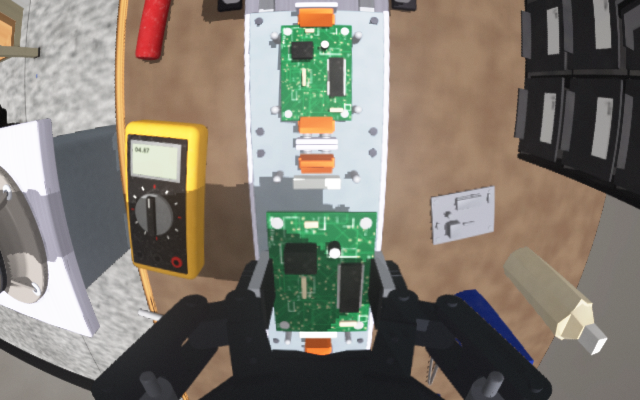

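The nest 2 board is held level and centred, spanning (267–377, 212–331); nest 1's board is still clipped at (316,72). Carrying it to the pad.

>>> arm_command:
  rows:
    - {"fingers": -1, "x": -0.0396, "y": 0.0045, "z": 0, "ax": 0, "ay": 0, "az": 0}
    - {"fingers": -1, "x": -0.0396, "y": 0.0045, "z": 0, "ax": 0, "ay": 0, "az": 0}
    - {"fingers": -1, "x": -0.0396, "y": 0.0045, "z": 0, "ax": 0, "ay": 0, "az": 0}
    - {"fingers": -1, "x": -0.0396, "y": 0.0045, "z": 0, "ax": 0, "ay": 0, "az": 0}
    - {"fingers": -1, "x": -0.0396, "y": 0.0045, "z": 0, "ax": 0, "ay": 0, "az": 0}
    - {"fingers": -1, "x": -0.0396, "y": 0.0045, "z": 0, "ax": 0, "ay": 0, "az": 0}
    - {"fingers": -1, "x": -0.0396, "y": 0.0045, "z": 0, "ax": 0, "ay": 0, "az": 0}
    - {"fingers": -1, "x": -0.0396, "y": 0.0045, "z": 0, "ax": 0, "ay": 0, "az": 0}

```text
clock: 11.67
tcp_pos: [0.5319, -0.2433, 0.1372]
orientation: [-2.184, -2.257, 0.0]
contact_force: [1.1, 1.0, -0.3]
grip_width: 0.0468
gripper_force: 86.8
```

>>> arm_command:
  rows:
    - {"fingers": -1, "x": 0, "y": 0, "z": 0, "ax": 0, "ay": 0, "az": 7}
    - {"fingers": -1, "x": 0, "y": 0, "z": 0, "ax": 0, "ay": 0, "az": 7}
    - {"fingers": -1, "x": 0, "y": 0, "z": 0, "ax": 0, "ay": 0, "az": 7}
    - {"fingers": -1, "x": 0, "y": 0, "z": 0, "ax": 0, "ay": 0, "az": 7}
    - {"fingers": -1, "x": 0, "y": 0, "z": 0, "ax": 0, "ay": 0, "az": 7}
    - {"fingers": -1, "x": 0, "y": 0, "z": 0, "ax": 0, "ay": 0, "az": 7}
    - {"fingers": -1, "x": 0, "y": 0, "z": 0, "ax": 0, "ay": 0, "az": 7}
    - {"fingers": -1, "x": 0, "y": 0, "z": 0, "ax": 0, "ay": 0, "az": 7}
    - {"fingers": -1, "x": 0, "y": 0, "z": 0, "ax": 0, "ay": 0, "az": 7}
    - {"fingers": -1, "x": 0, "y": 0, "z": 0, "ax": 0, "ay": 0, "az": 7}

```text
clock: 12.5
tcp_pos: [0.5321, -0.2413, 0.1372]
orientation: [-3.086, -0.587, 0.001]
contact_force: [-0.2, -0.4, -0.3]
grip_width: 0.0467
gripper_force: 86.8
```

>>> arm_command:
  rows:
    - {"fingers": -1, "x": 0, "y": 0, "z": 0, "ax": 0, "ay": 0, "az": 7}
    - {"fingers": -1, "x": 0, "y": 0, "z": 0, "ax": 0, "ay": 0, "az": 7}
    - {"fingers": -1, "x": 0, "y": 0, "z": 0, "ax": 0, "ay": 0, "az": 6.8}

```text
clock: 12.75
tcp_pos: [0.5321, -0.2413, 0.1372]
orientation: [-3.141, -0.02, 0.001]
contact_force: [-0.4, -0.1, -1.7]
grip_width: 0.0472
gripper_force: 86.8
```

```bash
cat > pad.py <<'E'
import sys
from h import *
st();f=grab('wrist',sys.argv[1]);P=wpts(f)
hsv=cv2.cvtColor(f['frame'],cv2.COLOR_RGB2HSV)
p=(cv2.inRange(hsv,(150,40,100),(179,180,255))>0)&(abs(P[...,2]-.003)<.012)
q=P[p];rr=cv2.minAreaRect((q[:,:2]*1000).astype(np.float32));print('pad',rr,np.percentile(q,1,0).round(4),np.percentile(q,99,0).round(4))
g=((cv2.inRange(hsv,(45,80,40),(85,255,255))>0)&(f['depth']>.03)).astype(np.uint8)
n,l,s,c=cv2.connectedComponentsWithStats(cv2.morphologyEx(g,cv2.MORPH_CLOSE,np.ones((5,5))))
for i in range(1,n):
    if s[i,4]>300:
        q=P[(l==i)&(g>0)];z=np.median(q[:,2]);q=q[abs(q[:,2]-z)<.004];rr=cv2.minAreaRect((q[:,:2]*1000).astype(np.float32));print('green',c[i].round(),'z',z.round(4),[np.round(a,1) for a in rr])
E
python3 pad.py w5; python3 -c "
from h import *
to(.54,-.24,.03)"
```

```text
t 12.75 p [ 0.5321 -0.2413  0.1372] yaw 0.75 zax [-0.001  0.001 -1.   ] F [-0.4 -0.1 -1.7] w 0.0472 gf 86.8 j [-0.4   0.71  1.04  1.92 -0.76  0.96 -0.55]
pad ((624.7903442382812, -267.179443359375), (228.79071044921875, 817.2459106445312), 8.004002571105957) [ 0.5198 -0.2865 -0.0012] [ 0.5906 -0.1969  0.0034]
green [456. 240.] z 0.0045 [array([ 488. , -373.4]), array([51. , 71.4]), np.float64(80.3)]
green [320. 270.] z 0.131 [array([ 530.6, -241.5]), array([71.1, 49.9]), np.float64(0.6)]
green [462. 295.] z 0.0045 [array([ 417.4, -389.8]), array([31.3, 48.2]), np.float64(6.9)]
t 12.8 p [ 0.5322 -0.241   0.1369] yaw 0.4 zax [-0.001  0.    -1.   ] F [-0.3  0.1 -0.9] w 0.0466 gf 86.8 j [-0.4   0.71  1.04  1.92 -0.76  0.96 -0.56]
to (0.54, -0.24, 0.03) tool [ 0.008  -0.0009  0.1069] rows 3 [ 0.0027 -0.0003  0.0356]
```

View pics/w5.png

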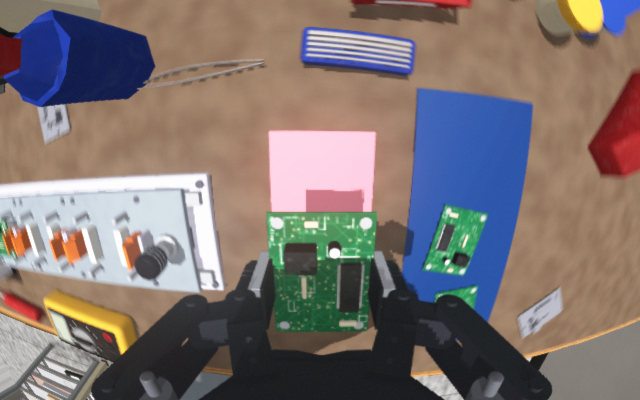

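The pad shows at (322,170), spanning x .391–.591 and y −.287 to −.197, with the board held over it at (320,270). New boards are at (456,240) and (462,295). Laying this one on the far half.

>>> arm_command:
  rows:
    - {"fingers": -1, "x": 0.009, "y": 0.001, "z": 0.035, "ax": 0, "ay": 0, "az": 0}
    - {"fingers": -1, "x": 0, "y": 0, "z": 0.035, "ax": 0, "ay": 0, "az": 0}
    - {"fingers": -1, "x": 0, "y": 0, "z": 0.03, "ax": 0, "ay": 0, "az": 0}
    - {"fingers": -1, "x": 0, "y": 0, "z": 0.012, "ax": 0, "ay": 0, "az": 0}
    - {"fingers": -1, "x": 0, "y": 0, "z": 0, "ax": 0, "ay": 0, "az": 0}

```text
clock: 13.22
tcp_pos: [0.5395, -0.2414, 0.023]
orientation: [-3.139, -0.032, 0.008]
contact_force: [-0.6, 0.5, -0.6]
grip_width: 0.0471
gripper_force: 86.8
```

>>> arm_command:
  rows:
    - {"fingers": -1, "x": 0, "y": 0, "z": 0.002, "ax": 0, "ay": 0, "az": 0}
    - {"fingers": -1, "x": 0, "y": 0, "z": 0, "ax": 0, "ay": 0, "az": 0}

```text
clock: 13.38
tcp_pos: [0.5421, -0.2433, 0.0251]
orientation: [3.14, 0.03, 0.003]
contact_force: [0.6, -0.3, -1.2]
grip_width: 0.0467
gripper_force: 86.8
```

>>> arm_command:
  rows:
    - {"fingers": -1, "x": 0, "y": 0, "z": 0.002, "ax": 0, "ay": 0, "az": 0}
    - {"fingers": -1, "x": 0, "y": 0, "z": 0, "ax": 0, "ay": 0, "az": 0}

```text
clock: 13.55
tcp_pos: [0.5422, -0.2428, 0.023]
orientation: [3.141, 0.03, 0.003]
contact_force: [-0.6, -0.0, -0.4]
grip_width: 0.0469
gripper_force: 86.8
```

>>> arm_command:
  rows:
    - {"fingers": -1, "x": 0, "y": 0, "z": 0.002, "ax": 0, "ay": 0, "az": 0}
    - {"fingers": -1, "x": 0, "y": 0, "z": 0, "ax": 0, "ay": 0, "az": 0}

```text
clock: 13.72
tcp_pos: [0.5417, -0.2424, 0.0201]
orientation: [-3.141, -0.03, -0.001]
contact_force: [-0.4, -0.3, -0.5]
grip_width: 0.0467
gripper_force: 86.8
```

Keep stepping down to contact.

>>> arm_command:
  rows:
    - {"fingers": -1, "x": 0, "y": 0, "z": 0.002, "ax": 0, "ay": 0, "az": 0}
    - {"fingers": -1, "x": 0, "y": 0, "z": 0, "ax": 0, "ay": 0, "az": 0}

```text
clock: 13.88
tcp_pos: [0.5418, -0.2425, 0.0198]
orientation: [-3.14, -0.029, -0.002]
contact_force: [-5.0, 5.5, 19.4]
grip_width: 0.047
gripper_force: 98.1
```

>>> arm_command:
  rows:
    - {"fingers": -1, "x": 0, "y": 0, "z": 0.0015, "ax": 0, "ay": 0, "az": 0}
    - {"fingers": -1, "x": 0, "y": 0, "z": 0, "ax": 0, "ay": 0, "az": 0}

```text
clock: 14.05
tcp_pos: [0.5418, -0.2426, 0.0197]
orientation: [-3.139, -0.029, -0.003]
contact_force: [-8.9, 8.2, 34.3]
grip_width: 0.0467
gripper_force: 105.9
```

>>> arm_command:
  rows:
    - {"fingers": -1, "x": 0, "y": 0, "z": 0.0015, "ax": 0, "ay": 0, "az": 0}
    - {"fingers": -1, "x": 0, "y": 0, "z": 0, "ax": 0, "ay": 0, "az": 0}

```text
clock: 14.22
tcp_pos: [0.5418, -0.2426, 0.0195]
orientation: [-3.138, -0.029, -0.005]
contact_force: [-11.1, 12.6, 49.2]
grip_width: 0.0465
gripper_force: 113.8
```

>>> arm_command:
  rows:
    - {"fingers": -1, "x": 0, "y": 0, "z": -0.005, "ax": 0, "ay": 0, "az": 0}
    - {"fingers": -1, "x": 0, "y": 0, "z": 0, "ax": 0, "ay": 0, "az": 0}

```text
clock: 14.38
tcp_pos: [0.5422, -0.2428, 0.0214]
orientation: [3.141, 0.029, 0.004]
contact_force: [0.0, 0.2, -0.0]
grip_width: 0.0468
gripper_force: 86.8
```

>>> arm_command:
  rows:
    - {"fingers": 1, "x": 0, "y": 0, "z": 0, "ax": 0, "ay": 0, "az": 0}
    - {"fingers": 1, "x": 0, "y": 0, "z": 0, "ax": 0, "ay": 0, "az": 0}
    - {"fingers": 1, "x": 0, "y": 0, "z": 0, "ax": 0, "ay": 0, "az": 0}
    - {"fingers": 1, "x": 0, "y": 0, "z": 0, "ax": 0, "ay": 0, "az": 0}
    - {"fingers": 1, "x": 0, "y": 0, "z": -0.04, "ax": 0, "ay": 0, "az": 0}
    - {"fingers": 1, "x": 0, "y": 0, "z": -0.04, "ax": 0, "ay": 0, "az": 0}
    - {"fingers": 1, "x": 0, "y": 0, "z": -0.04, "ax": 0, "ay": 0, "az": 0}
    - {"fingers": 1, "x": 0, "y": 0, "z": 0, "ax": 0, "ay": 0, "az": 0}

```text
clock: 15.05
tcp_pos: [0.5442, -0.2455, 0.1464]
orientation: [3.137, 0.028, 0.014]
contact_force: [1.0, -1.6, -0.1]
grip_width: 0.0852
gripper_force: 0.0
```

```bash
python3 pad.py w6; python3 -c "
from h import *
to(.4834,.1785,.15,yaw=91.9)"
```

```text
t 15.05 p [ 0.5442 -0.2455  0.1464] yaw 1.02 zax [ 0.009 -0.004 -1.   ] F [ 1.  -1.6 -0.1] w 0.0852 gf 0.0 j [-0.4   0.71  1.04  1.89 -0.75  0.98 -0.56]
pad ((550.7410278320312, -162.50765991210938), (356.61431884765625, 956.61376953125), 9.62216567993164) [ 0.3934 -0.2866 -0.0005] [ 0.5897 -0.1972  0.0033]
green [315. 194.] z 0.0055 [array([ 541.6, -242.4]), array([66.5, 47.6]), np.float64(0.9)]
green [449. 243.] z 0.0045 [array([ 490.5, -373.5]), array([50.1, 69.8]), np.float64(79.4)]
green [  7. 248.] z 0.0439 [array([483.2, 174.3]), array([50.4, 66.1]), np.float64(2.4)]
t 15.1 p [ 0.5433 -0.244   0.1433] yaw 1.07 zax [ 0.006 -0.003 -1.   ] F [ 0.6  0.  -0.4] w 0.0855 gf 0.0 j [-0.39  0.71  1.04  1.9  -0.75  0.98 -0.56]
to (0.4834, 0.1785, 0.15) tool [-0.052  -0.4235 -0.0081] rows 11 [-0.0047 -0.0385 -0.0007]
az -90.83 rows 13 -6.987
```

The first board lies flat on the pad at (.542,−.242). On to nest 1.

>>> arm_command:
  rows:
    - {"fingers": 1, "x": -0.0047, "y": -0.0385, "z": -0.001, "ax": 0, "ay": 0, "az": 0}
    - {"fingers": 1, "x": -0.0047, "y": -0.0385, "z": -0.001, "ax": 0, "ay": 0, "az": 0}
    - {"fingers": 1, "x": -0.0047, "y": -0.0385, "z": -0.001, "ax": 0, "ay": 0, "az": 0}
    - {"fingers": 1, "x": -0.0047, "y": -0.0385, "z": -0.001, "ax": 0, "ay": 0, "az": 0}
    - {"fingers": 1, "x": -0.0047, "y": -0.0385, "z": -0.001, "ax": 0, "ay": 0, "az": 0}
    - {"fingers": 1, "x": -0.0047, "y": -0.0385, "z": -0.001, "ax": 0, "ay": 0, "az": 0}
    - {"fingers": 1, "x": -0.0047, "y": -0.0385, "z": -0.001, "ax": 0, "ay": 0, "az": 0}
    - {"fingers": 1, "x": -0.0047, "y": -0.0385, "z": -0.001, "ax": 0, "ay": 0, "az": 0}
    - {"fingers": 1, "x": -0.0047, "y": -0.0385, "z": 0, "ax": 0, "ay": 0, "az": 0}
    - {"fingers": 1, "x": -0.0047, "y": -0.0385, "z": 0, "ax": 0, "ay": 0, "az": 0}

```text
clock: 15.93
tcp_pos: [0.4859, 0.1434, 0.1468]
orientation: [3.141, 0.03, -0.002]
contact_force: [1.1, 0.9, -0.1]
grip_width: 0.0855
gripper_force: 0.0
```

>>> arm_command:
  rows:
    - {"fingers": 1, "x": -0.0047, "y": -0.0385, "z": 0, "ax": 0, "ay": 0, "az": 0}
    - {"fingers": 1, "x": 0, "y": 0, "z": 0, "ax": 0, "ay": 0, "az": -7}
    - {"fingers": 1, "x": 0, "y": 0, "z": 0, "ax": 0, "ay": 0, "az": -7}
    - {"fingers": 1, "x": 0, "y": 0, "z": 0, "ax": 0, "ay": 0, "az": -7}
    - {"fingers": 1, "x": 0, "y": 0, "z": 0, "ax": 0, "ay": 0, "az": -7}
    - {"fingers": 1, "x": 0, "y": 0, "z": 0, "ax": 0, "ay": 0, "az": -7}
    - {"fingers": 1, "x": 0, "y": 0, "z": 0, "ax": 0, "ay": 0, "az": -7}
    - {"fingers": 1, "x": 0, "y": 0, "z": 0, "ax": 0, "ay": 0, "az": -7}
    - {"fingers": 1, "x": 0, "y": 0, "z": 0, "ax": 0, "ay": 0, "az": -7}
    - {"fingers": 1, "x": 0, "y": 0, "z": 0, "ax": 0, "ay": 0, "az": -7}

```text
clock: 16.77
tcp_pos: [0.4809, 0.1799, 0.1468]
orientation: [-2.658, -1.675, 0.003]
contact_force: [-0.1, -0.3, -0.2]
grip_width: 0.0853
gripper_force: 0.0
```

>>> arm_command:
  rows:
    - {"fingers": 1, "x": 0, "y": 0, "z": 0, "ax": 0, "ay": 0, "az": -7}
    - {"fingers": 1, "x": 0, "y": 0, "z": 0, "ax": 0, "ay": 0, "az": -7}
    - {"fingers": 1, "x": 0, "y": 0, "z": 0, "ax": 0, "ay": 0, "az": -7}
    - {"fingers": 1, "x": 0, "y": 0, "z": 0, "ax": 0, "ay": 0, "az": -7}

```text
clock: 17.1
tcp_pos: [0.4809, 0.1799, 0.1468]
orientation: [-2.173, -2.268, 0.003]
contact_force: [-0.3, 0.5, 1.2]
grip_width: 0.0853
gripper_force: 0.0
```

```bash
python3 - <<'E'
from h import *
to(.4834,.1785,.05,yaw=91.9)
f=grab('wrist','w7');P=wpts(f);k=(P[...,2]>.09)&(P[...,2]<.115)&(P[...,0]>.45)&(P[...,0]<.52)&(f['depth']>.02)
q=P[k];print('bridge near edge',np.percentile(q,[.5,2,98],0))
E
sed -i "s/'w3'/'w7b'/" nests.py; python3 nests.py
```

```text
t 17.1 p [0.4809 0.1799 0.1468] yaw 92.45 zax [-0.002 -0.001 -1.   ] F [-0.3  0.5  1.2] w 0.0853 gf 0.0 j [-1.1   0.45  0.79  2.07 -0.44  0.8   0.  ]
to (0.4834, 0.1785, 0.05) tool [-0.0014  0.0026  0.0968] rows 3 [-0.0005  0.0009  0.0323]
az 0.55 rows 1 0.545
bridge near edge [[0.45033476 0.24324576 0.10126821]
 [0.45132306 0.2448022  0.10432241]
 [0.51850704 0.31706614 0.10834113]]
t 17.15 p [0.481  0.1797 0.147 ] yaw 92.82 zax [-0.001 -0.001 -1.   ] F [-0.2  0.1 -0.6] w 0.0851 gf 0.0 j [-1.1   0.45  0.79  2.07 -0.44  0.8   0.01]
or [308 155  35  19 588] [325. 164.] [0.4697 0.2109 0.0329] [0.4933 0.2215 0.0586] med [0.4812 0.2188 0.0532]
or [308 251  31  18 511] [323. 260.] [0.4724 0.1356 0.0439] [0.4956 0.1458 0.0585] med [0.4836 0.1413 0.0535]
or [308 275  30  18 498] [322. 284.] [0.4728 0.1102 0.0363] [0.4964 0.117  0.0584] med [0.4843 0.1158 0.0492]
or [308 336  26  19 453] [321. 345.] [0.4752 0.0347 0.0321] [0.4985 0.0418 0.0556] med [0.4872 0.0382 0.0448]
gr [ 200   32   55   58 2589] [225.  61.] [0.4193 0.2681 0.119 ] [0.4426 0.2934 0.1302] med [0.4316 0.2804 0.1285]
gr [ 292  168   66   84 3526] [322. 210.] [0.4586 0.1457 0.0426] [0.5063 0.2112 0.0454] med [0.4811 0.1795 0.044 ]
```

>>> arm_command:
  rows:
    - {"fingers": 1, "x": -0.0014, "y": 0.0022, "z": 0.03, "ax": 0, "ay": 0, "az": 0.8}
    - {"fingers": 1, "x": 0, "y": 0, "z": 0.03, "ax": 0, "ay": 0, "az": 0}
    - {"fingers": 1, "x": 0, "y": 0, "z": 0.03, "ax": 0, "ay": 0, "az": 0}
    - {"fingers": 1, "x": 0, "y": 0, "z": 0.0085, "ax": 0, "ay": 0, "az": 0}
    - {"fingers": -1, "x": 0, "y": 0, "z": 0, "ax": 0, "ay": 0, "az": 0}
    - {"fingers": -1, "x": 0, "y": 0, "z": 0, "ax": 0, "ay": 0, "az": 0}
    - {"fingers": -1, "x": 0, "y": 0, "z": 0, "ax": 0, "ay": 0, "az": 0}
    - {"fingers": -1, "x": 0, "y": 0, "z": 0, "ax": 0, "ay": 0, "az": 0}
    - {"fingers": -1, "x": 0, "y": 0, "z": 0, "ax": 0, "ay": 0, "az": 0}
    - {"fingers": -1, "x": 0, "y": 0, "z": 0, "ax": 0, "ay": 0, "az": 0}
  grip_force: 80

```text
clock: 18.03
tcp_pos: [0.4846, 0.179, 0.0513]
orientation: [-2.197, -2.245, -0.004]
contact_force: [-2.7, -1.2, 7.2]
grip_width: 0.0471
gripper_force: 80.8
```

>>> arm_command:
  rows:
    - {"fingers": -1, "x": 0, "y": 0, "z": -0.003, "ax": 0, "ay": 0, "az": 0}
    - {"fingers": -1, "x": 0, "y": 0, "z": -0.003, "ax": 0, "ay": 0, "az": 0}
    - {"fingers": -1, "x": 0, "y": 0, "z": -0.003, "ax": 0, "ay": 0, "az": 0}
    - {"fingers": -1, "x": 0, "y": 0, "z": -0.003, "ax": 0, "ay": 0, "az": 0}
    - {"fingers": -1, "x": 0, "y": 0, "z": -0.003, "ax": 0, "ay": 0, "az": 0}
    - {"fingers": -1, "x": 0, "y": 0, "z": -0.005, "ax": 0, "ay": 0, "az": 0}
    - {"fingers": -1, "x": 0, "y": 0, "z": -0.01, "ax": 0, "ay": 0, "az": 0}
    - {"fingers": -1, "x": 0, "y": 0, "z": -0.03, "ax": 0, "ay": 0, "az": 0}
    - {"fingers": -1, "x": 0, "y": 0, "z": -0.03, "ax": 0, "ay": 0, "az": 0}
    - {"fingers": -1, "x": 0, "y": 0, "z": 0, "ax": 0, "ay": 0, "az": 0}

```text
clock: 18.87
tcp_pos: [0.4874, 0.1791, 0.1445]
orientation: [2.196, 2.243, 0.012]
contact_force: [0.7, 0.1, -1.0]
grip_width: 0.0469
gripper_force: 86.9
```

```bash
cat > held.py <<'E'
from h import *
def held():
    f=grab('wrist');o,M=st()
    P=wpts(f);hsv=cv2.cvtColor(f['frame'],cv2.COLOR_RGB2HSV);g=cv2.inRange(hsv,(45,90,40),(85,255,255))>0
    q=(P-o['tcp_pos'])@M;k=g&(abs(q[...,0])<.06)&(abs(q[...,1])<.04)&(q[...,2]<.03)&(f['depth']>.03);q=q[k]
    if len(q)<500: print('nothing held',len(q));return
    c,s,a=cv2.minAreaRect((q[:,:2]*1000).astype(np.float32));z=np.median(q[:,2])
    cf=np.linalg.lstsq(np.c_[q[:,:2],np.ones(len(q))],q[:,2],rcond=None)[0]
    print('held ctr',np.round(c,1),np.round(s,1),round(a,1),'ztop',z.round(4),'slope',cf.round(3))
held()
E
python3 held.py;python3 -c "
from h import *
to(.441,-.2424,.14,yaw=1)"
```

```text
t 18.92 p [0.4862 0.1793 0.1425] yaw 91.26 zax [ 0.005  0.003 -1.   ] F [-0.   0.3 -1.2] w 0.0467 gf 86.9 j [-1.09  0.46  0.79  2.07 -0.47  0.79  0.01]
held ctr [-0.7  1.2] [50.9 70.3] 89.6 ztop 0.0054 slope [ 0.    -0.006  0.005]
t 18.92 p [0.4862 0.1793 0.1425] yaw 91.26 zax [ 0.005  0.003 -1.   ] F [-0.   0.3 -1.2] w 0.0467 gf 86.9 j [-1.09  0.46  0.79  2.07 -0.47  0.79  0.01]
to (0.441, -0.2424, 0.14) tool [-0.4206 -0.0545  0.0008] rows 11 [-0.0382 -0.005   0.0001]
az 90.26 rows 13 6.943
```

>>> arm_command:
  rows:
    - {"fingers": -1, "x": -0.0382, "y": -0.005, "z": 0, "ax": 0, "ay": 0, "az": 0}
    - {"fingers": -1, "x": -0.0382, "y": -0.005, "z": 0, "ax": 0, "ay": 0, "az": 0}
    - {"fingers": -1, "x": -0.0382, "y": -0.005, "z": 0, "ax": 0, "ay": 0, "az": 0}
    - {"fingers": -1, "x": -0.0382, "y": -0.005, "z": 0, "ax": 0, "ay": 0, "az": 0}
    - {"fingers": -1, "x": -0.0382, "y": -0.005, "z": 0, "ax": 0, "ay": 0, "az": 0}
    - {"fingers": -1, "x": -0.0382, "y": -0.005, "z": 0, "ax": 0, "ay": 0, "az": 0}
    - {"fingers": -1, "x": -0.0382, "y": -0.005, "z": 0, "ax": 0, "ay": 0, "az": 0}
    - {"fingers": -1, "x": -0.0382, "y": -0.005, "z": 0, "ax": 0, "ay": 0, "az": 0}
    - {"fingers": -1, "x": -0.0382, "y": -0.005, "z": 0, "ax": 0, "ay": 0, "az": 0}
    - {"fingers": -1, "x": -0.0382, "y": -0.005, "z": 0, "ax": 0, "ay": 0, "az": 0}

```text
clock: 19.75
tcp_pos: [0.4417, -0.206, 0.139]
orientation: [-2.196, -2.246, -0.0]
contact_force: [1.9, -0.0, -0.7]
grip_width: 0.0467
gripper_force: 86.9
```

>>> arm_command:
  rows:
    - {"fingers": -1, "x": -0.0382, "y": -0.005, "z": 0, "ax": 0, "ay": 0, "az": 0}
    - {"fingers": -1, "x": 0, "y": 0, "z": 0.002, "ax": 0, "ay": 0, "az": 7}
    - {"fingers": -1, "x": 0, "y": 0, "z": 0.002, "ax": 0, "ay": 0, "az": 7}
    - {"fingers": -1, "x": 0, "y": 0, "z": 0.002, "ax": 0, "ay": 0, "az": 7}
    - {"fingers": -1, "x": 0, "y": 0, "z": 0.002, "ax": 0, "ay": 0, "az": 7}
    - {"fingers": -1, "x": 0, "y": 0, "z": 0.002, "ax": 0, "ay": 0, "az": 7}
    - {"fingers": -1, "x": 0, "y": 0, "z": 0.002, "ax": 0, "ay": 0, "az": 7}
    - {"fingers": -1, "x": 0, "y": 0, "z": 0.002, "ax": 0, "ay": 0, "az": 7}
    - {"fingers": -1, "x": 0, "y": 0, "z": 0.002, "ax": 0, "ay": 0, "az": 7}
    - {"fingers": -1, "x": 0, "y": 0, "z": 0.002, "ax": 0, "ay": 0, "az": 7}

```text
clock: 20.58
tcp_pos: [0.4382, -0.2424, 0.1209]
orientation: [-3.048, -0.758, 0.001]
contact_force: [0.2, 0.1, -1.8]
grip_width: 0.0467
gripper_force: 86.9
```

>>> arm_command:
  rows:
    - {"fingers": -1, "x": 0, "y": 0, "z": 0.002, "ax": 0, "ay": 0, "az": 7}
    - {"fingers": -1, "x": 0, "y": 0, "z": 0.002, "ax": 0, "ay": 0, "az": 7}
    - {"fingers": -1, "x": 0, "y": 0, "z": 0.002, "ax": 0, "ay": 0, "az": 7}
    - {"fingers": -1, "x": 0, "y": 0, "z": 0.002, "ax": 0, "ay": 0, "az": 7}

```text
clock: 20.92
tcp_pos: [0.4382, -0.2424, 0.1128]
orientation: [-3.141, 0.002, 0.001]
contact_force: [-0.1, -0.7, -1.2]
grip_width: 0.0472
gripper_force: 86.9
```

```bash
python3 held.py;python3 -c "
from h import *
to(.441,-.2424,.023,yaw=1)"; python3 pad.py w8
```

```text
t 20.97 p [ 0.438  -0.2421  0.1122] yaw -0.42 zax [-0.002  0.    -1.   ] F [ 0.3  0.2 -1.3] w 0.0465 gf 86.9 j [-0.45  0.7   1.15  2.13 -0.86  0.89 -0.35]
held ctr [-1.   0.6] [50.1 70.4] 89.2 ztop 0.0068 slope [-0.001 -0.003  0.007]
t 20.97 p [ 0.438  -0.2421  0.1122] yaw -0.42 zax [-0.002  0.    -1.   ] F [ 0.3  0.2 -1.3] w 0.0465 gf 86.9 j [-0.45  0.7   1.15  2.13 -0.86  0.89 -0.35]
to (0.441, -0.2424, 0.023) tool [0.0031 0.0003 0.0892] rows 3 [0.001  0.0001 0.0297]
az -1.42 rows 1 -1.424
t 20.97 p [ 0.438  -0.2421  0.1122] yaw -0.42 zax [-0.002  0.    -1.   ] F [ 0.3  0.2 -1.3] w 0.0465 gf 86.9 j [-0.45  0.7   1.15  2.13 -0.86  0.89 -0.35]
pad ((467.94097900390625, -265.5286560058594), (262.28509521484375, 143.21820068359375), 9.108009338378906) [ 0.4359 -0.2867 -0.0005] [ 0.5886 -0.1969  0.0034]
green [318.  75.] z 0.0056 [array([ 540.8, -242.5]), array([68.6, 48.4]), np.float64(1.3)]
green [481. 144.] z 0.0045 [array([ 490. , -373.9]), array([50.8, 69.9]), np.float64(80.0)]
green [485. 242.] z 0.0044 [array([ 399. , -394.2]), array([70.8, 52.4]), np.float64(7.7)]
green [319. 268.] z 0.1048 [array([ 437. , -242.2]), array([70.4, 50. ]), np.float64(0.1)]
```

>>> arm_command:
  rows:
    - {"fingers": -1, "x": 0.004, "y": 0, "z": 0.03, "ax": 0, "ay": 0, "az": -1.3}
    - {"fingers": -1, "x": 0, "y": 0, "z": 0.03, "ax": 0, "ay": 0, "az": 0}
    - {"fingers": -1, "x": 0, "y": 0, "z": 0.02, "ax": 0, "ay": 0, "az": 0}
    - {"fingers": -1, "x": 0, "y": 0, "z": 0.008, "ax": 0, "ay": 0, "az": 0}
    - {"fingers": -1, "x": 0, "y": 0, "z": 0, "ax": 0, "ay": 0, "az": 0}
    - {"fingers": -1, "x": 0, "y": 0, "z": 0, "ax": 0, "ay": 0, "az": 0}

```text
clock: 21.52
tcp_pos: [0.4424, -0.2431, 0.0258]
orientation: [3.141, 0.045, -0.0]
contact_force: [-0.3, -0.4, 0.3]
grip_width: 0.0468
gripper_force: 86.9
```

>>> arm_command:
  rows:
    - {"fingers": 1, "x": 0, "y": 0, "z": 0, "ax": 0, "ay": 0, "az": 0}
    - {"fingers": 1, "x": 0, "y": 0, "z": 0, "ax": 0, "ay": 0, "az": 0}
    - {"fingers": 1, "x": 0, "y": 0, "z": 0, "ax": 0, "ay": 0, "az": 0}
    - {"fingers": 1, "x": 0, "y": 0, "z": 0, "ax": 0, "ay": 0, "az": 0}
    - {"fingers": 1, "x": 0, "y": 0, "z": -0.035, "ax": 0, "ay": 0, "az": 0}
    - {"fingers": 1, "x": 0, "y": 0, "z": -0.035, "ax": 0, "ay": 0, "az": 0}
    - {"fingers": 1, "x": 0, "y": 0, "z": -0.03, "ax": 0, "ay": 0, "az": 0}
    - {"fingers": 1, "x": 0, "y": 0, "z": 0, "ax": 0, "ay": 0, "az": 0}

```text
clock: 22.18
tcp_pos: [0.4444, -0.2446, 0.13]
orientation: [3.138, 0.043, 0.01]
contact_force: [1.2, -0.5, -0.0]
grip_width: 0.0855
gripper_force: 0.0
```

```bash
python3 pad.py w9;python3 -c "
from h import *
to(.490,-.3738,.12,yaw=-10)"
```

```text
t 22.18 p [ 0.4444 -0.2446  0.13  ] yaw 1.56 zax [ 0.007 -0.003 -1.   ] F [ 1.2 -0.5 -0. ] w 0.0855 gf 0.0 j [-0.46  0.68  1.17  2.11 -0.82  0.91 -0.35]
pad ((492.1061706542969, -229.65838623046875), (409.72259521484375, 211.67257690429688), 79.99293518066406) [ 0.3917 -0.2871 -0.0012] [ 0.5891 -0.1967  0.0035]
green [319.  85.] z 0.0055 [array([ 541. , -242.7]), array([68.2, 48. ]), np.float64(1.3)]
green [468. 155.] z 0.0045 [array([ 489.7, -373.5]), array([50.6, 70.2]), np.float64(80.8)]
green [317. 204.] z 0.0055 [array([ 442.4, -243.4]), array([67.7, 47.6]), np.float64(2.1)]
green [471. 246.] z 0.0044 [array([ 398.9, -393.2]), array([70. , 50.3]), np.float64(8.0)]
t 22.23 p [ 0.444  -0.2435  0.1279] yaw 1.61 zax [ 0.005 -0.002 -1.   ] F [-0.3 -0.6 -0.4] w 0.0852 gf 0.0 j [-0.46  0.68  1.16  2.11 -0.83  0.91 -0.35]
to (0.49, -0.3738, 0.12) tool [0.0423 0.1315 0.0083] rows 4 [0.0106 0.0329 0.0021]
az 11.61 rows 2 5.804
```

Both scanned boards are flat on the pad at (.541,−.243) and (.442,−.243). Now the first new board.

>>> arm_command:
  rows:
    - {"fingers": 1, "x": 0.0105, "y": 0.0326, "z": 0, "ax": 0, "ay": 0, "az": 0}
    - {"fingers": 1, "x": 0.0105, "y": 0.0326, "z": 0, "ax": 0, "ay": 0, "az": 0}
    - {"fingers": 1, "x": 0.0105, "y": 0.0326, "z": 0, "ax": 0, "ay": 0, "az": 0}
    - {"fingers": 1, "x": 0.0105, "y": 0.0326, "z": 0, "ax": 0, "ay": 0, "az": 0}
    - {"fingers": 1, "x": 0, "y": 0, "z": 0.01, "ax": 0, "ay": 0, "az": 5.5}
    - {"fingers": 1, "x": 0, "y": 0, "z": 0.01, "ax": 0, "ay": 0, "az": 5.5}
    - {"fingers": 1, "x": 0, "y": 0, "z": 0, "ax": 0, "ay": 0, "az": 0}

```text
clock: 22.82
tcp_pos: [0.4868, -0.3712, 0.1025]
orientation: [-3.128, 0.264, 0.006]
contact_force: [0.5, 0.2, -0.8]
grip_width: 0.0853
gripper_force: 0.0
```

```bash
python3 pad.py w10;python3 -c "
from h import *
to(.490,-.3738,.03,yaw=-9.5)"
```

```text
t 22.82 p [ 0.4868 -0.3712  0.1025] yaw -9.65 zax [-0.004  0.002 -1.   ] F [ 0.5  0.2 -0.8] w 0.0853 gf 0.0 j [-0.15  0.85  1.08  1.87 -0.9   1.01 -0.41]
pad ((531.7908325195312, -269.7601623535156), (479.92864990234375, 286.7043762207031), 74.34579467773438) [ 0.3945 -0.2873 -0.0009] [ 0.5896 -0.1965  0.0039]
green [154. 173.] z 0.0055 [array([ 540.6, -243.1]), array([68.6, 49.6]), np.float64(1.6)]
green [326. 203.] z 0.0045 [array([ 489.7, -373.8]), array([49.6, 70.1]), np.float64(79.6)]
green [185. 268.] z 0.0055 [array([ 447.5, -244. ]), array([58. , 50.1]), np.float64(3.4)]
green [363. 295.] z 0.0045 [array([ 398.9, -393.3]), array([70.1, 50.1]), np.float64(8.3)]
t 22.87 p [ 0.487  -0.3712  0.1035] yaw -9.34 zax [-0.003  0.002 -1.   ] F [ 0.4  0.6 -0.1] w 0.0854 gf 0.0 j [-0.16  0.85  1.08  1.87 -0.9   1.01 -0.41]
to (0.49, -0.3738, 0.03) tool [0.0036 0.0022 0.0735] rows 2 [0.0018 0.0011 0.0367]
az 0.16 rows 1 0.16
```

>>> arm_command:
  rows:
    - {"fingers": 1, "x": 0.0033, "y": 0.0022, "z": 0.035, "ax": 0, "ay": 0, "az": 0.5}
    - {"fingers": 1, "x": 0, "y": 0, "z": 0.03, "ax": 0, "ay": 0, "az": 0}
    - {"fingers": 1, "x": 0, "y": 0, "z": 0.013, "ax": 0, "ay": 0, "az": 0}
    - {"fingers": 1, "x": 0, "y": 0, "z": 0, "ax": 0, "ay": 0, "az": 0}
    - {"fingers": 1, "x": 0, "y": 0, "z": 0, "ax": 0, "ay": 0, "az": 0}

```text
clock: 23.28
tcp_pos: [0.4907, -0.3745, 0.0278]
orientation: [-3.13, 0.269, 0.001]
contact_force: [-0.2, 0.0, 0.3]
grip_width: 0.0855
gripper_force: 0.0
```

```bash
python3 -c "
from h import *
to(.490,-.3738,.0195,yaw=-9.8)"
```

```text
t 23.28 p [ 0.4907 -0.3745  0.0278] yaw -9.84 zax [-0.001  0.    -1.   ] F [-0.2  0.   0.3] w 0.0855 gf 0.0 j [-0.09  0.94  0.97  1.89 -1.01  0.91 -0.35]
to (0.49, -0.3738, 0.0195) tool [-0.0008 -0.0005  0.0083] rows 1 [-0.0008 -0.0005  0.0083]
az -0.04 rows 1 -0.042
```

>>> arm_command:
  rows:
    - {"fingers": 1, "x": 0, "y": 0, "z": 0.008, "ax": 0, "ay": 0, "az": 0}
    - {"fingers": 1, "x": 0, "y": 0, "z": 0, "ax": 0, "ay": 0, "az": 0}
    - {"fingers": -1, "x": 0, "y": 0, "z": 0, "ax": 0, "ay": 0, "az": 0}
    - {"fingers": -1, "x": 0, "y": 0, "z": 0, "ax": 0, "ay": 0, "az": 0}
    - {"fingers": -1, "x": 0, "y": 0, "z": 0, "ax": 0, "ay": 0, "az": 0}
    - {"fingers": -1, "x": 0, "y": 0, "z": 0, "ax": 0, "ay": 0, "az": 0}
    - {"fingers": -1, "x": 0, "y": 0, "z": 0, "ax": 0, "ay": 0, "az": 0}
    - {"fingers": -1, "x": 0, "y": 0, "z": 0, "ax": 0, "ay": 0, "az": 0}
  grip_force: 80

```text
clock: 23.95
tcp_pos: [0.4912, -0.3749, 0.0208]
orientation: [-3.13, 0.272, -0.002]
contact_force: [-2.6, 2.5, 10.5]
grip_width: 0.0451
gripper_force: 80.0
```

>>> arm_command:
  rows:
    - {"fingers": -1, "x": 0, "y": 0, "z": -0.01, "ax": 0, "ay": 0, "az": 0}
    - {"fingers": -1, "x": 0, "y": 0, "z": -0.02, "ax": 0, "ay": 0, "az": 0}
    - {"fingers": -1, "x": 0, "y": 0, "z": -0.035, "ax": 0, "ay": 0, "az": 0}
    - {"fingers": -1, "x": 0, "y": 0, "z": -0.035, "ax": 0, "ay": 0, "az": 0}
    - {"fingers": -1, "x": 0, "y": 0, "z": -0.02, "ax": 0, "ay": 0, "az": 0}
    - {"fingers": -1, "x": 0, "y": 0, "z": 0, "ax": 0, "ay": 0, "az": 0}

```text
clock: 24.45
tcp_pos: [0.4922, -0.3769, 0.1445]
orientation: [3.126, -0.272, 0.01]
contact_force: [-0.1, -0.7, -0.7]
grip_width: 0.0449
gripper_force: 81.6
```

```bash
python3 held.py;python3 -c "
from h import *
to(.4834,.1785,.14,yaw=91.9)"
```

```text
t 24.5 p [ 0.4917 -0.3757  0.142 ] yaw -9.93 zax [ 0.004 -0.002 -1.   ] F [ 0.2 -0.3 -1.8] w 0.0447 gf 81.6 j [-0.18  0.82  1.13  1.84 -0.85  1.06 -0.45]
held ctr [-0.8  1.5] [70.5 49.8] 0.3 ztop 0.0141 slope [ 0.002 -0.006  0.014]
t 24.5 p [ 0.4917 -0.3757  0.142 ] yaw -9.93 zax [ 0.004 -0.002 -1.   ] F [ 0.2 -0.3 -1.8] w 0.0447 gf 81.6 j [-0.18  0.82  1.13  1.84 -0.85  1.06 -0.45]
to (0.4834, 0.1785, 0.14) tool [-0.1037 -0.5444  0.0006] rows 14 [-0.0074 -0.0389  0.    ]
az -101.83 rows 15 -6.788
```

The new board is held level and centred. Carrying it to nest 1; target TCP (.4844,.179), where the scanned board was gripped.

>>> arm_command:
  rows:
    - {"fingers": -1, "x": -0.0074, "y": -0.0389, "z": 0, "ax": 0, "ay": 0, "az": 0}
    - {"fingers": -1, "x": -0.0074, "y": -0.0389, "z": 0, "ax": 0, "ay": 0, "az": 0}
    - {"fingers": -1, "x": -0.0074, "y": -0.0389, "z": 0, "ax": 0, "ay": 0, "az": 0}
    - {"fingers": -1, "x": -0.0074, "y": -0.0389, "z": 0, "ax": 0, "ay": 0, "az": 0}
    - {"fingers": -1, "x": -0.0074, "y": -0.0389, "z": 0, "ax": 0, "ay": 0, "az": 0}
    - {"fingers": -1, "x": -0.0074, "y": -0.0389, "z": 0, "ax": 0, "ay": 0, "az": 0}
    - {"fingers": -1, "x": -0.0074, "y": -0.0389, "z": 0, "ax": 0, "ay": 0, "az": 0}
    - {"fingers": -1, "x": -0.0074, "y": -0.0389, "z": 0, "ax": 0, "ay": 0, "az": 0}
    - {"fingers": -1, "x": -0.0074, "y": -0.0389, "z": 0, "ax": 0, "ay": 0, "az": 0}
    - {"fingers": -1, "x": -0.0074, "y": -0.0389, "z": 0, "ax": 0, "ay": 0, "az": 0}

```text
clock: 25.33
tcp_pos: [0.4839, 0.0235, 0.1385]
orientation: [3.13, -0.271, -0.002]
contact_force: [1.2, -0.5, -0.7]
grip_width: 0.0446
gripper_force: 81.7
```

>>> arm_command:
  rows:
    - {"fingers": -1, "x": -0.0074, "y": -0.0389, "z": 0, "ax": 0, "ay": 0, "az": 0}
    - {"fingers": -1, "x": -0.0074, "y": -0.0389, "z": 0, "ax": 0, "ay": 0, "az": 0}
    - {"fingers": -1, "x": -0.0074, "y": -0.0389, "z": 0, "ax": 0, "ay": 0, "az": 0}
    - {"fingers": -1, "x": -0.0074, "y": -0.0389, "z": 0, "ax": 0, "ay": 0, "az": 0}
    - {"fingers": -1, "x": 0, "y": 0, "z": 0, "ax": 0, "ay": 0, "az": -6.8}
    - {"fingers": -1, "x": 0, "y": 0, "z": 0, "ax": 0, "ay": 0, "az": -6.8}
    - {"fingers": -1, "x": 0, "y": 0, "z": 0, "ax": 0, "ay": 0, "az": -6.8}
    - {"fingers": -1, "x": 0, "y": 0, "z": 0, "ax": 0, "ay": 0, "az": -6.8}
    - {"fingers": -1, "x": 0, "y": 0, "z": 0, "ax": 0, "ay": 0, "az": -6.8}
    - {"fingers": -1, "x": 0, "y": 0, "z": 0, "ax": 0, "ay": 0, "az": -6.8}

```text
clock: 26.17
tcp_pos: [0.4817, 0.1797, 0.1384]
orientation: [3.025, 0.846, -0.003]
contact_force: [-1.0, -0.4, -0.5]
grip_width: 0.0448
gripper_force: 81.8
```

>>> arm_command:
  rows:
    - {"fingers": -1, "x": 0, "y": 0, "z": 0, "ax": 0, "ay": 0, "az": -6.8}
    - {"fingers": -1, "x": 0, "y": 0, "z": 0, "ax": 0, "ay": 0, "az": -6.8}
    - {"fingers": -1, "x": 0, "y": 0, "z": 0, "ax": 0, "ay": 0, "az": -6.8}
    - {"fingers": -1, "x": 0, "y": 0, "z": 0, "ax": 0, "ay": 0, "az": -6.8}
    - {"fingers": -1, "x": 0, "y": 0, "z": 0, "ax": 0, "ay": 0, "az": -6.8}
    - {"fingers": -1, "x": 0, "y": 0, "z": 0, "ax": 0, "ay": 0, "az": -6.8}
    - {"fingers": -1, "x": 0, "y": 0, "z": 0, "ax": 0, "ay": 0, "az": -6.8}
    - {"fingers": -1, "x": 0, "y": 0, "z": 0, "ax": 0, "ay": 0, "az": -6.8}
    - {"fingers": -1, "x": 0, "y": 0, "z": 0, "ax": 0, "ay": 0, "az": -6.8}
    - {"fingers": -1, "x": 0, "y": 0, "z": 0, "ax": 0, "ay": 0, "az": 0}

```text
clock: 27.0
tcp_pos: [0.4819, 0.1795, 0.1388]
orientation: [-2.175, -2.265, 0.001]
contact_force: [0.6, 0.3, -1.2]
grip_width: 0.0451
gripper_force: 81.8
```

```bash
python3 held.py;python3 -c "
from h import *
to(.4844,.179,.09,yaw=91.9)"
```

```text
t 27.05 p [0.482  0.1796 0.1388] yaw 91.96 zax [-0.001  0.    -1.   ] F [ 0.1  0.3 -0.8] w 0.0447 gf 81.8 j [-1.18  0.52  0.93  2.08 -0.57  0.82  0.12]
held ctr [-1.4 -0.5] [49.6 70.6] 89.8 ztop 0.0165 slope [ 0.005 -0.005  0.016]
t 27.05 p [0.482  0.1796 0.1388] yaw 91.96 zax [-0.001  0.    -1.   ] F [ 0.1  0.3 -0.8] w 0.0447 gf 81.8 j [-1.18  0.52  0.93  2.08 -0.57  0.82  0.12]
to (0.4844, 0.179, 0.09) tool [-0.0007  0.0025  0.0488] rows 2 [-0.0004  0.0012  0.0244]
az 0.06 rows 1 0.059
```

>>> arm_command:
  rows:
    - {"fingers": -1, "x": 0, "y": 0.0025, "z": 0.024, "ax": 0, "ay": 0, "az": 0}
    - {"fingers": -1, "x": 0, "y": 0, "z": 0.024, "ax": 0, "ay": 0, "az": 0}
    - {"fingers": -1, "x": 0, "y": 0, "z": 0, "ax": 0, "ay": 0, "az": 0}
    - {"fingers": -1, "x": 0, "y": 0, "z": 0, "ax": 0, "ay": 0, "az": 0}

```text
clock: 27.38
tcp_pos: [0.4841, 0.1791, 0.0905]
orientation: [-2.184, -2.258, 0.005]
contact_force: [-0.0, 0.7, 0.1]
grip_width: 0.0449
gripper_force: 82.0
```

```bash
python3 held.py;python3 held.py;sed -i "s/'w7b'/'w11'/" nests.py; python3 nests.py
```

```text
t 27.43 p [0.485  0.1794 0.0914] yaw 91.94 zax [-0.001 -0.001 -1.   ] F [0.6 0.  0.2] w 0.0448 gf 82.0 j [-1.11  0.59  0.84  2.1  -0.66  0.74  0.19]
held ctr [-1.3 -1.3] [70.1 49.6] 0.1 ztop 0.0175 slope [ 0.005 -0.002  0.017]
t 27.48 p [0.4856 0.1796 0.092 ] yaw 91.98 zax [ 0.001 -0.    -1.   ] F [-0.2  0.6 -0. ] w 0.0446 gf 82.0 j [-1.11  0.59  0.84  2.1  -0.66  0.74  0.19]
held ctr [-1.7 -1.1] [70.6 49.8] 0.2 ztop 0.0171 slope [ 0.005 -0.003  0.017]
t 27.48 p [0.4856 0.1796 0.092 ] yaw 91.98 zax [ 0.001 -0.    -1.   ] F [-0.2  0.6 -0. ] w 0.0446 gf 82.0 j [-1.11  0.59  0.84  2.1  -0.66  0.74  0.19]
or [ 295  170   45   25 1070] [317. 182.] [0.4698 0.2112 0.0343] [0.4932 0.2216 0.0587] med [0.4814 0.22   0.0528]
or [300 320  36  18 578] [317. 329.] [0.4731 0.1113 0.0437] [0.4966 0.1171 0.0584] med [0.4846 0.1159 0.0524]
gr [ 270  205  103  115 7556] [325. 256.] [0.4614 0.1455 0.0743] [0.5084 0.2126 0.0768] med [0.4865 0.1897 0.0755]
```

View pics/w11.png

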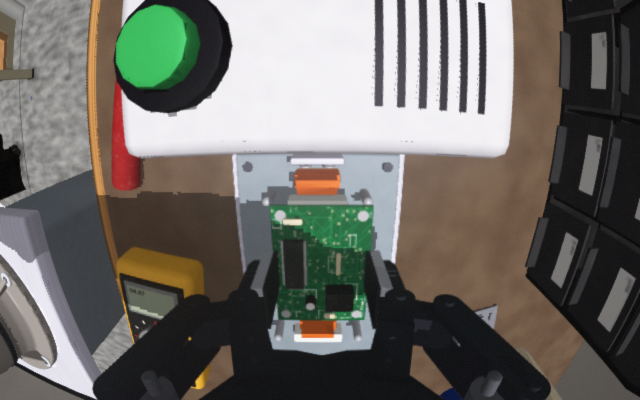

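The board at (321,262) is about 4 px right of the clips at (317,182) and (317,329), roughly 1.5–2 mm too far +x. Correcting, then lowering.

>>> arm_command:
  rows:
    - {"fingers": -1, "x": 0, "y": -0.0015, "z": 0.009, "ax": 0, "ay": 0, "az": 0}
    - {"fingers": -1, "x": 0, "y": 0, "z": 0.007, "ax": 0, "ay": 0, "az": 0}
    - {"fingers": -1, "x": 0, "y": 0, "z": 0, "ax": 0, "ay": 0, "az": 0}
    - {"fingers": -1, "x": 0, "y": 0, "z": 0, "ax": 0, "ay": 0, "az": 0}
  grip_force: 90

```text
clock: 27.87
tcp_pos: [0.4833, 0.1797, 0.0749]
orientation: [-2.181, -2.261, 0.001]
contact_force: [0.4, 0.2, -1.4]
grip_width: 0.0438
gripper_force: 91.6
```

>>> arm_command:
  rows:
    - {"fingers": -1, "x": 0, "y": 0, "z": 0.003, "ax": 0, "ay": 0, "az": 0}
    - {"fingers": -1, "x": 0, "y": 0, "z": 0, "ax": 0, "ay": 0, "az": 0}

```text
clock: 28.03
tcp_pos: [0.4838, 0.1797, 0.0722]
orientation: [2.181, 2.261, 0.0]
contact_force: [-0.2, -0.1, -0.1]
grip_width: 0.044
gripper_force: 91.9
```

>>> arm_command:
  rows:
    - {"fingers": -1, "x": 0, "y": 0, "z": 0.003, "ax": 0, "ay": 0, "az": 0}
    - {"fingers": -1, "x": 0, "y": 0, "z": 0, "ax": 0, "ay": 0, "az": 0}

```text
clock: 28.2
tcp_pos: [0.4846, 0.1798, 0.0698]
orientation: [2.181, 2.26, 0.003]
contact_force: [0.7, 0.4, 3.5]
grip_width: 0.0443
gripper_force: 94.0
```

```bash
python3 held.py
```

```text
t 28.25 p [0.4846 0.1798 0.0698] yaw 92.06 zax [ 0.002  0.    -1.   ] F [1.2 0.  2.6] w 0.0443 gf 93.3 j [-1.08  0.62  0.79  2.11 -0.7   0.69  0.23]
held ctr [-1.2 -0.4] [70.2 49.9] 0.1 ztop 0.0165 slope [ 0.002 -0.006  0.016]
```

>>> arm_command:
  rows:
    - {"fingers": -1, "x": 0, "y": 0, "z": 0.003, "ax": 0, "ay": 0, "az": 0}
    - {"fingers": -1, "x": 0, "y": 0, "z": 0, "ax": 0, "ay": 0, "az": 0}

```text
clock: 28.42
tcp_pos: [0.4843, 0.1798, 0.0664]
orientation: [2.18, 2.261, 0.002]
contact_force: [2.3, -0.2, -1.4]
grip_width: 0.044
gripper_force: 91.7
```

>>> arm_command:
  rows:
    - {"fingers": -1, "x": 0, "y": 0, "z": 0.003, "ax": 0, "ay": 0, "az": 0}
    - {"fingers": -1, "x": 0, "y": 0, "z": 0, "ax": 0, "ay": 0, "az": 0}

```text
clock: 28.58
tcp_pos: [0.4835, 0.1796, 0.0627]
orientation: [2.18, 2.261, -0.001]
contact_force: [3.4, -0.5, -5.4]
grip_width: 0.0439
gripper_force: 92.2
```

```bash
python3 held.py
```

```text
t 28.63 p [0.4835 0.1796 0.0628] yaw 92.08 zax [-0.    -0.001 -1.   ] F [ 2.5 -0.  -6.6] w 0.0442 gf 92.3 j [-1.07  0.63  0.78  2.11 -0.72  0.68  0.23]
held ctr [-1.5 -1.3] [70.9 51.5] 0.2 ztop 0.0167 slope [-0.002 -0.004  0.017]
```

>>> arm_command:
  rows:
    - {"fingers": -1, "x": 0, "y": 0, "z": 0.002, "ax": 0, "ay": 0, "az": 0}
    - {"fingers": -1, "x": 0, "y": 0, "z": 0, "ax": 0, "ay": 0, "az": 0}

```text
clock: 28.8
tcp_pos: [0.4829, 0.1796, 0.0608]
orientation: [-2.18, -2.261, 0.002]
contact_force: [-0.3, 0.1, -1.4]
grip_width: 0.0439
gripper_force: 93.8
```

```bash
python3 held.py
```

```text
t 28.85 p [0.483  0.1797 0.061 ] yaw 92.08 zax [-0.001 -0.    -1.   ] F [-0.8 -1.  -1.5] w 0.0442 gf 93.9 j [-1.07  0.63  0.77  2.11 -0.72  0.68  0.24]
held ctr [-1.5 -1.2] [71. 51.] 0.1 ztop 0.0168 slope [ 0.007 -0.006  0.017]
```

>>> arm_command:
  rows:
    - {"fingers": -1, "x": 0, "y": 0, "z": 0.0015, "ax": 0, "ay": 0, "az": 0}
    - {"fingers": -1, "x": 0, "y": 0, "z": 0, "ax": 0, "ay": 0, "az": 0}

```text
clock: 29.02
tcp_pos: [0.4832, 0.1797, 0.0605]
orientation: [-2.18, -2.26, 0.0]
contact_force: [-4.4, -0.6, 11.4]
grip_width: 0.0443
gripper_force: 99.3
```

Hard stop: the board is on its ribs. Release, rise and look.

>>> arm_command:
  rows:
    - {"fingers": 1, "x": 0, "y": 0, "z": 0, "ax": 0, "ay": 0, "az": 0}
    - {"fingers": 1, "x": 0, "y": 0, "z": 0, "ax": 0, "ay": 0, "az": 0}
    - {"fingers": 1, "x": 0, "y": 0, "z": 0, "ax": 0, "ay": 0, "az": 0}
    - {"fingers": 1, "x": 0, "y": 0, "z": 0, "ax": 0, "ay": 0, "az": 0}
    - {"fingers": 1, "x": 0, "y": 0, "z": -0.04, "ax": 0, "ay": 0, "az": 0}
    - {"fingers": 1, "x": 0, "y": 0, "z": -0.04, "ax": 0, "ay": 0, "az": 0}
    - {"fingers": 1, "x": 0, "y": 0, "z": 0, "ax": 0, "ay": 0, "az": 0}

```text
clock: 29.6
tcp_pos: [0.4872, 0.1802, 0.145]
orientation: [2.18, 2.258, 0.012]
contact_force: [0.9, 0.3, -1.0]
grip_width: 0.0853
gripper_force: 0.0
```

```bash
sed -i "s/'w11'/'w12'/" nests.py; python3 nests.py; python3 -c "
from h import *
im=cv2.imread('pics/w12.png');cv2.imwrite('pics/w12c.png',cv2.resize(im[120:370,220:420],None,fx=2.2,fy=2.2,interpolation=cv2.INTER_CUBIC))
f=grab('top')
hsv=cv2.cvtColor(f['frame'],cv2.COLOR_RGB2HSV);g=cv2.inRange(hsv,(45,90,40),(85,255,255));n,l,s,c=cv2.connectedComponentsWithStats(g)
for i in range(1,n):
  if s[i,4]>60: print(c[i].round(1),s[i,4],plane(f,*c[i],.006).round(3))
to(.399,-.3932,.14,yaw=8)"
```

```text
t 29.6 p [0.4872 0.1802 0.145 ] yaw 92.03 zax [ 0.007  0.003 -1.   ] F [ 0.9  0.3 -1. ] w 0.0853 gf 0.0 j [-1.19  0.51  0.94  2.07 -0.57  0.83  0.12]
or [298 156  35  18 593] [315. 164.] [0.4697 0.2114 0.034 ] [0.4932 0.2218 0.0589] med [0.4814 0.2192 0.0536]
or [300 253  31  17 497] [315. 261.] [0.4726 0.1366 0.0443] [0.4959 0.1463 0.0585] med [0.4839 0.142  0.0535]
or [301 277  30  17 488] [315. 285.] [0.4729 0.1116 0.036 ] [0.4966 0.1172 0.0585] med [0.4846 0.1162 0.0486]
or [304 338  26  17 398] [316. 346.] [0.4756 0.0345 0.032 ] [0.4993 0.0418 0.0539] med [0.4883 0.0386 0.0434]
gr [ 200   35   38   58 1799] [216.  64.] [0.4275 0.268  0.1192] [0.4428 0.2934 0.1301] med [0.4351 0.2802 0.1284]
gr [ 282  169   67   84 3587] [317. 208.] [0.4588 0.1463 0.0427] [0.5064 0.2118 0.0453] med [0.4841 0.1845 0.044 ]
[365.5 192.2] 122 [ 0.54  -0.24   0.006]
[ 29.8 206.4] 92 [0.515 1.012 0.006]
[ 78.5 205.1] 100 [0.516 0.831 0.006]
[366.5 218.4] 124 [ 0.441 -0.242  0.006]
[408.2 229. ] 159 [ 0.399 -0.396  0.006]
[  4.8 239. ] 135 [0.396 1.104 0.006]
[ 34.  244.7] 320 [0.372 0.995 0.006]
t 29.7 p [0.4844 0.1805 0.1409] yaw 92.12 zax [ 0.002  0.002 -1.   ] F [-0.3  1.  -0.5] w 0.0856 gf 0.0 j [-1.19  0.52  0.93  2.08 -0.58  0.82  0.13]
to (0.399, -0.3932, 0.14) tool [-5.702e-01 -1.065e-01 -4.000e-04] rows 15 [-0.038  -0.0071 -0.    ]
az 84.12 rows 12 7.01
```

View pics/w12c.png

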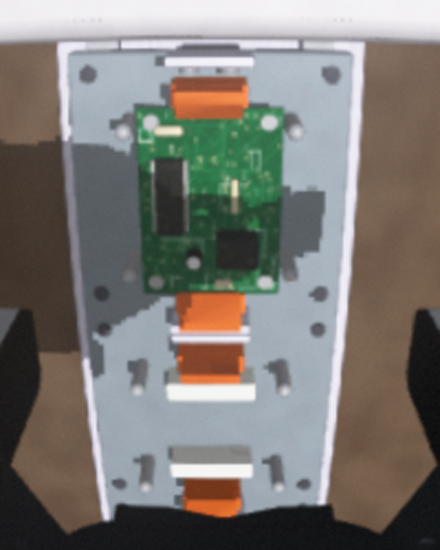

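The crop shows both orange lips over the new board's end edges at (210,100) and (212,310), and the height matches the scanned ones. Now the second new board at (.399,−.393).

>>> arm_command:
  rows:
    - {"fingers": 1, "x": -0.038, "y": -0.0071, "z": 0, "ax": 0, "ay": 0, "az": 0}
    - {"fingers": 1, "x": -0.038, "y": -0.0071, "z": 0, "ax": 0, "ay": 0, "az": 0}
    - {"fingers": 1, "x": -0.038, "y": -0.0071, "z": 0, "ax": 0, "ay": 0, "az": 0}
    - {"fingers": 1, "x": -0.038, "y": -0.0071, "z": 0, "ax": 0, "ay": 0, "az": 0}
    - {"fingers": 1, "x": -0.038, "y": -0.0071, "z": 0, "ax": 0, "ay": 0, "az": 0}
    - {"fingers": 1, "x": -0.038, "y": -0.0071, "z": 0, "ax": 0, "ay": 0, "az": 0}
    - {"fingers": 1, "x": -0.038, "y": -0.0071, "z": 0, "ax": 0, "ay": 0, "az": 0}
    - {"fingers": 1, "x": -0.038, "y": -0.0071, "z": 0, "ax": 0, "ay": 0, "az": 0}
    - {"fingers": 1, "x": -0.038, "y": -0.0071, "z": 0, "ax": 0, "ay": 0, "az": 0}
    - {"fingers": 1, "x": -0.038, "y": -0.0071, "z": 0, "ax": 0, "ay": 0, "az": 0}

```text
clock: 30.53
tcp_pos: [0.4251, -0.2037, 0.1387]
orientation: [-2.179, -2.261, 0.001]
contact_force: [1.2, 0.0, -0.2]
grip_width: 0.0854
gripper_force: 0.0
```

>>> arm_command:
  rows:
    - {"fingers": 1, "x": -0.038, "y": -0.0071, "z": 0, "ax": 0, "ay": 0, "az": 0}
    - {"fingers": 1, "x": -0.038, "y": -0.0071, "z": 0, "ax": 0, "ay": 0, "az": 0}
    - {"fingers": 1, "x": -0.038, "y": -0.0071, "z": 0, "ax": 0, "ay": 0, "az": 0}
    - {"fingers": 1, "x": -0.038, "y": -0.0071, "z": 0, "ax": 0, "ay": 0, "az": 0}
    - {"fingers": 1, "x": -0.038, "y": -0.0071, "z": 0, "ax": 0, "ay": 0, "az": 0}
    - {"fingers": 1, "x": 0, "y": 0, "z": 0, "ax": 0, "ay": 0, "az": 7}
    - {"fingers": 1, "x": 0, "y": 0, "z": 0, "ax": 0, "ay": 0, "az": 7}
    - {"fingers": 1, "x": 0, "y": 0, "z": 0, "ax": 0, "ay": 0, "az": 7}
    - {"fingers": 1, "x": 0, "y": 0, "z": 0, "ax": 0, "ay": 0, "az": 7}
    - {"fingers": 1, "x": 0, "y": 0, "z": 0, "ax": 0, "ay": 0, "az": 7}

```text
clock: 31.37
tcp_pos: [0.3972, -0.3931, 0.1383]
orientation: [-2.763, -1.491, 0.001]
contact_force: [0.9, 0.4, -0.7]
grip_width: 0.0852
gripper_force: 0.0
```

>>> arm_command:
  rows:
    - {"fingers": 1, "x": 0, "y": 0, "z": 0, "ax": 0, "ay": 0, "az": 7}
    - {"fingers": 1, "x": 0, "y": 0, "z": 0.005, "ax": 0, "ay": 0, "az": 7}
    - {"fingers": 1, "x": 0, "y": 0, "z": 0.005, "ax": 0, "ay": 0, "az": 7}
    - {"fingers": 1, "x": 0, "y": 0, "z": 0.005, "ax": 0, "ay": 0, "az": 7}
    - {"fingers": 1, "x": 0, "y": 0, "z": 0.005, "ax": 0, "ay": 0, "az": 7}
    - {"fingers": 1, "x": 0, "y": 0, "z": 0.005, "ax": 0, "ay": 0, "az": 7}
    - {"fingers": 1, "x": 0, "y": 0, "z": 0.005, "ax": 0, "ay": 0, "az": 7}
    - {"fingers": 1, "x": 0, "y": 0, "z": 0, "ax": 0, "ay": 0, "az": 0}
    - {"fingers": 1, "x": 0, "y": 0, "z": 0, "ax": 0, "ay": 0, "az": 0}

```text
clock: 32.12
tcp_pos: [0.3971, -0.3932, 0.1084]
orientation: [-3.132, -0.227, 0.004]
contact_force: [-0.2, -0.2, 0.2]
grip_width: 0.0853
gripper_force: 0.0
```

```bash
python3 pad.py w13;python3 -c "
from h import *
to(.399,-.3935,.03,yaw=8)"
```

```text
t 32.12 p [ 0.3971 -0.3932  0.1084] yaw 8.27 zax [-0.003  0.001 -1.   ] F [-0.2 -0.2  0.2] w 0.0853 gf 0.0 j [-0.11  0.81  1.14  2.   -0.92  0.98  0.08]
pad ((487.5677185058594, -376.95050048828125), (175.68670654296875, 381.1770935058594), 5.9354119300842285) [ 0.3909 -0.2876 -0.001 ] [ 0.5524 -0.1975  0.0037]
green [154.  28.] z 0.0055 [array([ 529.9, -243.1]), array([48. , 50.2]), np.float64(1.1)]
green [148. 131.] z 0.0055 [array([ 442.2, -244.1]), array([68.7, 49.5]), np.float64(2.1)]
green [324. 203.] z 0.0045 [array([ 398.6, -393.7]), array([70.2, 49.8]), np.float64(8.0)]
t 32.17 p [ 0.3974 -0.3935  0.109 ] yaw 8.28 zax [-0.002  0.001 -1.   ] F [-0.  -0.  -0.2] w 0.0851 gf 0.0 j [-0.11  0.81  1.14  2.   -0.92  0.98  0.08]
to (0.399, -0.3935, 0.03) tool [0.0017 0.0003 0.079 ] rows 2 [0.0009 0.0002 0.0395]
az 0.28 rows 1 0.28
```

>>> arm_command:
  rows:
    - {"fingers": 1, "x": 0.0012, "y": 0.0003, "z": 0.035, "ax": 0, "ay": 0, "az": 0.3}
    - {"fingers": 1, "x": 0, "y": 0, "z": 0.03, "ax": 0, "ay": 0, "az": 0}
    - {"fingers": 1, "x": 0, "y": 0, "z": 0.015, "ax": 0, "ay": 0, "az": 0}
    - {"fingers": 1, "x": 0, "y": 0, "z": 0, "ax": 0, "ay": 0, "az": 0}
    - {"fingers": 1, "x": 0, "y": 0, "z": 0, "ax": 0, "ay": 0, "az": 0}
    - {"fingers": 1, "x": 0, "y": 0, "z": 0, "ax": 0, "ay": 0, "az": 0}

```text
clock: 32.67
tcp_pos: [0.3994, -0.3946, 0.031]
orientation: [3.133, 0.214, 0.002]
contact_force: [-0.3, -1.1, 0.0]
grip_width: 0.0854
gripper_force: 0.0
```

```bash
python3 -c "
from h import *
to(.399,-.3937,.0195,yaw=8)"
```

```text
t 32.67 p [ 0.3994 -0.3946  0.031 ] yaw 7.82 zax [ 0.001 -0.001 -1.   ] F [-0.3 -1.1  0. ] w 0.0854 gf 0.0 j [-0.03  0.9   1.    2.02 -1.05  0.86  0.16]
to (0.399, -0.3937, 0.0195) tool [-0.0003 -0.001   0.0115] rows 1 [-0.0003 -0.001   0.0115]
az -0.18 rows 1 -0.175
```

>>> arm_command:
  rows:
    - {"fingers": 1, "x": 0, "y": -0.0005, "z": 0.0095, "ax": 0, "ay": 0, "az": 0}
    - {"fingers": 1, "x": 0, "y": 0, "z": 0, "ax": 0, "ay": 0, "az": 0}
    - {"fingers": -1, "x": 0, "y": 0, "z": 0, "ax": 0, "ay": 0, "az": 0}
    - {"fingers": -1, "x": 0, "y": 0, "z": 0, "ax": 0, "ay": 0, "az": 0}
    - {"fingers": -1, "x": 0, "y": 0, "z": 0, "ax": 0, "ay": 0, "az": 0}
    - {"fingers": -1, "x": 0, "y": 0, "z": 0, "ax": 0, "ay": 0, "az": 0}
    - {"fingers": -1, "x": 0, "y": 0, "z": 0, "ax": 0, "ay": 0, "az": 0}
    - {"fingers": -1, "x": 0, "y": 0, "z": 0, "ax": 0, "ay": 0, "az": 0}
  grip_force: 90

```text
clock: 33.33
tcp_pos: [0.3992, -0.3935, 0.0217]
orientation: [-3.134, -0.213, -0.002]
contact_force: [-0.8, 4.1, 14.2]
grip_width: 0.043
gripper_force: 89.4
```

>>> arm_command:
  rows:
    - {"fingers": -1, "x": 0, "y": 0, "z": -0.01, "ax": 0, "ay": 0, "az": 0}
    - {"fingers": -1, "x": 0, "y": 0, "z": -0.02, "ax": 0, "ay": 0, "az": 0}
    - {"fingers": -1, "x": 0, "y": 0, "z": -0.035, "ax": 0, "ay": 0, "az": 0}
    - {"fingers": -1, "x": 0, "y": 0, "z": -0.035, "ax": 0, "ay": 0, "az": 0}
    - {"fingers": -1, "x": 0, "y": 0, "z": -0.02, "ax": 0, "ay": 0, "az": 0}
    - {"fingers": -1, "x": 0, "y": 0, "z": 0, "ax": 0, "ay": 0, "az": 0}

```text
clock: 33.83
tcp_pos: [0.4001, -0.3956, 0.1449]
orientation: [3.129, 0.212, 0.007]
contact_force: [-0.4, -0.4, -0.7]
grip_width: 0.0002
gripper_force: 0.0
```

```bash
python3 held.py;python3 -c "
from h import *
to(.4868,.0742,.14,yaw=91.9)"
```

```text
t 33.88 p [ 0.3999 -0.3944  0.1426] yaw 7.79 zax [ 0.003 -0.003 -1.   ] F [ 0.7 -0.1 -0.2] w -0.0004 gf 0.0 j [-0.14  0.77  1.2   1.98 -0.87  1.02  0.04]
nothing held 0
t 33.88 p [ 0.3999 -0.3944  0.1426] yaw 7.79 zax [ 0.003 -0.003 -1.   ] F [ 0.7 -0.1 -0.2] w -0.0004 gf 0.0 j [-0.14  0.77  1.2   1.98 -0.87  1.02  0.04]
to (0.4868, 0.0742, 0.14) tool [ 0.1496 -0.4525  0.0016] rows 12 [ 0.0125 -0.0377  0.0001]
az -84.11 rows 12 -7.009
```

The grip came off (shut, nothing held). Look at where the board lies.

>>> arm_command:
  rows:
    - {"fingers": 1, "x": 0, "y": 0, "z": 0, "ax": 0, "ay": 0, "az": 0}
    - {"fingers": 1, "x": 0, "y": 0, "z": 0, "ax": 0, "ay": 0, "az": 0}
    - {"fingers": 1, "x": 0, "y": 0, "z": 0, "ax": 0, "ay": 0, "az": 0}
    - {"fingers": 1, "x": 0, "y": 0, "z": 0, "ax": 0, "ay": 0, "az": 0}

```text
clock: 34.22
tcp_pos: [0.3987, -0.3929, 0.1394]
orientation: [-3.133, -0.213, 0.002]
contact_force: [-0.9, 0.1, -0.1]
grip_width: 0.048
gripper_force: 0.0
```

```bash
python3 pad.py w14
```

```text
t 34.22 p [ 0.3987 -0.3929  0.1394] yaw 7.77 zax [-0.001  0.001 -1.   ] F [-0.9  0.1 -0.1] w 0.048 gf 0.0 j [-0.14  0.78  1.19  1.98 -0.87  1.02  0.04]
pad ((488.4542236328125, -371.472412109375), (183.41603088378906, 364.01513671875), 4.153800964355469) [ 0.3909 -0.2874 -0.0012] [ 0.5636 -0.1971  0.0037]
green [172.  33.] z 0.0056 [array([ 534.7, -243.1]), array([57.6, 49.8]), np.float64(0.8)]
green [164. 130.] z 0.0055 [array([ 442.3, -244.2]), array([68.3, 49.7]), np.float64(2.2)]
green [234. 200.] z 0.0041 [array([ 381.9, -312.5]), array([49.6, 70.2]), np.float64(82.7)]
```

View pics/w14.png

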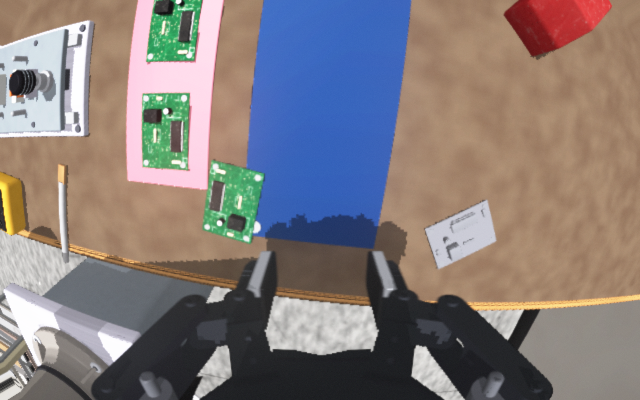

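The slackened grip dropped the board. It now lies flat at (234,200), between mat and pad; the scanned boards on the pad are untouched. Checking its tilt.

```bash
python3 - <<'E'
from h import *
f=grab('wrist');P=wpts(f);hsv=cv2.cvtColor(f['frame'],cv2.COLOR_RGB2HSV);g=cv2.inRange(hsv,(45,80,40),(85,255,255))>0
def fit(n,k):
    q=P[k];A=np.c_[q[:,:2]-q[:,:2].mean(0),np.ones(len(q))]
    for _ in range(3):
        c=np.linalg.lstsq(A,q[:,2],rcond=None)[0];e=abs(A@c-q[:,2])<.0015;A,q=A[e],q[e]
    print(n,len(q),'slope x,y',c.round(4),q[:,:2].mean(0).round(4))
w=lambda x0,x1,y0,y1:(P[...,0]>x0)&(P[...,0]<x1)&(P[...,1]>y0)&(P[...,1]<y1)&(P[...,2]<.009)
fit('board',g&w(.33,.43,-.345,-.28)&(P[...,1]<-.2885+.0*P[...,0]))
fit('padboard',g&w(.39,.49,-.28,-.20))
b=cv2.inRange(hsv,(100,120,40),(125,255,255))>0
fit('mat',b&w(.38,.55,-.45,-.32))
br=~g&~b&w(.33,.36,-.29,-.2);fit('bench',br)
q=P[b&w(.36,.6,-.5,-.3)];print('mat x,y min/max',np.percentile(q,1,0),np.percentile(q,99,0))
rr=cv2.boxPoints(cv2.minAreaRect((P[g&w(.33,.43,-.35,-.2881)][:,:2]*1000).astype(np.float32)));print(rr.round(1))
to(.378,-.3125,.06,yaw=-7.3)
E
```

```text
board 2369 slope x,y [-0.     -0.0491  0.0041] [ 0.3857 -0.3166]
padboard 2100 slope x,y [0.0004 0.0018 0.0055] [ 0.4427 -0.2441]
mat 26005 slope x,y [0.0005 0.0001 0.0008] [ 0.4683 -0.3859]
bench 1921 slope x,y [ 0.0027  0.0013 -0.0012] [ 0.345  -0.2457]
mat x,y min/max [ 0.36286442 -0.4450943  -0.00083496] [ 0.57214614 -0.3248685   0.00248401]
[[ 344.2 -333. ]
 [ 413.8 -341.4]
 [ 419.7 -292. ]
 [ 350.1 -283.7]]
t 34.32 p [ 0.3988 -0.3932  0.1397] yaw 7.77 zax [-0.001  0.001 -1.   ] F [ 0.6 -0.5  0.3] w 0.0634 gf 0.0 j [-0.14  0.78  1.19  1.98 -0.87  1.02  0.04]
to (0.378, -0.3125, 0.06) tool [-0.0096 -0.0827  0.0798] rows 3 [-0.0032 -0.0276  0.0266]
az 15.07 rows 3 5.023
```

The board is tilted 2.8° (mat side up). I'll grip tilted to match, slightly toward the robot to clear the pad corner, then re-lay it on the mat and regrip at its middle.

>>> arm_command:
  rows:
    - {"fingers": 1, "x": -0.0042, "y": -0.028, "z": 0.01, "ax": 0, "ay": 0, "az": 0}
    - {"fingers": 1, "x": -0.0042, "y": -0.028, "z": 0.02, "ax": 0, "ay": 0, "az": 0}
    - {"fingers": 1, "x": -0.0042, "y": -0.028, "z": 0.02, "ax": 0, "ay": 0, "az": 0}
    - {"fingers": 1, "x": 0, "y": 0, "z": 0.02, "ax": 0, "ay": 0, "az": 5}
    - {"fingers": 1, "x": 0, "y": 0, "z": 0.02, "ax": 0, "ay": 0, "az": 5}
    - {"fingers": 1, "x": 0, "y": 0, "z": 0, "ax": 0, "ay": 0, "az": 5}
    - {"fingers": 1, "x": 0, "y": 0, "z": 0, "ax": -2.8, "ay": 0, "az": 0}
    - {"fingers": 1, "x": 0, "y": 0, "z": 0, "ax": 0, "ay": 0, "az": 0}
    - {"fingers": 1, "x": 0, "y": 0, "z": 0, "ax": 0, "ay": 0, "az": 0}
  grip_force: 60

```text
clock: 35.07
tcp_pos: [0.3752, -0.3114, 0.05]
orientation: [3.088, -0.192, -0.006]
contact_force: [-0.1, 0.6, 0.8]
grip_width: 0.0857
gripper_force: 0.0
```

```bash
python3 -c "
from h import *
to(.375,-.3116,.0195,yaw=-7.2)"; python3 pad.py w15 | grep green
```

```text
t 35.07 p [ 0.3752 -0.3114  0.05  ] yaw -7.13 zax [-0.007 -0.048 -0.999] F [-0.1  0.6  0.8] w 0.0857 gf 0.0 j [-0.27  0.85  1.13  2.21 -1.1   0.81 -0.1 ]
to (0.375, -0.3116, 0.0195) tool [-0.0001 -0.0012  0.0305] rows 1 [-0.0001 -0.0012  0.0305]
az 0.07 rows 1 0.068
green [162.  22.] z 0.0055 [array([ 523.7, -242.9]), array([36.9, 50.4]), np.float64(0.6)]
green [186. 149.] z 0.0055 [array([ 442.3, -243.9]), array([69., 50.]), np.float64(2.2)]
green [320. 223.] z 0.004 [array([ 381.9, -312.3]), array([49.8, 70.6]), np.float64(83.0)]
```

>>> arm_command:
  rows:
    - {"fingers": 1, "x": 0, "y": -0.0018, "z": 0.02, "ax": 0, "ay": 0, "az": 0}
    - {"fingers": 1, "x": 0, "y": 0, "z": 0.01, "ax": 0, "ay": 0, "az": 0}
    - {"fingers": 1, "x": 0, "y": 0, "z": 0, "ax": 0, "ay": 0, "az": 0}
    - {"fingers": -1, "x": 0, "y": 0, "z": 0, "ax": 0, "ay": 0, "az": 0}
    - {"fingers": -1, "x": 0, "y": 0, "z": 0, "ax": 0, "ay": 0, "az": 0}
    - {"fingers": -1, "x": 0, "y": 0, "z": 0, "ax": 0, "ay": 0, "az": 0}
    - {"fingers": -1, "x": 0, "y": 0, "z": 0, "ax": 0, "ay": 0, "az": 0}
    - {"fingers": -1, "x": 0, "y": 0, "z": 0, "ax": 0, "ay": 0, "az": 0}
    - {"fingers": -1, "x": 0, "y": 0, "z": 0, "ax": 0, "ay": 0, "az": 0}
  grip_force: 60

```text
clock: 35.87
tcp_pos: [0.3769, -0.3153, 0.0243]
orientation: [3.081, -0.198, 0.006]
contact_force: [-1.8, 1.2, 37.3]
grip_width: 0.0126
gripper_force: 19.2
```

>>> arm_command:
  rows:
    - {"fingers": -1, "x": 0, "y": 0, "z": -0.01, "ax": 0, "ay": 0, "az": 0}
    - {"fingers": -1, "x": 0, "y": 0, "z": -0.02, "ax": 0, "ay": 0, "az": 0}
    - {"fingers": -1, "x": 0, "y": 0, "z": -0.02, "ax": 0, "ay": 0, "az": 0}
    - {"fingers": -1, "x": 0, "y": 0, "z": -0.02, "ax": 2.8, "ay": 0, "az": 0}
    - {"fingers": -1, "x": 0, "y": 0, "z": 0, "ax": 0, "ay": 0, "az": 0}
    - {"fingers": -1, "x": 0, "y": 0, "z": 0, "ax": 0, "ay": 0, "az": 0}

```text
clock: 36.37
tcp_pos: [0.3763, -0.3089, 0.0912]
orientation: [3.134, -0.198, 0.004]
contact_force: [0.1, 0.3, -0.6]
grip_width: 0.0001
gripper_force: 0.0
```

```bash
python3 held.py;python3 -c "
from h import *
to(.46,-.385,.06,yaw=0)"
```

```text
t 36.42 p [ 0.3759 -0.3082  0.0903] yaw -7.23 zax [ 0.001 -0.    -1.   ] F [-0.8 -0.2 -0.9] w 0.0004 gf 0.0 j [-0.29  0.8   1.21  2.18 -1.01  0.92 -0.16]
nothing held 0
t 36.42 p [ 0.3759 -0.3082  0.0903] yaw -7.23 zax [ 0.001 -0.    -1.   ] F [-0.8 -0.2 -0.9] w 0.0004 gf 0.0 j [-0.29  0.8   1.21  2.18 -1.01  0.92 -0.16]
to (0.46, -0.385, 0.06) tool [0.0931 0.0656 0.0305] rows 3 [0.031  0.0219 0.0102]
az -7.23 rows 2 -3.614
```

The fingers slid over the top edge; I need to grip lower. Looking again.

>>> arm_command:
  rows:
    - {"fingers": 1, "x": 0, "y": 0, "z": -0.03, "ax": 0, "ay": 0, "az": 0}
    - {"fingers": 1, "x": 0, "y": 0, "z": -0.02, "ax": 0, "ay": 0, "az": 0}
    - {"fingers": 1, "x": 0, "y": 0, "z": 0, "ax": 0, "ay": 0, "az": 0}
    - {"fingers": 1, "x": 0, "y": 0, "z": 0, "ax": 0, "ay": 0, "az": 0}
    - {"fingers": 1, "x": 0, "y": 0, "z": 0, "ax": 0, "ay": 0, "az": 0}
    - {"fingers": 1, "x": 0, "y": 0, "z": 0, "ax": 0, "ay": 0, "az": 0}

```text
clock: 36.92
tcp_pos: [0.3753, -0.3074, 0.139]
orientation: [-3.134, 0.197, 0.003]
contact_force: [0.2, -0.8, -0.8]
grip_width: 0.0723
gripper_force: 0.0
```

```bash
cat > fit.py <<'E'
from h import *
def run():
    f=grab('wrist');P=wpts(f);hsv=cv2.cvtColor(f['frame'],cv2.COLOR_RGB2HSV);g=((cv2.inRange(hsv,(45,80,40),(85,255,255))>0)&(f['depth']>.03)&(P[...,2]<.012)).astype(np.uint8)
    n,l,s,c=cv2.connectedComponentsWithStats(g)
    for i in range(1,n):
        if s[i,4]<800: continue
        q=P[l==i];rr=cv2.minAreaRect((q[:,:2]*1000).astype(np.float32));A=np.c_[q[:,:2]-q[:,:2].mean(0),np.ones(len(q))]
        for _ in range(3):
            cf=np.linalg.lstsq(A,q[:,2],rcond=None)[0];e=abs(A@cf-q[:,2])<.0015;A,q=A[e],q[e]
        print('px',c[i].round(),'rect',[np.round(x,1) for x in rr],'slopes,z',cf.round(4))
st();run()
E
python3 fit.py
```

```text
t 36.92 p [ 0.3753 -0.3074  0.139 ] yaw -7.21 zax [-0.002  0.001 -1.   ] F [ 0.2 -0.8 -0.8] w 0.0723 gf 0.0 j [-0.36  0.75  1.32  2.15 -0.9   1.   -0.22]
px [219.  33.] rect [array([ 536.9, -242.9]), array([62.3, 49.4]), np.float64(0.6)] slopes,z [0.0012 0.0004 0.0056]
px [236. 132.] rect [array([ 442.2, -243.9]), array([68.5, 49.2]), np.float64(2.0)] slopes,z [ 0.0001 -0.0014  0.0055]
px [331. 185.] rect [array([ 382.1, -315.2]), array([50.2, 69.6]), np.float64(84.0)] slopes,z [ 0.0011 -0.0549  0.0041]
```

>>> arm_command:
  rows:
    - {"fingers": 1, "x": 0, "y": 0.004, "z": 0.03, "ax": -3, "ay": 0, "az": -1.2}
    - {"fingers": 1, "x": 0, "y": 0, "z": 0.03, "ax": 0, "ay": 0, "az": 0}
    - {"fingers": 1, "x": 0, "y": 0, "z": 0.03, "ax": 0, "ay": 0, "az": 0}
    - {"fingers": 1, "x": 0, "y": 0, "z": 0, "ax": 0, "ay": 0, "az": 0}
    - {"fingers": 1, "x": 0, "y": 0, "z": 0, "ax": 0, "ay": 0, "az": 0}
    - {"fingers": 1, "x": 0, "y": 0, "z": 0, "ax": 0, "ay": 0, "az": 0}
  grip_force: 40

```text
clock: 37.47
tcp_pos: [0.3747, -0.3159, 0.0512]
orientation: [3.084, -0.164, -0.005]
contact_force: [0.5, 0.0, 0.7]
grip_width: 0.0855
gripper_force: 0.0
```

```bash
python3 fit.py; python3 -c "
from h import *
to(.375,-.3134,.0165,yaw=-6)"
```

```text
t 37.47 p [ 0.3747 -0.3159  0.0512] yaw -6.07 zax [-0.006 -0.053 -0.999] F [0.5 0.  0.7] w 0.0855 gf 0.0 j [-0.26  0.84  1.12  2.21 -1.09  0.8  -0.09]
px [159.  21.] rect [array([ 523., -243.]), array([35. , 50.5]), np.float64(0.2)] slopes,z [-0.0006  0.0009  0.0056]
px [180. 145.] rect [array([ 442.4, -243.7]), array([69.1, 50. ]), np.float64(1.8)] slopes,z [0.     0.0002 0.0055]
px [318. 221.] rect [array([ 381.9, -315. ]), array([50.2, 70.6]), np.float64(84.9)] slopes,z [ 0.0013 -0.053   0.0041]
t 37.52 p [ 0.3751 -0.3161  0.0516] yaw -6.06 zax [-0.005 -0.053 -0.999] F [-0.2  0.9  0.4] w 0.0851 gf 0.0 j [-0.26  0.84  1.12  2.2  -1.09  0.8  -0.09]
to (0.375, -0.3134, 0.0165) tool [-0.0004 -0.0045  0.0349] rows 1 [-0.0004 -0.0045  0.0349]
az -0.06 rows 1 -0.061
```

>>> arm_command:
  rows:
    - {"fingers": 1, "x": 0, "y": -0.0045, "z": 0.02, "ax": 0, "ay": 0, "az": 0}
    - {"fingers": 1, "x": 0, "y": 0, "z": 0.01, "ax": 0, "ay": 0, "az": 0}
    - {"fingers": 1, "x": 0, "y": 0, "z": 0.0045, "ax": 0, "ay": 0, "az": 0}
    - {"fingers": 1, "x": 0, "y": 0, "z": 0, "ax": 0, "ay": 0, "az": 0}
    - {"fingers": 0.3, "x": 0, "y": 0, "z": 0, "ax": 0, "ay": 0, "az": 0}
    - {"fingers": 0.3, "x": 0, "y": 0, "z": 0, "ax": 0, "ay": 0, "az": 0}
    - {"fingers": 0.3, "x": 0, "y": 0, "z": 0, "ax": 0, "ay": 0, "az": 0}
  grip_force: 40

```text
clock: 38.1
tcp_pos: [0.3755, -0.3117, 0.0163]
orientation: [3.088, -0.162, -0.003]
contact_force: [-0.5, 4.4, 17.8]
grip_width: 0.0558
gripper_force: 9.1
```

```bash
python3 -c "
from h import *
st()"
```

```text
t 38.1 p [ 0.3755 -0.3117  0.0163] yaw -6.01 zax [-0.005 -0.049 -0.999] F [-0.5  4.4 17.8] w 0.0558 gf 9.1 j [-0.22  0.88  1.03  2.22 -1.18  0.75 -0.04]
```

>>> arm_command:
  rows:
    - {"fingers": -1, "x": 0, "y": 0, "z": -0.0005, "ax": 0, "ay": 0, "az": 0}
    - {"fingers": -1, "x": 0, "y": 0, "z": 0, "ax": 0, "ay": 0, "az": 0}
    - {"fingers": -1, "x": 0, "y": 0, "z": 0, "ax": 0, "ay": 0, "az": 0}
    - {"fingers": -1, "x": 0, "y": 0, "z": 0, "ax": 0, "ay": 0, "az": 0}
  grip_force: 40

```text
clock: 38.43
tcp_pos: [0.3755, -0.3109, 0.0175]
orientation: [3.09, -0.162, -0.002]
contact_force: [-1.9, 10.1, 23.9]
grip_width: 0.0488
gripper_force: 47.6
```

```bash
python3 -c "
from h import *
st()"
```

```text
t 38.43 p [ 0.3755 -0.3109  0.0175] yaw -6.0 zax [-0.003 -0.047 -0.999] F [-1.9 10.1 23.9] w 0.0488 gf 47.6 j [-0.22  0.87  1.04  2.22 -1.17  0.75 -0.04]
```

Gripped at a width of 48.8 mm, a solid hold. Lift and check.

>>> arm_command:
  rows:
    - {"fingers": -1, "x": 0, "y": 0, "z": -0.006, "ax": 0, "ay": 0, "az": 0}
    - {"fingers": -1, "x": 0, "y": 0, "z": -0.01, "ax": 0, "ay": 0, "az": 0}
    - {"fingers": -1, "x": 0, "y": 0, "z": -0.02, "ax": 0, "ay": 0, "az": 0}
    - {"fingers": -1, "x": 0, "y": 0, "z": -0.025, "ax": 1.5, "ay": 0, "az": 0}
    - {"fingers": -1, "x": 0, "y": 0, "z": 0, "ax": 1.5, "ay": 0, "az": 0}
    - {"fingers": -1, "x": 0, "y": 0, "z": 0, "ax": 0, "ay": 0, "az": 0}
    - {"fingers": -1, "x": 0, "y": 0, "z": 0, "ax": 0, "ay": 0, "az": 0}
  grip_force: 60

```text
clock: 39.02
tcp_pos: [0.3754, -0.3096, 0.077]
orientation: [3.137, -0.166, -0.0]
contact_force: [0.5, 0.7, -1.5]
grip_width: 0.0472
gripper_force: 61.8
```

```bash
python3 held.py;python3 -c "
from h import *
to(.47,-.385,.06,yaw=0)"
```

```text
t 39.07 p [ 0.3752 -0.3091  0.0765] yaw -6.03 zax [-0.001  0.    -1.   ] F [-0.3  0.   0.1] w 0.0471 gf 61.8 j [-0.27  0.8   1.16  2.18 -1.02  0.88 -0.13]
held ctr [7.8 0.8] [70.2 50. ] 0.3 ztop 0.0134 slope [-0.003 -0.003  0.013]
t 39.07 p [ 0.3752 -0.3091  0.0765] yaw -6.03 zax [-0.001  0.    -1.   ] F [-0.3  0.   0.1] w 0.0471 gf 61.8 j [-0.27  0.8   1.16  2.18 -1.02  0.88 -0.13]
to (0.47, -0.385, 0.06) tool [0.1023 0.0655 0.0164] rows 3 [0.0341 0.0218 0.0055]
az -6.03 rows 1 -6.033
```

>>> arm_command:
  rows:
    - {"fingers": -1, "x": 0.0341, "y": 0.0218, "z": 0, "ax": 0, "ay": 0, "az": 0}
    - {"fingers": -1, "x": 0.0341, "y": 0.0218, "z": 0, "ax": 0, "ay": 0, "az": 0}
    - {"fingers": -1, "x": 0.0341, "y": 0.0218, "z": 0, "ax": 0, "ay": 0, "az": 0}
    - {"fingers": -1, "x": 0, "y": 0, "z": 0.03, "ax": 0, "ay": 0, "az": -6}
    - {"fingers": -1, "x": 0, "y": 0, "z": 0.018, "ax": 0, "ay": 0, "az": 0}
    - {"fingers": -1, "x": 0, "y": 0, "z": 0, "ax": 0, "ay": 0, "az": 0}
    - {"fingers": -1, "x": 0, "y": 0, "z": 0, "ax": 0, "ay": 0, "az": 0}

```text
clock: 39.65
tcp_pos: [0.469, -0.3843, 0.0275]
orientation: [-3.14, 0.002, 0.006]
contact_force: [-0.2, -0.5, -0.4]
grip_width: 0.047
gripper_force: 62.0
```

```bash
python3 -c "
from h import *
st()"
```

```text
t 39.65 p [ 0.469  -0.3843  0.0275] yaw -0.09 zax [-0.004  0.002 -1.   ] F [-0.2 -0.5 -0.4] w 0.047 gf 62.0 j [-0.09  0.96  1.02  1.91 -1.05  0.93 -0.1 ]
```

>>> arm_command:
  rows:
    - {"fingers": -1, "x": 0, "y": 0, "z": 0.0055, "ax": 0, "ay": 0, "az": 0}
    - {"fingers": -1, "x": 0, "y": 0, "z": 0, "ax": 0, "ay": 0, "az": 0}
    - {"fingers": -1, "x": 0, "y": 0, "z": 0, "ax": 0, "ay": 0, "az": 0}
    - {"fingers": 1, "x": 0, "y": 0, "z": 0, "ax": 0, "ay": 0, "az": 0}
    - {"fingers": 1, "x": 0, "y": 0, "z": 0, "ax": 0, "ay": 0, "az": 0}
    - {"fingers": 1, "x": 0, "y": 0, "z": 0, "ax": 0, "ay": 0, "az": 0}
    - {"fingers": 1, "x": 0, "y": 0, "z": 0, "ax": 0, "ay": 0, "az": 0}
    - {"fingers": 1, "x": 0.0085, "y": 0, "z": -0.03, "ax": 0, "ay": 0, "az": 0}
    - {"fingers": 1, "x": 0, "y": 0, "z": 0, "ax": 0, "ay": 0, "az": 0}
    - {"fingers": 1, "x": 0, "y": 0, "z": 0, "ax": 0, "ay": 0, "az": 0}

```text
clock: 40.48
tcp_pos: [0.4799, -0.3858, 0.0548]
orientation: [3.14, 0.001, 0.003]
contact_force: [-0.2, -0.1, 0.1]
grip_width: 0.0856
gripper_force: 0.0
```

```bash
python3 fit.py;  python3 -c "
from h import *
to(.478,-.385,.0175,yaw=0)"
```

```text
t 40.48 p [ 0.4799 -0.3858  0.0548] yaw 0.02 zax [ 0.002 -0.002 -1.   ] F [-0.2 -0.1  0.1] w 0.0856 gf 0.0 j [-0.11  0.94  1.05  1.89 -1.02  0.97 -0.14]
px [108. 148.] rect [array([ 540.6, -243.4]), array([68.9, 50.5]), np.float64(0.7)] slopes,z [ 0.0005 -0.0017  0.0055]
px [323. 234.] rect [array([ 477.7, -385.1]), array([49.9, 70.6]), np.float64(89.1)] slopes,z [0.0006 0.0002 0.0045]
px [135. 275.] rect [array([ 445.3, -244. ]), array([63.8, 50.3]), np.float64(2.4)] slopes,z [ 0.0001 -0.0029  0.0054]
t 40.53 p [ 0.4792 -0.3852  0.0538] yaw 0.0 zax [ 0. -0. -1.] F [-0.2 -0.1 -0.4] w 0.0852 gf 0.0 j [-0.11  0.94  1.05  1.89 -1.02  0.97 -0.14]
to (0.478, -0.385, 0.0175) tool [-0.0012 -0.0002  0.0363] rows 1 [-0.0012 -0.0002  0.0363]
az 0.0 rows 1 0.003
```

Board is flat on the mat at (.478,−.385). Regripping low and centred.

>>> arm_command:
  rows:
    - {"fingers": 1, "x": -0.001, "y": 0, "z": 0.025, "ax": 0, "ay": 0, "az": 0.5}
    - {"fingers": 1, "x": 0, "y": 0, "z": 0.011, "ax": 0, "ay": 0, "az": 0}
    - {"fingers": 1, "x": 0, "y": 0, "z": 0, "ax": 0, "ay": 0, "az": 0}
    - {"fingers": 0.3, "x": 0, "y": 0, "z": 0, "ax": 0, "ay": 0, "az": 0}
    - {"fingers": 0.3, "x": 0, "y": 0, "z": 0, "ax": 0, "ay": 0, "az": 0}
    - {"fingers": 0.3, "x": 0, "y": 0, "z": 0, "ax": 0, "ay": 0, "az": 0}
  grip_force: 40

```text
clock: 41.03
tcp_pos: [0.4779, -0.3856, 0.0181]
orientation: [3.141, -0.014, -0.0]
contact_force: [-0.3, -0.5, 0.5]
grip_width: 0.0559
gripper_force: 0.0
```

>>> arm_command:
  rows:
    - {"fingers": -1, "x": 0, "y": 0, "z": 0, "ax": 0, "ay": 0, "az": 0}
    - {"fingers": -1, "x": 0, "y": 0, "z": 0, "ax": 0, "ay": 0, "az": 0}
    - {"fingers": -1, "x": 0, "y": 0, "z": 0, "ax": 0, "ay": 0, "az": 0}
    - {"fingers": -1, "x": 0, "y": 0, "z": 0, "ax": 0, "ay": 0, "az": 0}
  grip_force: 40

```text
clock: 41.37
tcp_pos: [0.4781, -0.3857, 0.0185]
orientation: [3.141, -0.014, 0.001]
contact_force: [-1.2, 0.7, 6.0]
grip_width: 0.0485
gripper_force: 44.4
```

```bash
python3 -c "
from h import *
st()"
```

```text
t 41.37 p [ 0.4781 -0.3857  0.0185] yaw -0.53 zax [ 0.001 -0.001 -1.   ] F [-1.2  0.7  6. ] w 0.0485 gf 44.4 j [-0.09  0.98  1.    1.9  -1.07  0.93 -0.12]
```

>>> arm_command:
  rows:
    - {"fingers": -1, "x": 0, "y": 0, "z": -0.005, "ax": 0, "ay": 0, "az": 0}
    - {"fingers": -1, "x": 0, "y": 0, "z": -0.015, "ax": 0, "ay": 0, "az": 0}
    - {"fingers": -1, "x": 0, "y": 0, "z": -0.03, "ax": 0, "ay": 0, "az": 0}
    - {"fingers": -1, "x": 0, "y": 0, "z": -0.035, "ax": 0, "ay": 0, "az": 0}
    - {"fingers": -1, "x": 0, "y": 0, "z": -0.035, "ax": 0, "ay": 0, "az": 0}
    - {"fingers": -1, "x": 0, "y": 0, "z": 0, "ax": 0, "ay": 0, "az": 0}
    - {"fingers": -1, "x": 0, "y": 0, "z": 0, "ax": 0, "ay": 0, "az": 0}
  grip_force: 70

```text
clock: 41.95
tcp_pos: [0.4786, -0.386, 0.1402]
orientation: [3.139, -0.014, 0.005]
contact_force: [-0.6, 0.1, -1.9]
grip_width: 0.0469
gripper_force: 72.0
```

```bash
python3 held.py;python3 -c "
from h import *
to(.4868,.0742,.138,yaw=91.9)"
```

```text
t 42.0 p [ 0.4782 -0.385   0.1384] yaw -0.51 zax [ 0.001 -0.    -1.   ] F [-0.3  0.3 -0.4] w 0.0468 gf 72.0 j [-0.17  0.85  1.17  1.85 -0.9   1.09 -0.22]
held ctr [0.6 1.4] [70.5 49.9] 0.3 ztop 0.0126 slope [ 0.    -0.003  0.013]
t 42.0 p [ 0.4782 -0.385   0.1384] yaw -0.51 zax [ 0.001 -0.    -1.   ] F [-0.3  0.3 -0.4] w 0.0468 gf 72.0 j [-0.17  0.85  1.17  1.85 -0.9   1.09 -0.22]
to (0.4868, 0.0742, 0.138) tool [ 4.500e-03 -4.593e-01  3.000e-04] rows 12 [ 0.0004 -0.0383  0.    ]
az -92.41 rows 14 -6.601
```

>>> arm_command:
  rows:
    - {"fingers": -1, "x": 0.0004, "y": -0.0383, "z": 0, "ax": 0, "ay": 0, "az": 0}
    - {"fingers": -1, "x": 0.0004, "y": -0.0383, "z": 0, "ax": 0, "ay": 0, "az": 0}
    - {"fingers": -1, "x": 0.0004, "y": -0.0383, "z": 0, "ax": 0, "ay": 0, "az": 0}
    - {"fingers": -1, "x": 0.0004, "y": -0.0383, "z": 0, "ax": 0, "ay": 0, "az": 0}
    - {"fingers": -1, "x": 0.0004, "y": -0.0383, "z": 0, "ax": 0, "ay": 0, "az": 0}
    - {"fingers": -1, "x": 0.0004, "y": -0.0383, "z": 0, "ax": 0, "ay": 0, "az": 0}
    - {"fingers": -1, "x": 0.0004, "y": -0.0383, "z": 0, "ax": 0, "ay": 0, "az": 0}
    - {"fingers": -1, "x": 0.0004, "y": -0.0383, "z": 0, "ax": 0, "ay": 0, "az": 0}
    - {"fingers": -1, "x": 0.0004, "y": -0.0383, "z": 0, "ax": 0, "ay": 0, "az": 0}
    - {"fingers": -1, "x": 0.0004, "y": -0.0383, "z": 0, "ax": 0, "ay": 0, "az": 0}

```text
clock: 42.83
tcp_pos: [0.4841, -0.0, 0.1365]
orientation: [3.142, -0.014, -0.004]
contact_force: [1.8, 0.3, -0.2]
grip_width: 0.0466
gripper_force: 72.1
```

>>> arm_command:
  rows:
    - {"fingers": -1, "x": 0.0004, "y": -0.0383, "z": 0, "ax": 0, "ay": 0, "az": 0}
    - {"fingers": -1, "x": 0.0004, "y": -0.0383, "z": 0, "ax": 0, "ay": 0, "az": 0}
    - {"fingers": -1, "x": 0, "y": 0, "z": 0, "ax": 0, "ay": 0, "az": -6.6}
    - {"fingers": -1, "x": 0, "y": 0, "z": 0, "ax": 0, "ay": 0, "az": -6.6}
    - {"fingers": -1, "x": 0, "y": 0, "z": 0, "ax": 0, "ay": 0, "az": -6.6}
    - {"fingers": -1, "x": 0, "y": 0, "z": 0, "ax": 0, "ay": 0, "az": -6.6}
    - {"fingers": -1, "x": 0, "y": 0, "z": 0, "ax": 0, "ay": 0, "az": -6.6}
    - {"fingers": -1, "x": 0, "y": 0, "z": 0, "ax": 0, "ay": 0, "az": -6.6}
    - {"fingers": -1, "x": 0, "y": 0, "z": 0, "ax": 0, "ay": 0, "az": -6.6}
    - {"fingers": -1, "x": 0, "y": 0, "z": 0, "ax": 0, "ay": 0, "az": -6.6}

```text
clock: 43.67
tcp_pos: [0.4858, 0.0745, 0.1366]
orientation: [-2.816, -1.392, 0.004]
contact_force: [0.2, -0.5, -1.1]
grip_width: 0.0467
gripper_force: 72.2
```

>>> arm_command:
  rows:
    - {"fingers": -1, "x": 0, "y": 0, "z": 0.005, "ax": 0, "ay": 0, "az": -6.6}
    - {"fingers": -1, "x": 0, "y": 0, "z": 0.01, "ax": 0, "ay": 0, "az": -6.6}
    - {"fingers": -1, "x": 0, "y": 0, "z": 0.01, "ax": 0, "ay": 0, "az": -6.6}
    - {"fingers": -1, "x": 0, "y": 0, "z": 0.01, "ax": 0, "ay": 0, "az": -6.6}
    - {"fingers": -1, "x": 0, "y": 0, "z": 0.01, "ax": 0, "ay": 0, "az": -6.6}
    - {"fingers": -1, "x": 0, "y": 0, "z": 0, "ax": 0, "ay": 0, "az": -6.6}
    - {"fingers": -1, "x": 0, "y": 0, "z": 0, "ax": 0, "ay": 0, "az": 0}
    - {"fingers": -1, "x": 0, "y": 0, "z": 0, "ax": 0, "ay": 0, "az": 0}
    - {"fingers": -1, "x": 0, "y": 0, "z": 0, "ax": 0, "ay": 0, "az": 0}

```text
clock: 44.42
tcp_pos: [0.4865, 0.0744, 0.0922]
orientation: [-2.188, -2.253, 0.001]
contact_force: [-0.8, -0.9, -0.7]
grip_width: 0.0468
gripper_force: 72.2
```

```bash
python3 held.py; sed -i "s/'w12'/'w16'/" nests.py; python3 nests.py; python3 -c "
from h import *
to(.4865,.0732,.09,yaw=91.9)"
```

```text
t 44.47 p [0.4867 0.0744 0.0923] yaw 91.73 zax [-0.001 -0.    -1.   ] F [ 0.8 -0.1 -0.2] w 0.0464 gf 72.2 j [-0.98  0.59  0.91  2.16 -0.72  0.73  0.45]
held ctr [ 0.2 -0.4] [70.4 50. ] 0.1 ztop 0.0144 slope [ 0.002 -0.001  0.014]
t 44.47 p [0.4867 0.0744 0.0923] yaw 91.73 zax [-0.001 -0.    -1.   ] F [ 0.8 -0.1 -0.2] w 0.0464 gf 72.2 j [-0.98  0.59  0.91  2.16 -0.72  0.73  0.45]
or [297   0  47   6 246] [320.   2.] [0.4698 0.21   0.0442] [0.4932 0.2141 0.0521] med [0.4809 0.2115 0.0496]
or [297 122  47  22 943] [320. 132.] [0.4721 0.1359 0.0443] [0.4956 0.1457 0.0589] med [0.4837 0.1407 0.0552]
or [ 298  169   45   25 1061] [321. 181.] [0.4729 0.1061 0.0332] [0.4961 0.1168 0.0587] med [0.4845 0.1153 0.0531]
or [304 320  36  17 541] [321. 328.] [0.4767 0.0068 0.0442] [0.5002 0.0124 0.0585] med [0.488  0.0111 0.0526]
gr [ 275    3   92  123 8075] [323.  62.] [0.4587 0.1461 0.0425] [0.5069 0.211  0.0455] med [0.4841 0.1795 0.044 ]
gr [ 269  204  105  117 7983] [325. 255.] [0.4626 0.042  0.0768] [0.5097 0.109  0.0793] med [0.4875 0.0854 0.078 ]
t 44.52 p [0.4867 0.0745 0.0924] yaw 91.77 zax [-0.001 -0.    -1.   ] F [-0.8  0.4 -1.4] w 0.0467 gf 72.2 j [-0.98  0.59  0.91  2.16 -0.72  0.73  0.45]
to (0.4865, 0.0732, 0.09) tool [-0.0013 -0.0003  0.0024] rows 1 [-0.0013 -0.0003  0.0024]
az -0.13 rows 1 -0.127
```

>>> arm_command:
  rows:
    - {"fingers": -1, "x": -0.0018, "y": 0, "z": 0.012, "ax": 0, "ay": 0, "az": 0}
    - {"fingers": -1, "x": 0, "y": 0, "z": 0.01, "ax": 0, "ay": 0, "az": 0}
    - {"fingers": -1, "x": 0, "y": 0, "z": 0, "ax": 0, "ay": 0, "az": 0}
    - {"fingers": -1, "x": 0, "y": 0, "z": 0, "ax": 0, "ay": 0, "az": 0}
  grip_force: 85

```text
clock: 44.85
tcp_pos: [0.4865, 0.0728, 0.0701]
orientation: [-2.184, -2.256, 0.002]
contact_force: [0.4, 1.3, -0.6]
grip_width: 0.0462
gripper_force: 87.2
```

>>> arm_command:
  rows:
    - {"fingers": -1, "x": 0, "y": 0, "z": 0.003, "ax": 0, "ay": 0, "az": 0}
    - {"fingers": -1, "x": 0, "y": 0, "z": 0, "ax": 0, "ay": 0, "az": 0}

```text
clock: 45.02
tcp_pos: [0.4875, 0.0726, 0.0678]
orientation: [2.185, 2.257, 0.001]
contact_force: [0.6, 0.6, 2.2]
grip_width: 0.0462
gripper_force: 87.5
```

>>> arm_command:
  rows:
    - {"fingers": -1, "x": 0, "y": 0, "z": 0.003, "ax": 0, "ay": 0, "az": 0}
    - {"fingers": -1, "x": 0, "y": 0, "z": 0, "ax": 0, "ay": 0, "az": 0}

```text
clock: 45.18
tcp_pos: [0.4876, 0.0728, 0.0647]
orientation: [2.185, 2.257, 0.001]
contact_force: [3.1, 0.1, -2.3]
grip_width: 0.0461
gripper_force: 87.4
```

```bash
python3 held.py
```

```text
t 45.23 p [0.4875 0.0728 0.0646] yaw 91.87 zax [ 0.001 -0.    -1.   ] F [ 2.9  0.2 -2.1] w 0.046 gf 87.4 j [-0.92  0.63  0.85  2.17 -0.77  0.68  0.5 ]
held ctr [ 0.5 -0.3] [69.9 50. ] 0.3 ztop 0.0145 slope [ 0.007 -0.003  0.014]
```

>>> arm_command:
  rows:
    - {"fingers": -1, "x": 0, "y": 0.0005, "z": 0.003, "ax": 0, "ay": 0, "az": 0}
    - {"fingers": -1, "x": 0, "y": 0, "z": 0, "ax": 0, "ay": 0, "az": 0}

```text
clock: 45.4
tcp_pos: [0.4873, 0.0728, 0.061]
orientation: [-2.184, -2.258, 0.001]
contact_force: [2.4, 1.1, -6.0]
grip_width: 0.0462
gripper_force: 87.7
```

>>> arm_command:
  rows:
    - {"fingers": -1, "x": 0, "y": 0, "z": 0.003, "ax": 0, "ay": 0, "az": 0}
    - {"fingers": -1, "x": 0, "y": 0, "z": 0, "ax": 0, "ay": 0, "az": 0}

```text
clock: 45.57
tcp_pos: [0.4871, 0.0728, 0.0584]
orientation: [-2.184, -2.256, 0.001]
contact_force: [-1.2, 0.4, 4.1]
grip_width: 0.0459
gripper_force: 88.7
```

```bash
python3 held.py
```

```text
t 45.62 p [0.4871 0.0728 0.0585] yaw 91.88 zax [-0.001  0.001 -1.   ] F [-1.   1.7  4.9] w 0.0461 gf 88.7 j [-0.91  0.64  0.83  2.17 -0.79  0.67  0.51]
held ctr [ 0.3 -1.3] [52.2 70.7] 89.4 ztop 0.0144 slope [ 0.002 -0.003  0.014]
```

One last firm push, then release and inspect.

>>> arm_command:
  rows:
    - {"fingers": -1, "x": 0, "y": 0, "z": 0.001, "ax": 0, "ay": 0, "az": 0}
    - {"fingers": -1, "x": 0, "y": 0, "z": 0, "ax": 0, "ay": 0, "az": 0}

```text
clock: 45.78
tcp_pos: [0.4871, 0.0727, 0.0583]
orientation: [-2.184, -2.255, -0.001]
contact_force: [-5.2, 1.4, 18.4]
grip_width: 0.0462
gripper_force: 90.2
```

>>> arm_command:
  rows:
    - {"fingers": 1, "x": 0, "y": 0, "z": 0, "ax": 0, "ay": 0, "az": 0}
    - {"fingers": 1, "x": 0, "y": 0, "z": 0, "ax": 0, "ay": 0, "az": 0}
    - {"fingers": 1, "x": 0, "y": 0, "z": 0, "ax": 0, "ay": 0, "az": 0}
    - {"fingers": 1, "x": 0, "y": 0, "z": 0, "ax": 0, "ay": 0, "az": 0}
    - {"fingers": 1, "x": 0, "y": 0, "z": -0.04, "ax": 0, "ay": 0, "az": 0}
    - {"fingers": 1, "x": 0, "y": 0, "z": -0.04, "ax": 0, "ay": 0, "az": 0}
    - {"fingers": 1, "x": 0, "y": 0, "z": 0, "ax": 0, "ay": 0, "az": 0}
    - {"fingers": 1, "x": 0, "y": 0, "z": 0, "ax": 0, "ay": 0, "az": 0}

```text
clock: 46.45
tcp_pos: [0.4885, 0.0731, 0.1389]
orientation: [2.183, 2.258, 0.005]
contact_force: [-0.5, 0.3, 1.0]
grip_width: 0.0856
gripper_force: 0.0
```

```bash
sed -i "s/'w16'/'w17'/" nests.py; python3 nests.py; python3 -c "
from h import *
im=cv2.imread('pics/w17.png');cv2.imwrite('pics/w17c.png',cv2.resize(im[0:370,220:420],None,fx=1.6,fy=1.6,interpolation=cv2.INTER_CUBIC))
f=grab('top')
hsv=cv2.cvtColor(f['frame'],cv2.COLOR_RGB2HSV);g=cv2.inRange(hsv,(45,90,40),(85,255,255));n,l,s,c=cv2.connectedComponentsWithStats(g)
for i in range(1,n):
  if s[i,4]>30 and c[i][0]>100: print(c[i].round(1),s[i,4],plane(f,*c[i],.006).round(3))
to(.4924,-.1028,.14,yaw=92)"
```

```text
t 46.45 p [0.4885 0.0731 0.1389] yaw 91.91 zax [ 0.003  0.001 -1.   ] F [-0.5  0.3  1. ] w 0.0856 gf 0.0 j [-1.05  0.52  1.01  2.13 -0.62  0.82  0.39]
or [300   6  36  19 661] [317.  15.] [0.4691 0.2103 0.0435] [0.4921 0.2206 0.0589] med [0.4809 0.2149 0.0545]
or [299 116  37  17 578] [317. 124.] [0.4717 0.1354 0.0444] [0.4946 0.1456 0.0589] med [0.4837 0.1404 0.055 ]
or [300 155  36  19 654] [318. 164.] [0.4726 0.1056 0.0334] [0.496  0.1165 0.0586] med [0.4846 0.1137 0.0532]
or [303 255  32  17 509] [318. 263.] [0.4757 0.0314 0.0444] [0.4989 0.0409 0.0585] med [0.4871 0.0364 0.0537]
or [304 279  30  18 516] [318. 287.] [0.4762 0.0075 0.0365] [0.4997 0.0119 0.0585] med [0.4878 0.0108 0.0488]
or [306 341  26  14 343] [319. 347.] [ 0.4784 -0.0682  0.0323] [ 0.5025 -0.04    0.0747] med [ 0.4909 -0.0666  0.0416]
gr [ 282   22   73   98 4956] [320.  69.] [0.4585 0.1454 0.0424] [0.5064 0.2106 0.0457] med [0.4839 0.1788 0.044 ]
gr [ 285  168   69   87 3642] [321. 208.] [0.4626 0.0406 0.0426] [0.5099 0.1067 0.0453] med [0.4874 0.0807 0.044 ]
[365.4 192.1] 120 [ 0.54  -0.24   0.006]
[286.7 209.6] 34 [0.481 0.055 0.006]
[366.5 218.5] 125 [ 0.441 -0.242  0.006]
[219.8 225.2] 64 [0.429 0.305 0.006]
t 46.55 p [0.4868 0.073  0.1369] yaw 91.91 zax [-0.001  0.    -1.   ] F [-0.1  2.   0.2] w 0.0853 gf 0.0 j [-1.05  0.53  1.01  2.13 -0.62  0.82  0.39]
to (0.4924, -0.1028, 0.14) tool [-0.1759 -0.0003 -0.0032] rows 5 [-0.0352 -0.0001 -0.0006]
az -0.09 rows 1 -0.089
```

View pics/w17c.png

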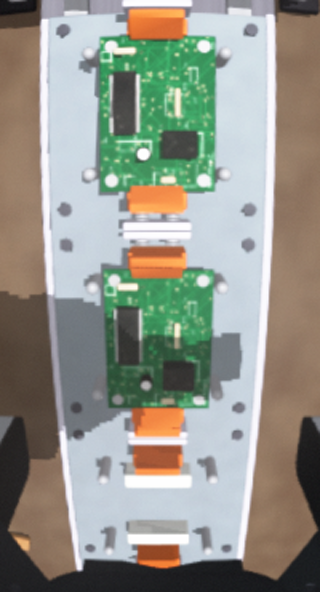

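Both new boards sit under their orange lips at equal height (.044), and no boards are left on the mat. Back to the knob.

>>> arm_command:
  rows:
    - {"fingers": 1, "x": -0.0352, "y": 0, "z": 0, "ax": 0, "ay": 0, "az": 0}
    - {"fingers": 1, "x": -0.0352, "y": 0, "z": 0, "ax": 0, "ay": 0, "az": 0}
    - {"fingers": 1, "x": -0.0352, "y": 0, "z": 0, "ax": 0, "ay": 0, "az": 0}
    - {"fingers": 1, "x": -0.0352, "y": 0, "z": 0, "ax": 0, "ay": 0, "az": 0}
    - {"fingers": 1, "x": -0.0352, "y": 0, "z": 0, "ax": 0, "ay": 0, "az": 0}
    - {"fingers": 1, "x": 0, "y": 0, "z": 0.02, "ax": 0, "ay": 0, "az": 0}
    - {"fingers": 1, "x": 0, "y": 0, "z": 0, "ax": 0, "ay": 0, "az": 0}

```text
clock: 47.13
tcp_pos: [0.4906, -0.1051, 0.1146]
orientation: [-2.187, -2.25, 0.006]
contact_force: [-0.6, 1.3, -0.1]
grip_width: 0.0857
gripper_force: 0.0
```

```bash
python3 -c "
from h import *
to(.4924,-.1030,.066,yaw=92)"
```

```text
t 47.13 p [ 0.4906 -0.1051  0.1146] yaw 91.61 zax [-0.005 -0.    -1.   ] F [-0.6  1.3 -0.1] w 0.0857 gf 0.0 j [-0.62  0.56  0.93  2.12 -0.64  0.78  0.75]
to (0.4924, -0.103, 0.066) tool [0.0021 0.0021 0.0486] rows 2 [0.001  0.001  0.0243]
az -0.39 rows 1 -0.387
```

>>> arm_command:
  rows:
    - {"fingers": 1, "x": 0.0015, "y": 0.001, "z": 0.025, "ax": 0, "ay": 0, "az": -0.4}
    - {"fingers": 1, "x": 0, "y": 0, "z": 0.023, "ax": 0, "ay": 0, "az": 0}
    - {"fingers": 1, "x": 0, "y": 0, "z": 0, "ax": 0, "ay": 0, "az": 0}
    - {"fingers": -1, "x": 0, "y": 0, "z": 0, "ax": 0, "ay": 0, "az": 0}
    - {"fingers": -1, "x": 0, "y": 0, "z": 0, "ax": 0, "ay": 0, "az": 0}
    - {"fingers": -1, "x": 0, "y": 0, "z": 0, "ax": 0, "ay": 0, "az": 0}
    - {"fingers": -1, "x": 0, "y": 0, "z": 0, "ax": 0, "ay": 0, "az": 0}
    - {"fingers": -1, "x": 0, "y": 0, "z": 0, "ax": 0, "ay": 0, "az": 0}
    - {"fingers": -1, "x": 0, "y": 0, "z": 0, "ax": 0, "ay": 0, "az": 0}
    - {"fingers": -1, "x": 0, "y": 0, "z": 0, "ax": 0, "ay": 0, "az": 0}
  grip_force: 60

```text
clock: 47.97
tcp_pos: [0.4926, -0.1019, 0.0703]
orientation: [-2.175, -2.262, 0.001]
contact_force: [-6.6, 0.3, 13.9]
grip_width: 0.0223
gripper_force: 58.3
```

>>> arm_command:
  rows:
    - {"fingers": -1, "x": 0, "y": 0, "z": -0.004, "ax": 0, "ay": 0, "az": 0}
    - {"fingers": -1, "x": 0, "y": 0, "z": -0.004, "ax": 0, "ay": 0, "az": 0}
    - {"fingers": -1, "x": 0, "y": 0, "z": -0.004, "ax": 0, "ay": 0, "az": 0}
    - {"fingers": -1, "x": 0, "y": 0, "z": 0, "ax": 0, "ay": 0, "az": 0}

```text
clock: 48.3
tcp_pos: [0.4926, -0.1017, 0.0815]
orientation: [-2.175, -2.263, 0.003]
contact_force: [-4.7, -1.8, -7.3]
grip_width: 0.0219
gripper_force: 59.1
```

```bash
python3 -c "
from h import *
st()"
```

```text
t 48.3 p [ 0.4926 -0.1017  0.0815] yaw 92.27 zax [-0.003  0.    -1.   ] F [-4.7 -1.8 -7.3] w 0.0219 gf 59.1 j [-0.57  0.6   0.85  2.13 -0.71  0.72  0.8 ]
```

>>> arm_command:
  rows:
    - {"fingers": -1, "x": 0.005, "y": 0, "z": 0, "ax": 0, "ay": 0, "az": 0}
    - {"fingers": -1, "x": 0.015, "y": 0, "z": 0, "ax": 0, "ay": 0, "az": 0}
    - {"fingers": -1, "x": 0.02, "y": 0, "z": 0, "ax": 0, "ay": 0, "az": 0}
    - {"fingers": -1, "x": 0.02, "y": 0, "z": 0, "ax": 0, "ay": 0, "az": 0}
    - {"fingers": -1, "x": 0.02, "y": 0, "z": 0, "ax": 0, "ay": 0, "az": 0}
    - {"fingers": -1, "x": 0.015, "y": 0, "z": 0, "ax": 0, "ay": 0, "az": 0}
    - {"fingers": -1, "x": 0.008, "y": 0, "z": 0, "ax": 0, "ay": 0, "az": 0}
    - {"fingers": -1, "x": 0.001, "y": 0, "z": 0, "ax": 0, "ay": 0, "az": 0}
    - {"fingers": -1, "x": 0, "y": 0, "z": 0, "ax": 0, "ay": 0, "az": 0}
    - {"fingers": -1, "x": 0, "y": 0, "z": 0, "ax": 0, "ay": 0, "az": 0}

```text
clock: 49.13
tcp_pos: [0.4892, 0.0019, 0.0813]
orientation: [-2.176, -2.264, 0.002]
contact_force: [-4.8, 1.3, -7.0]
grip_width: 0.022
gripper_force: 59.1
```

```bash
python3 -c "
from h import *
to(.489,.0030,.0703)"
```

```text
t 49.13 p [0.4892 0.0019 0.0813] yaw 92.27 zax [-0.002  0.    -1.   ] F [-4.8  1.3 -7. ] w 0.022 gf 59.1 j [-0.8   0.59  0.87  2.17 -0.72  0.71  0.61]
to (0.489, 0.003, 0.0703) tool [ 0.0011 -0.0001  0.011 ] rows 1 [ 0.0011 -0.0001  0.011 ]
```

>>> arm_command:
  rows:
    - {"fingers": -1, "x": 0.001, "y": 0, "z": 0, "ax": 0, "ay": 0, "az": 0}
    - {"fingers": -1, "x": 0, "y": 0, "z": 0.003, "ax": 0, "ay": 0, "az": 0}
    - {"fingers": -1, "x": 0, "y": 0, "z": 0.003, "ax": 0, "ay": 0, "az": 0}
    - {"fingers": -1, "x": 0, "y": 0, "z": 0.003, "ax": 0, "ay": 0, "az": 0}
    - {"fingers": -1, "x": 0, "y": 0, "z": 0.0015, "ax": 0, "ay": 0, "az": 0}
    - {"fingers": -1, "x": 0, "y": 0, "z": 0, "ax": 0, "ay": 0, "az": 0}
    - {"fingers": -1, "x": 0, "y": 0, "z": 0, "ax": 0, "ay": 0, "az": 0}

```text
clock: 49.72
tcp_pos: [0.4892, 0.0019, 0.0709]
orientation: [-2.178, -2.262, 0.002]
contact_force: [-5.4, -0.1, -3.7]
grip_width: 0.0218
gripper_force: 59.3
```

```bash
python3 -c "
from h import *
st()"
```

```text
t 49.72 p [0.4892 0.0019 0.0709] yaw 92.18 zax [-0.002 -0.    -1.   ] F [-5.4 -0.1 -3.7] w 0.0218 gf 59.3 j [-0.78  0.61  0.85  2.17 -0.75  0.69  0.63]
```

>>> arm_command:
  rows:
    - {"fingers": 1, "x": 0, "y": 0, "z": 0, "ax": 0, "ay": 0, "az": 0}
    - {"fingers": 1, "x": 0, "y": 0, "z": 0, "ax": 0, "ay": 0, "az": 0}
    - {"fingers": 1, "x": 0, "y": 0, "z": 0, "ax": 0, "ay": 0, "az": 0}
    - {"fingers": 1, "x": 0, "y": 0, "z": 0, "ax": 0, "ay": 0, "az": 0}
    - {"fingers": 1, "x": 0, "y": 0, "z": -0.03, "ax": 0, "ay": 0, "az": 0}
    - {"fingers": 1, "x": 0, "y": 0, "z": -0.035, "ax": 0, "ay": 0, "az": 0}
    - {"fingers": 1, "x": 0, "y": 0, "z": -0.035, "ax": 0, "ay": 0, "az": 0}
    - {"fingers": 1, "x": -0.03, "y": 0, "z": -0.02, "ax": 0, "ay": 0, "az": 0}
    - {"fingers": 1, "x": -0.03, "y": 0, "z": 0, "ax": 0, "ay": 0, "az": 0}
    - {"fingers": 1, "x": 0, "y": 0, "z": 0, "ax": 0, "ay": 0, "az": 0}

```text
clock: 50.55
tcp_pos: [0.4937, -0.0624, 0.1935]
orientation: [2.18, 2.255, 0.005]
contact_force: [-0.7, -0.2, -1.0]
grip_width: 0.0855
gripper_force: 0.0
```

```bash
python3 - <<'E'
from h import *
st();f=grab('wrist','w18');P=wpts(f);dk=f['frame'].max(-1)<90
k=dk&(abs(P[...,0]-.489)<.03)&(abs(P[...,1]-.002)<.03)&(P[...,2]>.06)&(P[...,2]<.1)
q=P[k];print('knob',len(q),np.percentile(q,[2,50,98],0).round(4))
to(.4312,.2804,.185)
E
```

```text
t 50.55 p [ 0.4937 -0.0624  0.1935] yaw 91.93 zax [ 0.006 -0.002 -1.   ] F [-0.7 -0.2 -1. ] w 0.0855 gf 0.0 j [-0.86  0.44  1.1   2.08 -0.5   0.91  0.56]
knob 608 [[ 0.4783 -0.0075  0.0706]
 [ 0.488   0.0023  0.073 ]
 [ 0.4979  0.012   0.0746]]
t 50.6 p [ 0.4931 -0.0599  0.1924] yaw 91.98 zax [ 0.003 -0.    -1.   ] F [-0.5  0.4 -0.2] w 0.0853 gf 0.0 j [-0.86  0.44  1.1   2.08 -0.5   0.91  0.55]
to (0.4312, 0.2804, 0.185) tool [ 0.3422 -0.0501  0.0071] rows 9 [ 0.038  -0.0056  0.0008]
```

The knob top is at .073–.0745, so the pin has dropped into the hole. Now the start button, with fingers closed.

>>> arm_command:
  rows:
    - {"fingers": -1, "x": 0.038, "y": -0.0056, "z": 0, "ax": 0, "ay": 0, "az": 0}
    - {"fingers": -1, "x": 0.038, "y": -0.0056, "z": 0, "ax": 0, "ay": 0, "az": 0}
    - {"fingers": -1, "x": 0.038, "y": -0.0056, "z": 0, "ax": 0, "ay": 0, "az": 0}
    - {"fingers": -1, "x": 0.038, "y": -0.0056, "z": 0, "ax": 0, "ay": 0, "az": 0}
    - {"fingers": -1, "x": 0.038, "y": -0.0056, "z": 0, "ax": 0, "ay": 0, "az": 0}
    - {"fingers": -1, "x": 0.038, "y": -0.0056, "z": 0, "ax": 0, "ay": 0, "az": 0}
    - {"fingers": -1, "x": 0.038, "y": -0.0056, "z": 0, "ax": 0, "ay": 0, "az": 0}
    - {"fingers": -1, "x": 0.038, "y": -0.0056, "z": 0, "ax": 0, "ay": 0, "az": 0}
    - {"fingers": -1, "x": 0.038, "y": -0.0056, "z": 0, "ax": 0, "ay": 0, "az": 0}
    - {"fingers": -1, "x": 0, "y": 0, "z": 0, "ax": 0, "ay": 0, "az": 0}

```text
clock: 51.43
tcp_pos: [0.4261, 0.2923, 0.1902]
orientation: [-2.162, -2.277, -0.001]
contact_force: [0.5, 1.3, -0.2]
grip_width: 0.0
gripper_force: 0.0
```

```bash
python3 - <<'E'
from h import *
f=grab('wrist','w19');P=wpts(f);hsv=cv2.cvtColor(f['frame'],cv2.COLOR_RGB2HSV);g=(cv2.inRange(hsv,(45,90,40),(90,255,255))>0)&(P[...,2]>.11)&(P[...,2]<.14)
q=P[g];print(len(q),np.percentile(q,[1,50,99],0).round(4))
to(.4312,.2804,.152)
E
```

```text
868 [[0.4161 0.2741 0.1219]
 [0.4299 0.2867 0.1285]
 [0.4419 0.2945 0.1301]]
t 51.48 p [0.427  0.2882 0.1904] yaw 92.79 zax [-0. -0. -1.] F [-0.2 -1.5  0.3] w -0.0002 gf 0.0 j [-1.57  0.52  1.14  2.04 -0.58  0.95 -0.07]
to (0.4312, 0.2804, 0.152) tool [-0.0079  0.0038  0.0384] rows 1 [-0.0079  0.0038  0.0384]
```

>>> arm_command:
  rows:
    - {"fingers": -1, "x": -0.005, "y": 0.003, "z": 0.02, "ax": 0, "ay": 0, "az": 0}
    - {"fingers": -1, "x": 0, "y": 0, "z": 0.015, "ax": 0, "ay": 0, "az": 0}
    - {"fingers": -1, "x": 0, "y": 0, "z": 0, "ax": 0, "ay": 0, "az": 0}
    - {"fingers": -1, "x": 0, "y": 0, "z": 0, "ax": 0, "ay": 0, "az": 0}
    - {"fingers": -1, "x": 0, "y": 0, "z": 0, "ax": 0, "ay": 0, "az": 0}

```text
clock: 51.9
tcp_pos: [0.4321, 0.2777, 0.1566]
orientation: [-2.178, -2.264, -0.0]
contact_force: [0.7, -0.1, 0.4]
grip_width: 0.0
gripper_force: 0.0
```

```bash
python3 -c "
from h import *
to(.430,.2805,.1405)"
```

```text
t 51.9 p [0.4321 0.2777 0.1566] yaw 92.22 zax [ 0.  0. -1.] F [ 0.7 -0.1  0.4] w 0.0 gf 0.0 j [-1.5   0.56  1.07  2.07 -0.64  0.89 -0.01]
to (0.43, 0.2805, 0.1405) tool [ 0.0029 -0.002   0.0161] rows 1 [ 0.0029 -0.002   0.0161]
```

>>> arm_command:
  rows:
    - {"fingers": -1, "x": 0.0028, "y": -0.0015, "z": 0.008, "ax": 0, "ay": 0, "az": 0}
    - {"fingers": -1, "x": 0, "y": 0, "z": 0.004, "ax": 0, "ay": 0, "az": 0}
    - {"fingers": -1, "x": 0, "y": 0, "z": 0, "ax": 0, "ay": 0, "az": 0}

```text
clock: 52.15
tcp_pos: [0.4305, 0.2816, 0.144]
orientation: [-2.176, -2.266, -0.002]
contact_force: [0.7, 2.4, 4.9]
grip_width: -0.0001
gripper_force: 2.1
```

>>> arm_command:
  rows:
    - {"fingers": -1, "x": 0, "y": 0, "z": 0.003, "ax": 0, "ay": 0, "az": 0}
    - {"fingers": -1, "x": 0, "y": 0, "z": 0.0015, "ax": 0, "ay": 0, "az": 0}
    - {"fingers": -1, "x": 0, "y": 0, "z": 0, "ax": 0, "ay": 0, "az": 0}

```text
clock: 52.4
tcp_pos: [0.4308, 0.2816, 0.1425]
orientation: [-2.174, -2.262, -0.003]
contact_force: [-10.3, -2.5, 37.9]
grip_width: -0.0001
gripper_force: 19.0
```

>>> arm_command:
  rows:
    - {"fingers": -1, "x": 0, "y": 0, "z": -0.0015, "ax": 0, "ay": 0, "az": 0}
    - {"fingers": -1, "x": 0, "y": 0, "z": 0, "ax": 0, "ay": 0, "az": 0}

```text
clock: 52.57
tcp_pos: [0.4306, 0.2816, 0.1428]
orientation: [-2.175, -2.264, -0.003]
contact_force: [-5.1, -1.1, 22.7]
grip_width: -0.0001
gripper_force: 11.0
```

```bash
python3 - <<'E'
from h import *
st();f=grab('wrist','w20');P=wpts(f);hsv=cv2.cvtColor(f['frame'],cv2.COLOR_RGB2HSV);g=(cv2.inRange(hsv,(45,90,40),(90,255,255))>0)&(P[...,2]>.10)&(P[...,2]<.14)
q=P[g];print(len(q),np.percentile(q,[1,10,50,90,99],0).round(4))
dk=(f['frame'].max(-1)<70)&(P[...,2]>.105)&(P[...,2]<.14)&(np.hypot(P[...,0]-.43,P[...,1]-.2805)<.03)
q=P[dk];print('collar',len(q),np.percentile(q,[5,50,95],0).round(4))
cv2.imwrite('pics/w20c.png',cv2.resize(f['frame'][180:380,200:440,::-1],None,fx=3,fy=3))
E
```

```text
t 52.57 p [0.4306 0.2816 0.1428] yaw 92.28 zax [-0.     0.003 -1.   ] F [-5.1 -1.1 22.7] w -0.0001 gf 11.0 j [-1.48  0.57  1.05  2.08 -0.67  0.87  0.  ]
498 [[0.4163 0.2839 0.1187]
 [0.4188 0.2856 0.1199]
 [0.4276 0.291  0.1219]
 [0.4386 0.2937 0.1229]
 [0.4411 0.2945 0.1275]]
collar 2359 [[0.4106 0.2768 0.1133]
 [0.4278 0.2924 0.1187]
 [0.4475 0.3019 0.1368]]
```

View pics/w20c.png

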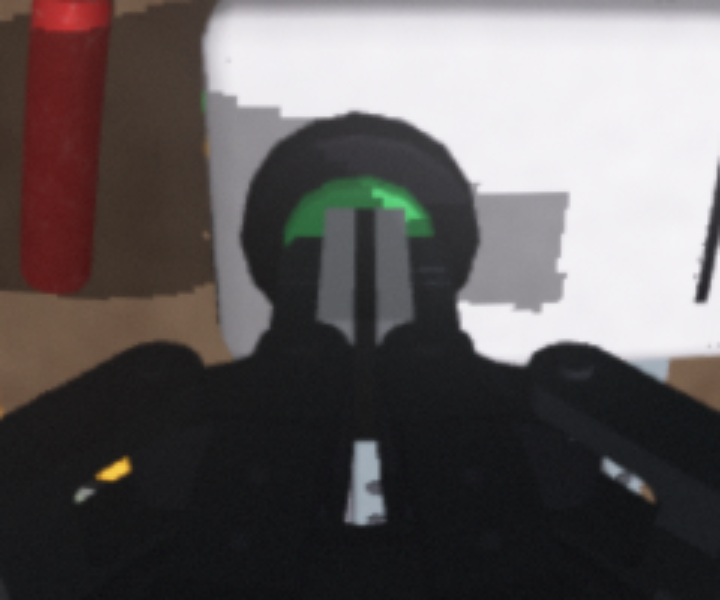

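The fingertips are on the button at (365,210) and its top went from .1285 to .122, about 6 mm, so it is fully pressed. Withdrawing for the final check.

>>> arm_command:
  rows:
    - {"fingers": -1, "x": 0, "y": 0, "z": -0.01, "ax": 0, "ay": 0, "az": 0}
    - {"fingers": -1, "x": 0, "y": 0, "z": -0.03, "ax": 0, "ay": 0, "az": 0}
    - {"fingers": -1, "x": 0, "y": 0, "z": -0.03, "ax": 0, "ay": 0, "az": 0}
    - {"fingers": -1, "x": 0, "y": 0, "z": -0.03, "ax": 0, "ay": 0, "az": 0}
    - {"fingers": -1, "x": 0, "y": 0, "z": 0, "ax": 0, "ay": 0, "az": 0}
    - {"fingers": -1, "x": 0, "y": 0, "z": 0, "ax": 0, "ay": 0, "az": 0}
    - {"fingers": -1, "x": 0, "y": 0, "z": 0, "ax": 0, "ay": 0, "az": 0}

```text
clock: 53.2
tcp_pos: [0.4292, 0.2809, 0.2405]
orientation: [-2.175, -2.265, 0.002]
contact_force: [0.0, -0.6, -0.2]
grip_width: -0.0004
gripper_force: 0.0
```

```bash
python3 - <<'E'
from h import *
st();f=grab('top');im=f['frame'][:,:,::-1]
hsv=cv2.cvtColor(f['frame'],cv2.COLOR_RGB2HSV);g=cv2.inRange(hsv,(45,90,40),(85,255,255));n,l,s,c=cv2.connectedComponentsWithStats(g)
for i in range(1,n):
  if s[i,4]>30 and c[i][0]>100: print(c[i].round(1),s[i,4],plane(f,*c[i],.006).round(3))
P=pts(f);q=P[203:216,292:306].reshape(-1,3);q=q[q[:,2]>.062];print('knob',q.mean(0),q.max(0))
s=grab('scene')['frame'][:,:,::-1];cv2.imwrite('pics/fin.png',np.vstack([cv2.resize(im[150:270,170:470],(750,300)),cv2.resize(s[130:310,180:480],(480,288))[:, :].copy() if 0 else cv2.copyMakeBorder(cv2.resize(s[130:310,180:480],(480,288)),0,0,0,270,0)]))
E
```

```text
t 53.2 p [0.4292 0.2809 0.2405] yaw 92.32 zax [-0.002  0.    -1.   ] F [ 0.  -0.6 -0.2] w -0.0004 gf 0.0 j [-1.63  0.45  1.23  2.   -0.5   1.04 -0.13]
[365.5 192.1] 123 [ 0.54  -0.241  0.006]
[252.2 209.3] 142 [0.485 0.183 0.006]
[366.5 218.5] 125 [ 0.441 -0.241  0.006]
[219.5 225.2] 70 [0.429 0.306 0.006]
knob [0.48700257 0.00253951 0.07323942] [0.49807989 0.03122584 0.08280491]
```

View pics/fin.png

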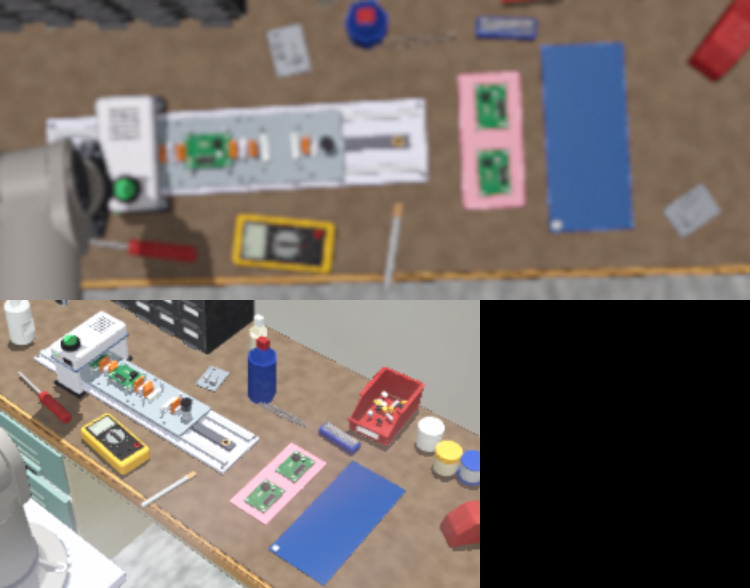

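The final views show the stage at the next hole with nest 1 under the bridge and nest 2's board at (208,150). Both scanned boards are on the pad at (490,105) and (493,170), the mat is empty, and the keys and tweezers are undisturbed. Handing in.

```bash
python3 -c "
from bench import r
print(r.hand_in())"
```

```text
the job is handed in; nothing more can be done
None
```

The job is done and handed in at 53 s: both scanned boards are flat on the pad, the two new boards are clipped in nests 1 and 2 (only two were present), the stage is pinned at the next hole with nest 1 under the bridge, and the start button was pressed; one new board was dropped, then regripped and seated, and the fingertips briefly pressed about 49 N on the pad while laying the first board.

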